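Put the oiled chest parts up to dry

ROBOT

A 6-joint arm with a two-finger parallel gripper is mounted at the origin on the work surface. World frame = base frame: x ahead of the robot, y to its left, z up, the work surface at z = 0. Lengths are in mm, angles in rad, forces in N, time in s.
With the tool pointing down it reaches from about 375 to 825 mm from the base axis. Payload 5.5 kg.
Tool frame: the origin (TCP) lies at the very end of the fingers, on their centre line; the grasp point (between the pads) lies manip.grip_depth behind it (manip.grip_depth is the distance from the TCP to the grasp point, in mm); z points along the fingers, y is the direction in which the jaws open and shut (so a half turn about z gives the same grasp; the last joint's range is limited). The gripper opens to 85 mm and grips with 20 to 120 N. Pads are 22 mm wide; open, the fingers measure 114 mm over their backs; the gripper's body (76 mm by 85 mm) begins 54 mm behind the grasp point. The pads swing forward as they close: fully open they stand 13 mm farther back than shut.
Start: joints at [1.144, 0.314, -0.047, 1.21, 0, 1.571], TCP at [248.372, 546.174, 231.299] pointing down, gripper open.
Joint ranges: [-2.67, 2.67], [-0.69, 1.73], [-1.03, 1.25], [-2.08, 2.16], [-1.42, 1.45], [-3.14, 3.14]. Speed limits (rad/s): [2.39, 2.39, 3.01, 3.14, 3.14, 3.14].

INTERFACE

Orientations are given as a unit quaternion [w, x, y, z].
In Python, from bench import manip, optics gives the robot as it stands. The module is installed in compiled form; this text tells all that it offers.
- The arm moves only by the tool jog_arm, never from a script. Its argument "commands" is a list of rows, each an object of numbers: "rx", "ry", "rz": the turn, a rotation vector about the world's x, y, z in rad; "x", "y", "z": the shift along the world's x, y, z in m; "jaw": the closure, from -1 (fully open) to 1 (shut), so that 0 is half open. In form: [{"rx": .., "ry": .., "rz": .., "x": .., "y": .., "z": .., "jaw": ..}, ...]. A call has 1 to 10 rows; each row is the pose to reach, as a shift and turn from the pose commanded when the call began; what a row does not reach only later rows make up. A row lasts 1/12 s, in which the tool goes at most 41.7 mm and 7.16 degrees, less where a joint would pass 70% of its speed; a pose out of reach is approached as far as the arm can. A call with a gripper value outside its range is refused whole. The fingers move at their own pace and stop on an object; "squeeze" is the grip in N (left out, the last holds). Time passes only in rows, so rows that repeat a pose let the fingers close. It gives the time, the measured TCP pose, the force and the opening at its end, in the units of the state.
- manip.get_state(): the state, without advancing time (a new reading comes with each control period).
- optics.grab_frame(name): name is "scene" or "top" or "wrist"; returns a dict with "img" (480x640x3 uint8, red, green, blue), "fx", "fy", "cx", "cy" (pixels), "extrinsics" (4x4, takes a point from world to camera coordinates). Camera axes: x right, y down, z forward; pixel columns grow to the right and rows downward; lengths in mm; the calibration is good to about 2 mm. The wrist camera is an equidistant fisheye: a pixel r from the principal point sees the ray r / f radians off the axis. A picture is of the moment at which its call begins. There is no depth.
- manip.sign_off(): hands the job in, once; it reports no verdict.
The state is a dict: "time_s": time; "joint_pos": joint angles; "dq": joint speeds; "effort": joint torques, N m; "tool_pos": TCP position; "orientation": TCP orientation; "wrist_force": force on the tool from outside, world axes, zero at the start; "wrist_torque": the same for the moment, N m; "grip_width": finger opening in mm.
Only numpy, scipy, OpenCV 4.12 (cv2) and the standard library are available. Lean on these libraries where they do the work, as an engineer would, in place of code of your own. Each camera call takes 0.05 s, during which the arm holds its last target.

TASK

Put the freshly oiled chest parts up to dry. Stand every bun foot upright on the little tray, then slide the loaded tray by its pull fully home onto an empty pair of rack runners with enough height above it for the feet, without moving the panels already drying there. Stand each drawer front on its end on the leaning stand, foot behind the toe strip and top resting back on the bar, and leave the other things on the bench alone.

Things in the scene. Friction and masses are not known exactly. Their poses are not given: they have to be found in the camera images.
- rack: Drying rack, fixed: two upright ladder sides (posts 24 wide at front and back) 160 deep (its x), 262 high, 210 apart inside (its y), open front. Origin: centre of its underside; x points from the open front (x = -80) to the back, z up. Inside are five pairs of level runners along x, full depth; their top faces are at z = 45, 87, 129, 171 and 213.
- rack_front (a point): Point of the rack at x = -80, y = 0, z = 0 (front, at bench height). Each runner stands 18 in from its side (174 clear between a pair) and is 10 thick, so 32 is open between a runner's top and the underside of the runner above. A stop post 32 wide in the middle of the back (face at x = +70) stops what is slid in. Ties join the sides at the bottom and top.
- tray: Loose plywood small-parts tray, 110 to 165 g: floor 150 (x) by 200 (y) by 6 thick, rim 8 wide all round standing 14 above the underside, and a fin pull beyond the middle of its front edge (x = -75). Origin: centre of its underside, z up. The pull points to the robot at the start. Fully home: back edge on the stop post, front edge flush with the rack (origin at rack x = -5, y = 0, z = runner top).
- tray_pull (a point): Point in the tray's fin pull, at tray x = -128, y = 0, z = 24: a good grip point, pinched across the fin's thickness. The fin is an upright board 12 thick (y), 36 high from the tray's underside, from x = -75 to x = -150; it stays in front of the rack when the tray is home.
- foot_1: Turned wooden bun foot, loose, round, 43 in diameter at mid height (42 between flat finger pads), 34 at both ends, 46 tall, 35 g. Origin: centre of its base, z along its axis, upright at the start. May be absent.
- foot_2: Turned wooden bun foot, loose, round, 43 in diameter at mid height (42 between flat finger pads), 34 at both ends, 46 tall, 35 g. Origin: centre of its base, z along its axis, upright at the start. May be absent.
- foot_3: Turned wooden bun foot, loose, round, 43 in diameter at mid height (42 between flat finger pads), 34 at both ends, 46 tall, 35 g. Origin: centre of its base, z along its axis, upright at the start. May be absent.
- foot_4: Turned wooden bun foot, loose, round, 43 in diameter at mid height (42 between flat finger pads), 34 at both ends, 46 tall, 35 g. Origin: centre of its base, z along its axis, upright at the start. May be absent.
- front_1: Drawer front, a loose wooden slab 150 (x) by 52 (y) by 18 thick (z), 80 g, with one small dark hole in the middle of the face. Origin: its very centre. At the start it lies flat across the strips of the oiling board, its underside 20 above the bench. May be absent.
- front_2: Drawer front, a loose wooden slab 150 (x) by 52 (y) by 18 thick (z), 80 g, with one small dark hole in the middle of the face. Origin: its very centre. At the start it lies flat across the strips of the oiling board, its underside 20 above the bench. May be absent.
- oiling_board: Oiling board, fixed: white board 150 (x) by 230 (y), 8 thick, with two strips 12 wide along its y at x = +-45 whose tops are 20 above the bench. Origin: centre of its underside. The drawer fronts lie across the strips near y = -55 and y = +55, long side along its x.
- stand: Leaning stand, fixed: wooden base 12 thick, x = -65 to +85, 280 wide (y), with a toe strip along its front (x = -59 to -51, top 22 above the bench) and a back bar. Origin: on the bench at mid width; x points from toe strip to bar, away from the robot. A drawer front stands on one end on the base behind the strip, resting back on the bar; with its foot at the strip it leans 38 degrees from upright.
- stand_bar (a point): Middle of the axis of the stand's round steel back bar (14 in diameter, along stand y): stand x = +25, y = 0, z = 78. It runs between two posts at y = +-131, each 14 wide (y) and 22 deep.
- panel_1: Wooden door panel already drying, loose, 150 by 202 by 10 thick, lying flush on the lowest pair of runners of the rack (runner top z = 45). Origin: centre of its underside. Only one of panel_1, panel_2, panel_3 is there; the others are absent.
- panel_2: Wooden door panel already drying, loose, 150 by 202 by 10 thick, lying flush on the second pair of runners of the rack (runner top z = 87). Origin: centre of its underside. Only one of panel_1, panel_2, panel_3 is there; the others are absent.
- panel_3: Wooden door panel already drying, loose, 150 by 202 by 10 thick, lying flush on the third pair of runners of the rack (runner top z = 129). Origin: centre of its underside. Only one of panel_1, panel_2, panel_3 is there; the others are absent.
- panel_top: Wooden door panel already drying, loose, 150 by 202 by 10 thick, lying flush on the fifth, topmost pair of runners of the rack (runner top z = 213). Origin: centre of its underside.
- router: Bystander: cordless trim router standing upright, 90 in diameter at the base, 210 tall; the battery on top is 115 by 74 and reaches 76 from the axis. Origin: centre of the base.
- wrench: Bystander: flat chrome spindle wrench, 170 long, 35 wide, 5 thick.
- clamp_1: Bystander: blue spring clamp lying flat, about 145 by 90, 26 tall.
- clamp_2: Bystander: a second blue spring clamp, the same.
- push_stick: Bystander: cherry push stick lying flat, about 350 long, 12 thick.
- sanding_pad: Bystander: grey silicone sanding pad, 117 by 72, 33 tall.

How it is judged (in metres and radians):
On the way, in this order (a step that is already met when the one before it is completed fails the run):
1. every foot that is present stands upright on the tray (z of foot_1 in the frame of tray between 0.002 and 0.011 m and x of foot_1 in the frame of tray between -0.07 and 0.07 m and y of foot_1 in the frame of tray between -0.095 and 0.095 m and angle between each of foot_1, foot_2, foot_3, foot_4's own z axis and vertical below 0.12 rad and z of foot_2 in the frame of tray between 0.002 and 0.011 m and x of foot_2 in the frame of tray between -0.07 and 0.07 m and y of foot_2 in the frame of tray between -0.095 and 0.095 m and z of foot_3 in the frame of tray between 0.002 and 0.011 m and x of foot_3 in the frame of tray between -0.07 and 0.07 m and y of foot_3 in the frame of tray between -0.095 and 0.095 m and z of foot_4 in the frame of tray between 0.002 and 0.011 m and x of foot_4 in the frame of tray between -0.07 and 0.07 m and y of foot_4 in the frame of tray between -0.095 and 0.095 m), for 0.2 s.
2. the tray with the feet on it is fully home on a pair of runners (all of step 1 and x of tray in the frame of rack between -0.015 and 0.003 m and y of tray in the frame of rack between -0.012 and 0.012 m and angle between tray's own z axis and vertical below 0.05 rad and (z of tray in the frame of rack between 0.041 and 0.05 m or z of tray in the frame of rack between 0.083 and 0.092 m or z of tray in the frame of rack between 0.125 and 0.134 m)), for 0.2 s.
At the end, for the whole second after the job is handed in: Tray level (0.05 rad) on one pair of runners, underside within 4 mm of their tops, within 10 mm of the stop; feet upright (0.12 rad) on its floor; each front on end on the stand, behind the toe strip, touching the stand, 9 to 44 degrees from upright, between the posts; all at rest (all of step 2 and (angle between front_1's own x axis and vertical between 0.15 and 0.78 rad or angle between front_1's own x axis and vertical between 2.36 and 2.99 rad) and contact force between each of front_1, front_2 and stand above 0.08 N and y of front_1 in the frame of stand between -0.115 and 0.115 m and x of front_1 in the frame of stand between -0.04 and 0.03 m and z of front_1 in the frame of stand between 0.066 and 0.11 m and (angle between front_2's own x axis and vertical between 0.15 and 0.78 rad or angle between front_2's own x axis and vertical between 2.36 and 2.99 rad) and y of front_2 in the frame of stand between -0.115 and 0.115 m and x of front_2 in the frame of stand between -0.04 and 0.03 m and z of front_2 in the frame of stand between 0.066 and 0.11 m and linear speed of each of tray, foot_1, foot_2, foot_3, foot_4, front_1, front_2 below 0.02 m/s).
It fails at once if a panel already drying is shifted by more than 20 mm (distance of any of panel_1, panel_2, panel_3, panel_top from where it was at the start of the episode above 0.02 m).
It fails at once if a bystander is shifted by more than 30 mm (distance of any of router, wrench, clamp_1, clamp_2, push_stick, sanding_pad from where it was at the start of the episode above 0.03 m).
Of foot_1, foot_2, foot_3, foot_4 only 3 to 4 are there at a start; the rules pass over those that are not, and their reading is None.
Of front_1, front_2 only 1 to 2 are there at a start; the rules pass over those that are not, and their reading is None.
Of panel_1, panel_2, panel_3 only 1 to 1 are there at a start; the rules pass over those that are not, and their reading is None.
At some moment in a run one of tray, front_1, front_2 may be knocked a few centimetres aside while the robot is not near it.
It also fails if it takes over 210 s, if anything falls off the work surface, if the arm or the gripper's body presses on something with over 40 N, if the wrist force passes 120 N, or if a joint passes its speed limit or range.

## Working session

There is one attempt and no reset: what is moved stays moved. The work goes in short steps, Python scripts to look and compute and a tool call to move; the robot and the scene stay as the last step left them, time stands still between calls to the robot, and variables do not carry over. Pictures are saved under pics/ and viewed, and the job is handed in when it is done.

Besides the shell and the picture viewer there is one more tool, called after "Emit:" as name(argument=value, ...) on one line, values as JSON. jog_arm: Moves the arm, as the interface text tells. Its arguments: {"type":"object","properties":{"commands":{"type":"array"},"squeeze":{"type":"number"}},"required":["commands"]}

```bash
ls; mkdir -p pics; cat > h.py <<'E'
import numpy as np, cv2, json
from bench import manip, optics
def grab(n,save=None):
    f=optics.grab_frame(n)
    if save: cv2.imwrite('pics/'+save+'.png',cv2.cvtColor(np.asarray(f['img']),cv2.COLOR_RGB2BGR))
    return f
def ray(f,u,v,fish=False):
    E=np.array(f['extrinsics']);R=E[:3,:3];t=E[:3,3]
    x=(u-f['cx'])/f['fx'];y=(v-f['cy'])/f['fy']
    if fish:
        r=np.hypot(x,y);d=np.array([x/r*np.sin(r),y/r*np.sin(r),np.cos(r)]) if r>1e-9 else np.array([0,0,1.])
    else: d=np.array([x,y,1.])
    return -R.T@t,R.T@d
def onz(f,u,v,z,fish=False):
    o,d=ray(f,u,v,fish);return o+d*(z-o[2])/d[2]
def proj(f,P,fish=False):
    E=np.array(f['extrinsics']);c=E[:3,:3]@np.array(P,float)+E[:3,3]
    if fish:
        th=np.arctan2(np.hypot(c[0],c[1]),c[2]);r=np.hypot(c[0],c[1]);return f['cx']+f['fx']*th*c[0]/r,f['cy']+f['fy']*th*c[1]/r
    return f['cx']+f['fx']*c[0]/c[2],f['cy']+f['fy']*c[1]/c[2]
E
python3 - <<'E'
from h import *
print(manip.get_state(),manip.grip_depth)
for n in ['scene','top','wrist']:
    f=grab(n,n+'0');print(n,f['fx'],f['cx'],f['cy'],np.array(f['extrinsics']).round(3).tolist())
E
```

```text
pics
{'time_s': 0.0, 'joint_pos': array([ 1.14396713e+00,  3.14211207e-01, -4.80934768e-02,  1.21022296e+00,
       -2.14580238e-05,  1.57082042e+00]), 'dq': array([-1.72754019e-04,  1.67575861e-03, -3.84867456e-04, -4.34105152e-05,
       -3.22106622e-04, -2.09863379e-03]), 'effort': array([-3.46072913e-03, -5.39589572e+01,  3.39748800e+01,  1.91753724e-02,
       -4.22634378e-05,  1.36076144e-05]), 'tool_pos': array([248.15111504, 545.6231268 , 230.43715645]), 'orientation': array([-1.72848608e-04,  2.11809943e-01,  9.77310492e-01, -8.48291663e-04]), 'wrist_force': array([ 0.55741912, -0.14450778,  0.83919861]), 'wrist_torque': array([ 0.00519319, -0.002818  ,  0.02917702]), 'grip_width': 85.49521538888911} 18.700000000000003
scene 433.9091514930423 322.89864192835165 236.64940595370078 [[-0.878, 0.478, 0.012, 471.068], [0.379, 0.711, -0.592, -175.458], [-0.291, -0.515, -0.806, 1415.65], [0.0, 0.0, 0.0, 1.0]]
top 569.1175903211366 313.0316871418291 241.16479512356136 [[-0.009, -1.0, -0.015, 67.139], [-0.995, 0.011, -0.101, 561.786], [0.101, 0.014, -0.995, 1857.058], [0.0, 0.0, 0.0, 1.0]]
wrist 371.64829954431775 314.46420120643364 244.0049822309827 [[0.414, 0.91, -0.001, -599.137], [0.879, -0.4, 0.26, -32.603], [0.236, -0.109, -0.966, 380.19], [0.0, 0.0, 0.0, 1.0]]
```

View pics/scene0.png

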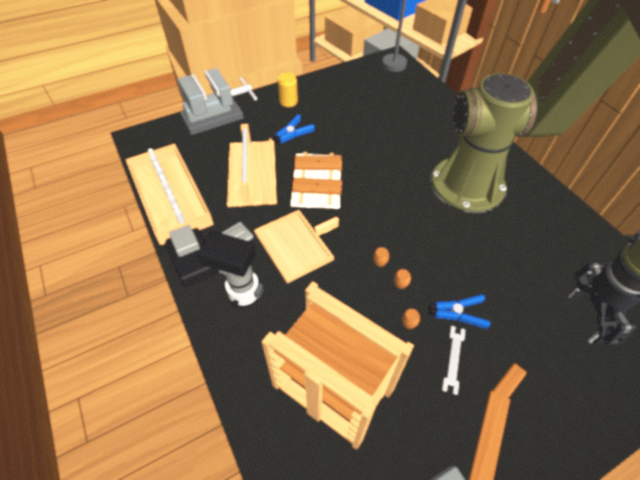

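View pics/top0.png

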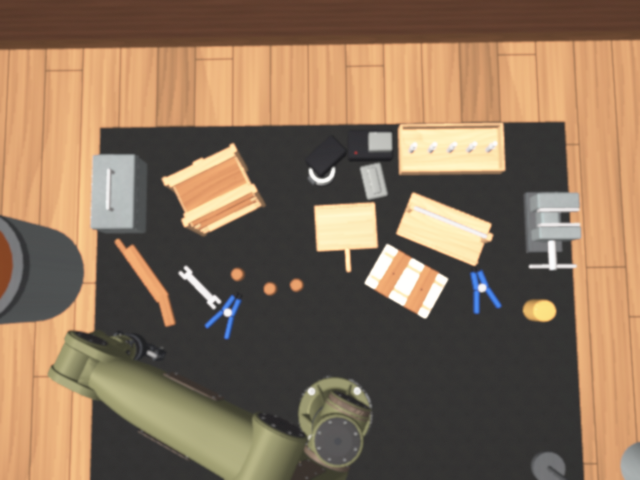

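View pics/wrist0.png

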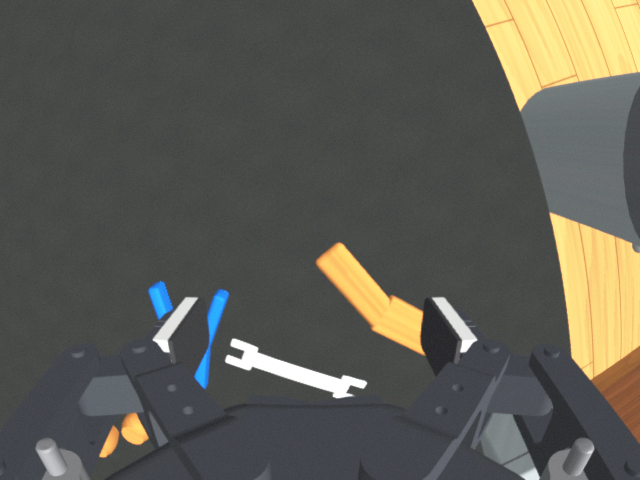

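```bash
python3 - <<'E'
import cv2
t=cv2.imread('pics/top0.png');s=cv2.imread('pics/scene0.png')
a=cv2.resize(t[130:330,150:410],None,fx=3,fy=3,interpolation=2);cv2.imwrite('pics/z1.png',a)
a=cv2.resize(t[130:330,300:500],None,fx=3,fy=3,interpolation=2);cv2.imwrite('pics/z2.png',a)
a=cv2.resize(s[270:450,240:440],None,fx=3.3,fy=3.3,interpolation=2);cv2.imwrite('pics/z3.png',a)
E
```

```text
(no output)
```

View pics/z1.png

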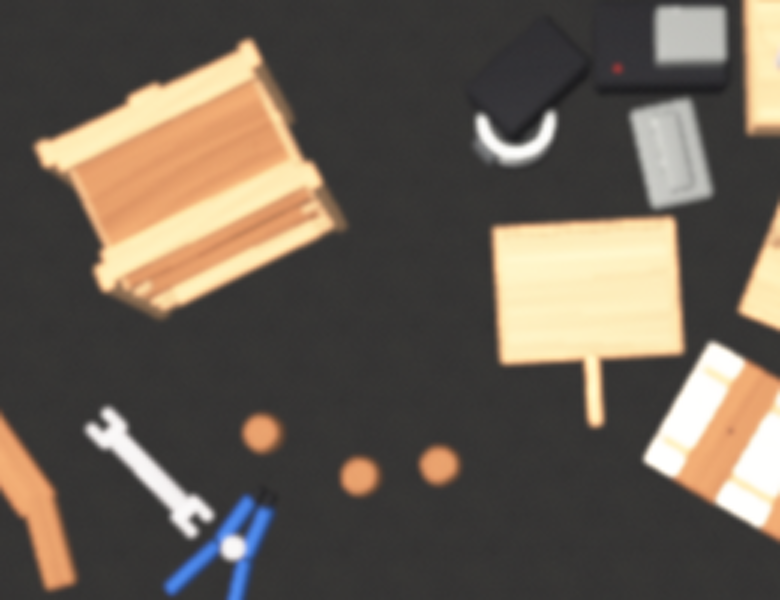

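View pics/z2.png

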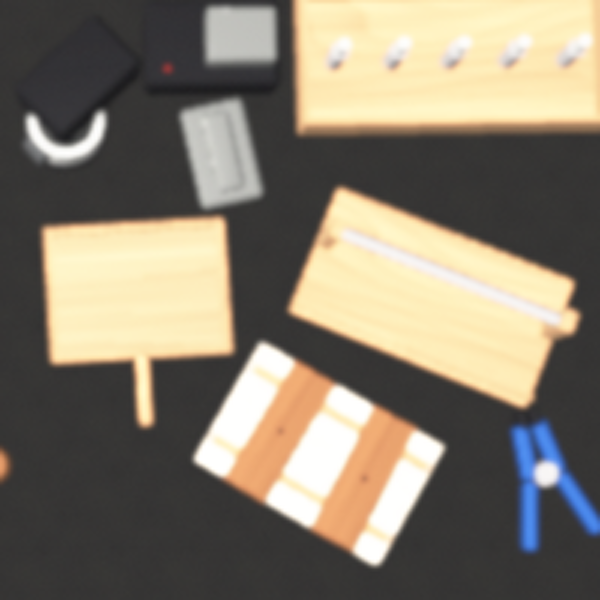

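View pics/z3.png

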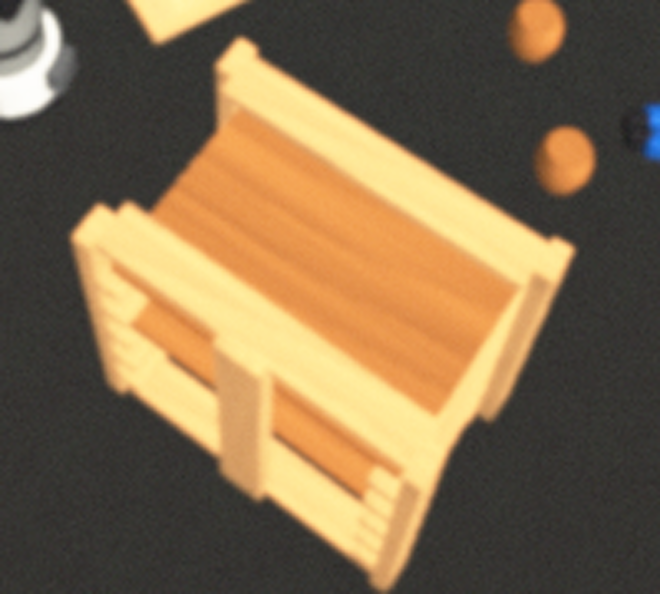

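```bash
python3 - <<'E'
from h import *
f=grab('top');g=grab('scene');im=f['img'];hsv=cv2.cvtColor(im,cv2.COLOR_RGB2HSV)
z1=lambda x,y:(150+x/3-.33,130+y/3-.33)
for p in [(37,150),(250,42),(320,175),(95,275)]: print('rack',p,onz(f,*z1(*p),262).round(1))
for p in [(148,95)]: print('post',onz(f,*z1(*p),262).round(1))
print(hsv[274,237],hsv[289,270],hsv[227,346],hsv[270,380])
# feet
m=cv2.inRange(hsv,(5,100,120),(16,255,255))
n,l,st,c=cv2.connectedComponentsWithStats(m)
for i in range(1,n):
    if 40<st[i,4]: print('orange',st[i].tolist(),c[i].round(2),onz(f,*c[i],30).round(1))
m=cv2.inRange(hsv,(10,40,150),(28,170,255))
cs,_=cv2.findContours(m,0,2)
for k in cs:
    if cv2.contourArea(k)>500:
        r=cv2.minAreaRect(k);M=cv2.moments(k);print('pale',cv2.contourArea(k),[M['m10']/M['m00'],M['m01']/M['m00']],r)
E
```

```text
rack (37, 150) [725.6 501.5 262. ]
rack (250, 42) [831.3 292.5 262. ]
rack (320, 175) [697.3 223.2 262. ]
rack (95, 275) [601.2 442.6 262. ]
post [779.3 392.8 262. ]
[ 13 134 234] [ 13 134 234] [ 23  63 253] [ 30   1 255]
orange [0, 39, 640, 441, 98750] [322.88 183.24] [756.7  26.7  30. ]
orange [162, 143, 102, 92, 3230] [214.47 191.45] [733.3 390.1  30. ]
orange [396, 193, 57, 46, 127] [416.1  209.47] [ 664.4 -281.9   30. ]
orange [409, 209, 84, 57, 181] [465.99 240.78] [ 558.1 -443.2   30. ]
orange [0, 231, 13, 67, 583] [  4.56 263.93] [ 497.3 1087.9   30. ]
orange [114, 239, 61, 88, 1347] [148.1  280.24] [438.4 607.5  30. ]
orange [346, 242, 32, 30, 64] [357.64 254.17] [517.6 -85.3  30. ]
orange [375, 250, 36, 48, 671] [392.8  273.44] [ 452.9 -199.7   30. ]
orange [404, 265, 35, 49, 690] [420.74 288.97] [ 401.2 -289.8   30. ]
orange [231, 268, 13, 13, 132] [236.69 273.89] [456.5 314.4  30. ]
orange [290, 279, 13, 13, 134] [295.99 284.6 ] [419.4 118.9  30. ]
orange [263, 282, 13, 13, 134] [269.29 288.25] [408.3 206.8  30. ]
pale 4899.0 [187.8947064026672, 427.9570320473566] ((173.9
[... 330 characters left out ...]

pale 1146.5 [148.1229829917139, 280.12152929204825] ((148.02928161621094, 279.3479919433594), (102.24728393554688, 18.554447174072266), 58.626991271972656)
pale 2870.5 [345.5151831852755, 227.60419206874525] ((346.13232421875, 237.11672973632812), (68.1170883178711, 61.8792610168457), 86.42366790771484)
pale 3921.0 [444.0989543483805, 228.77858539488224] ((445.8448181152344, 229.637939453125), (91.54779815673828, 46.23814010620117), 21.801406860351562)
pale 5042.5 [213.63629152206246, 190.6541728639894] ((211.80001831054688, 191.1000213623047), (70.65974426269531, 81.840087890625), 63.43495178222656)
pale 101750.5 [326.1314129496497, 183.3868727917799] ((319.5, 259.5), (439.0, 639.0), 90.0)
```

```bash
cat >> h.py <<'E'
from scipy.spatial.transform import Rotation as Ro
def q2R(q): return Ro.from_quat([q[1],q[2],q[3],q[0]])
def toolR(jaw_yaw,tilt=0,tilt_dir=0):
    """jaw axis (tool y) at jaw_yaw deg in world, tool down; then tilt deg: tool z swings from down toward horizontal heading tilt_dir deg"""
    a=np.radians(jaw_yaw);y=np.array([np.cos(a),np.sin(a),0]);z=np.array([0,0,-1.]);x=np.cross(y,z)
    R=Ro.from_matrix(np.c_[x,y,z])
    h=np.radians(tilt_dir);ax=np.cross([0,0,-1.],[np.cos(h),np.sin(h),0])
    return Ro.from_rotvec(ax*np.radians(tilt))*R
def go(p,R=None):
    s=manip.get_state();d=(np.array(p)-s['tool_pos'])/1000
    o='t=%.2f dxyz %s'%(s['time_s'],d.round(4).tolist())
    if R is not None:
        C=q2R(s['orientation']);best=None
        for k in (0,1):
            T=R*Ro.from_euler('z',180*k,degrees=True);v=(T*C.inv()).as_rotvec();o+=' | rv%d %s'%(k,v.round(4).tolist())
    print(o,'j',s['joint_pos'].round(2).tolist(),'w %.1f F %s'%(s['grip_width'],s['wrist_force'].round(1)))
E
python3 - <<'E'
from h import *
f=grab('top');g=grab('scene');im=f['img'];hsv=cv2.cvtColor(im,cv2.COLOR_RGB2HSV)
z1=lambda x,y:(150+x/3-.33,130+y/3-.33)
z2=lambda x,y:(300+x/3-.33,130+y/3-.33)
T=np.array([onz(f,*z1(*p),14) for p in [(492,228),(675,218),(684,352),(500,364)]]);print('tray',T.round(1).tolist(),T.mean(0))
print('fin end',onz(f,*z1(596,427),30).round(1))
S=np.array([onz(f,*z2(*p),12) for p in [(340,188),(573,280),(530,408),(290,312)]]);print('stand',S.round(1).tolist(),S.mean(0))
print('bar',onz(f,*z2(343,233),82),onz(f,*z2(560,322),82))
m=cv2.inRange(hsv,(5,100,120),(16,255,255))
n,l,st,c=cv2.connectedComponentsWithStats(m)
for i in range(1,n):
    if 600<st[i,4]<750 and c[i][0]>300:
        k=cv2.findContours((l==i).astype('uint8'),0,2)[0][0];B=cv2.boxPoints(cv2.minAreaRect(k))
        print('front',np.array([onz(f,*b,38) for b in B]).round(1).tolist(),onz(f,*c[i],38))
for z in (0,24): print('clamp tip',onz(f,*z1(267,487),z))
E
```

```text
tray [[683.8, 58.5, 14.0], [692.8, -146.5, 14.0], [542.1, -153.4, 14.0], [530.9, 51.0, 14.0]] [612.37881899 -47.61322305  14.        ]
fin end [459.1 -53.7  30. ]
stand [[725.6, -276.1, 12.0], [618.7, -532.0, 12.0], [476.7, -478.9, 12.0], [586.3, -216.8, 12.0]] [ 601.82824925 -375.95520681   12.        ]
bar [ 663.38232034 -266.49003616   82.        ] [ 564.47602206 -495.31979331   82.        ]
front [[400.0, -136.4, 38.0], [532.1, -220.1, 38.0], [505.5, -262.1, 38.0], [373.8, -178.3, 38.0]] [ 452.48285819 -198.65008199   38.        ]
front [[344.7, -227.8, 38.0], [481.8, -303.2, 38.0], [457.7, -347.8, 38.0], [321.0, -272.2, 38.0]] [ 401.05204699 -288.39910979   38.        ]
clamp tip [397.31942174 311.94639011   0.        ]
clamp tip [397.00150481 308.46612492  24.        ]
```

```bash
python3 - <<'E'
from h import *
go([456.5,314.4,120],toolR(2.7))
E
```

```text
t=0.35 dxyz [0.2082, -0.2317, -0.1111] | rv0 [0.0002, -0.0003, -1.0969] | rv1 [0.0004, 0.0003, 2.0447] j [1.14, 0.31, -0.05, 1.21, 0.0, 1.57] w 85.2 F [-0.2  0.3 -0.9]
```

Emit:
jog_arm(commands=[{"x": 0.03,"y": -0.03,"z": 0,"rz": -0.12,"jaw": -0.46},{"x": 0.06,"y": -0.06,"z": 0,"rz": -0.24,"jaw": -0.46},{"x": 0.09,"y": -0.09,"z": -0.02,"rz": -0.36,"jaw": -0.46},{"x": 0.12,"y": -0.12,"z": -0.04,"rz": -0.48,"jaw": -0.46},{"x": 0.15,"y": -0.15,"z": -0.06,"rz": -0.6,"jaw": -0.46},{"x": 0.18,"y": -0.18,"z": -0.07,"rz": -0.72,"jaw": -0.46},{"x": 0.195,"y": -0.21,"z": -0.08,"rz": -0.84,"jaw": -0.46},{"x": 0.208,"y": -0.232,"z": -0.09,"rz": -0.96,"jaw": -0.46},{"x": 0.208,"y": -0.232,"z": -0.11,"rz": -1.08,"jaw": -0.46},{"x": 0.208,"y": -0.232,"z": -0.11,"rz": -1.097,"jaw": -0.46}], squeeze=40)

```text
schema error: expected keys rx, ry, rz, x, y, z, jaw
```

```bash
python3 - <<'E'
from h import *
go([456.5,314.4,5],toolR(2.7))
w=grab('wrist','w1');im=w['img']
hsv=cv2.cvtColor(im,cv2.COLOR_RGB2HSV)
print(proj(w,[456.5,314.4,46],1),proj(w,[456.5,314.4,0],1))
E
```

```text
t=0.35 dxyz [0.2082, -0.2317, -0.2261] | rv0 [0.0002, -0.0003, -1.0969] | rv1 [0.0004, 0.0003, 2.0447] j [1.14, 0.31, -0.05, 1.21, 0.0, 1.57] w 85.2 F [-0.2  0.3 -0.9]
(np.float64(215.62749665741504), np.float64(446.2535725052315)) (np.float64(222.67743180239643), np.float64(423.0345000683766))
```

View pics/w1.png

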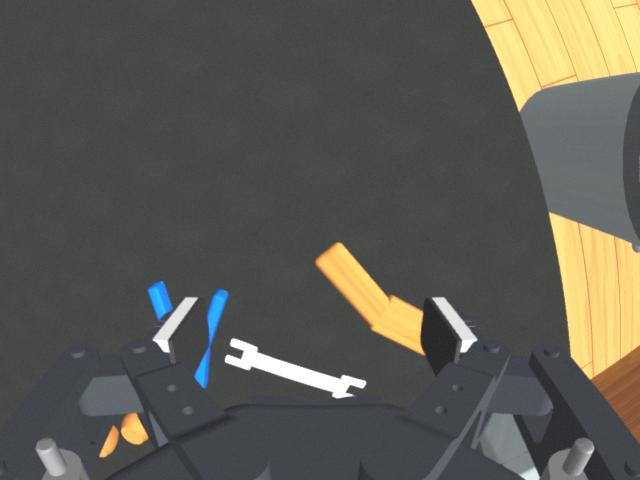

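All keys are needed in each row; the picture is unchanged (no move happened). Repeating with full rows.

Emit:
jog_arm(commands=[{"rx": 0,"ry": 0,"x": 0.03,"y": -0.03,"z": 0,"rz": -0.12,"jaw": -0.46},{"rx": 0,"ry": 0,"x": 0.06,"y": -0.06,"z": 0,"rz": -0.24,"jaw": -0.46},{"rx": 0,"ry": 0,"x": 0.09,"y": -0.09,"z": -0.02,"rz": -0.36,"jaw": -0.46},{"rx": 0,"ry": 0,"x": 0.12,"y": -0.12,"z": -0.04,"rz": -0.48,"jaw": -0.46},{"rx": 0,"ry": 0,"x": 0.15,"y": -0.15,"z": -0.06,"rz": -0.6,"jaw": -0.46},{"rx": 0,"ry": 0,"x": 0.18,"y": -0.18,"z": -0.07,"rz": -0.72,"jaw": -0.46},{"rx": 0,"ry": 0,"x": 0.195,"y": -0.21,"z": -0.08,"rz": -0.84,"jaw": -0.46},{"rx": 0,"ry": 0,"x": 0.208,"y": -0.232,"z": -0.09,"rz": -0.96,"jaw": -0.46},{"rx": 0,"ry": 0,"x": 0.208,"y": -0.232,"z": -0.11,"rz": -1.08,"jaw": -0.46},{"rx": 0,"ry": 0,"x": 0.208,"y": -0.232,"z": -0.11,"rz": -1.097,"jaw": -0.46}], squeeze=40)

```text
time_s: 1.23
tool_pos: [455.5, 311.0, 118.1]
orientation: [-0.001, 0.693, 0.721, -0.003]
wrist_force: [-0.5, -0.7, -1.0]
grip_width: 62.3
```

```bash
python3 - <<'E'
from h import *
go([456.5,314.4,5],toolR(2.7))
w=grab('wrist','w1')
print(proj(w,[456.5,314.4,46],1),proj(w,[456.5,314.4,0],1))
E
```

```text
t=1.23 dxyz [0.001, 0.0034, -0.1131] | rv0 [0.0028, -0.0043, 0.0076] | rv1 [-0.0067, -0.0045, -3.134] j [0.6, 0.3, -0.33, 0.94, 0.0, 2.13] w 62.3 F [-0.5 -0.7 -1. ]
(np.float64(319.26010701822474), np.float64(251.27134080941303)) (np.float64(318.7370665684239), np.float64(233.45352428431477))
```

View pics/w1.png

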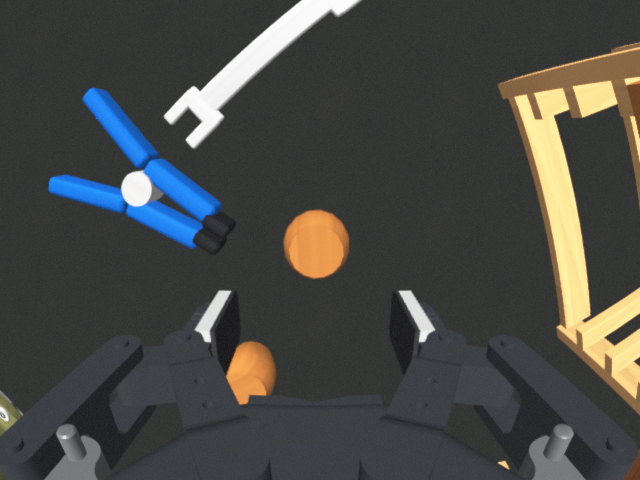

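Emit:
jog_arm(commands=[{"rx": 0,"ry": 0,"rz": 0.008,"x": 0,"y": 0.003,"z": -0.035,"jaw": -0.46},{"rx": 0,"ry": 0,"rz": 0.008,"x": 0,"y": 0.003,"z": -0.07,"jaw": -0.46},{"rx": 0,"ry": 0,"rz": 0.008,"x": 0,"y": 0.003,"z": -0.1,"jaw": -0.46},{"rx": 0,"ry": 0,"rz": 0.008,"x": 0,"y": 0.003,"z": -0.112,"jaw": -0.46},{"rx": 0,"ry": 0,"rz": 0.008,"x": 0,"y": 0.003,"z": -0.112,"jaw": -0.2},{"rx": 0,"ry": 0,"rz": 0.008,"x": 0,"y": 0.003,"z": -0.112,"jaw": 0.3},{"rx": 0,"ry": 0,"rz": 0.008,"x": 0,"y": 0.003,"z": -0.112,"jaw": 0.3},{"rx": 0,"ry": 0,"rz": 0.008,"x": 0,"y": 0.003,"z": -0.112,"jaw": 0.3},{"rx": 0,"ry": 0,"rz": 0.008,"x": 0,"y": 0.003,"z": -0.112,"jaw": 0.3}], squeeze=40)

```text
time_s: 2.03
tool_pos: [457.5, 318.3, 11.0]
orientation: [0.0, 0.687, 0.727, 0.001]
wrist_force: [-0.5, -0.2, -0.5]
grip_width: 40.9
```

Emit:
jog_arm(commands=[{"rx": 0,"ry": 0,"rz": 0,"x": 0,"y": 0,"z": 0,"jaw": -0.3},{"rx": 0,"ry": 0,"rz": 0,"x": 0,"y": 0,"z": 0,"jaw": -0.3},{"rx": 0,"ry": 0,"rz": 0,"x": -0.001,"y": -0.003,"z": -0.004,"jaw": -0.3},{"rx": 0,"ry": 0,"rz": 0,"x": -0.001,"y": -0.003,"z": -0.004,"jaw": -0.3},{"rx": 0,"ry": 0,"rz": 0,"x": -0.001,"y": -0.003,"z": -0.004,"jaw": 0.3},{"rx": 0,"ry": 0,"rz": 0,"x": -0.001,"y": -0.003,"z": -0.004,"jaw": 0.3},{"rx": 0,"ry": 0,"rz": 0,"x": -0.001,"y": -0.003,"z": -0.004,"jaw": 0.3},{"rx": 0,"ry": 0,"rz": 0,"x": -0.001,"y": -0.003,"z": -0.004,"jaw": 0.3}], squeeze=40)

```text
time_s: 2.7
tool_pos: [455.4, 314.1, 5.2]
orientation: [-0.0, 0.687, 0.726, -0.0]
wrist_force: [-0.1, -0.6, 0.8]
grip_width: 41.0
```

Emit:
jog_arm(commands=[{"rx": 0,"ry": 0,"rz": 0,"x": 0,"y": 0,"z": 0.03,"jaw": 0.3},{"rx": 0,"ry": 0,"rz": 0,"x": 0,"y": 0,"z": 0.06,"jaw": 0.3},{"rx": 0,"ry": 0,"rz": 0,"x": 0.01,"y": -0.02,"z": 0.085,"jaw": 0.3},{"rx": 0,"ry": 0,"rz": 0,"x": 0.025,"y": -0.05,"z": 0.09,"jaw": 0.3},{"rx": 0,"ry": 0,"rz": 0,"x": 0.04,"y": -0.08,"z": 0.09,"jaw": 0.3},{"rx": 0,"ry": 0,"rz": 0,"x": 0.055,"y": -0.11,"z": 0.09,"jaw": 0.3},{"rx": 0,"ry": 0,"rz": 0,"x": 0.07,"y": -0.14,"z": 0.09,"jaw": 0.3},{"rx": 0,"ry": 0,"rz": 0,"x": 0.085,"y": -0.17,"z": 0.09,"jaw": 0.3},{"rx": 0,"ry": 0,"rz": 0,"x": 0.1,"y": -0.2,"z": 0.09,"jaw": 0.3},{"rx": 0,"ry": 0,"rz": 0,"x": 0.11,"y": -0.22,"z": 0.09,"jaw": 0.3}])

```text
time_s: 3.53
tool_pos: [566.5, 91.5, 95.3]
orientation: [0.0, 0.688, 0.726, -0.0]
wrist_force: [1.5, -0.6, -1.2]
grip_width: 41.2
```

Emit:
jog_arm(commands=[{"rx": 0,"ry": 0,"rz": 0,"x": 0.015,"y": -0.03,"z": 0,"jaw": 0.3},{"rx": 0,"ry": 0,"rz": 0,"x": 0.03,"y": -0.06,"z": 0,"jaw": 0.3},{"rx": 0,"ry": 0,"rz": 0,"x": 0.044,"y": -0.09,"z": 0,"jaw": 0.3},{"rx": 0,"ry": 0,"rz": 0,"x": 0.044,"y": -0.09,"z": 0,"jaw": 0.3},{"rx": 0,"ry": 0,"rz": 0,"x": 0.044,"y": -0.09,"z": 0,"jaw": 0.3},{"rx": 0,"ry": 0,"rz": 0,"x": 0.044,"y": -0.09,"z": 0,"jaw": 0.3}])

```text
time_s: 4.03
tool_pos: [608.8, 4.4, 94.9]
orientation: [-0.001, 0.688, 0.726, -0.0]
wrist_force: [-0.8, -0.0, -0.9]
grip_width: 41.1
```

```bash
python3 - <<'E'
from h import *
go([610,4.4,12],toolR(2.7))
w=grab('wrist','w2')
a=np.radians(2.7);c=np.array([612.4,-47.6])
for x,y in [(-75,-100),(-75,100),(75,100),(75,-100)]:
    p=c+[x*np.cos(a)-y*np.sin(a),x*np.sin(a)+y*np.cos(a)];print(np.round(proj(w,[*p,14],1),1))
E
```

```text
t=4.03 dxyz [0.0012, 0.0, -0.0829] | rv0 [-0.0005, -0.001, -0.0074] | rv1 [0.0016, -0.0008, 3.1342] j [0.01, 0.42, -0.22, 0.93, 0.0, 1.52] w 41.1 F [-0.8 -0.  -0.9]
[225.1 428.7]
[199.1 178. ]
[438.5 180.1]
[407.2 429.4]
```

View pics/w2.png

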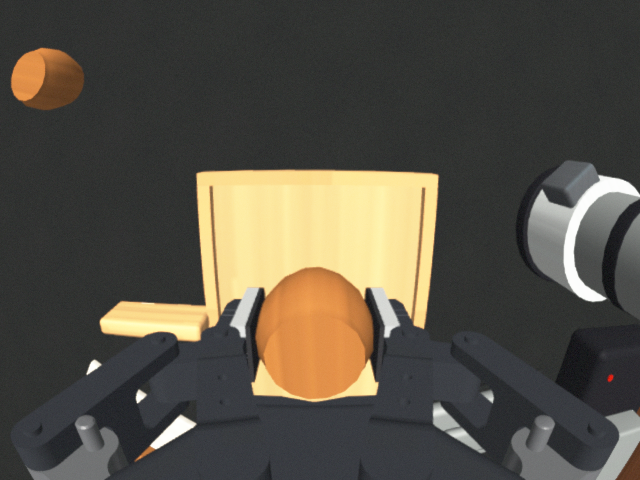

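Emit:
jog_arm(commands=[{"rx": 0,"ry": 0,"rz": 0,"x": 0.001,"y": 0.002,"z": -0.03,"jaw": 0.3},{"rx": 0,"ry": 0,"rz": 0,"x": 0.001,"y": 0.002,"z": -0.06,"jaw": 0.3},{"rx": 0,"ry": 0,"rz": 0,"x": 0.001,"y": 0.002,"z": -0.075,"jaw": 0.3},{"rx": 0,"ry": 0,"rz": 0,"x": 0.001,"y": 0.002,"z": -0.083,"jaw": 0.3},{"rx": 0,"ry": 0,"rz": 0,"x": 0.001,"y": 0.002,"z": -0.083,"jaw": 0.3},{"rx": 0,"ry": 0,"rz": 0,"x": 0.001,"y": 0.002,"z": -0.083,"jaw": 0.3},{"rx": 0,"ry": 0,"rz": 0,"x": 0.001,"y": 0.002,"z": -0.083,"jaw": 0.3}])

```text
time_s: 4.67
tool_pos: [610.7, 7.0, 13.0]
orientation: [0.0, 0.687, 0.727, 0.0]
wrist_force: [0.2, 0.6, -0.1]
grip_width: 41.1
```

Emit:
jog_arm(commands=[{"rx": 0,"ry": 0,"rz": 0,"x": 0,"y": 0,"z": 0,"jaw": -0.1},{"rx": 0,"ry": 0,"rz": 0,"x": 0,"y": 0,"z": 0,"jaw": -0.4},{"rx": 0,"ry": 0,"rz": 0,"x": 0,"y": 0,"z": 0,"jaw": -0.4},{"rx": 0,"ry": 0,"rz": 0,"x": 0,"y": 0,"z": 0.02,"jaw": -0.4},{"rx": 0,"ry": 0,"rz": 0,"x": 0,"y": 0,"z": 0.055,"jaw": -0.4},{"rx": 0,"ry": 0,"rz": 0,"x": 0,"y": 0,"z": 0.09,"jaw": -0.4},{"rx": 0,"ry": 0,"rz": 0,"x": 0,"y": 0,"z": 0.1,"jaw": -0.4},{"rx": 0,"ry": 0,"rz": 0,"x": 0,"y": 0,"z": 0.1,"jaw": -0.4}])

```text
time_s: 5.33
tool_pos: [613.5, 6.1, 116.6]
orientation: [0.003, 0.687, 0.726, 0.003]
wrist_force: [0.4, -0.7, -0.2]
grip_width: 59.7
```

```bash
python3 - <<'E'
from h import *
w=grab('wrist','w3')
go([408.3,206.8,110],toolR(2.7))
E
```

```text
t=5.38 dxyz [-0.2037, 0.2007, -0.0042] | rv0 [-0.0, 0.0041, -0.0077] | rv1 [-0.0064, -0.0, 3.1338] j [0.01, 0.4, -0.2, 0.97, 0.0, 1.53] w 59.8 F [-0.   0.3 -1.8]
```

View pics/w3.png

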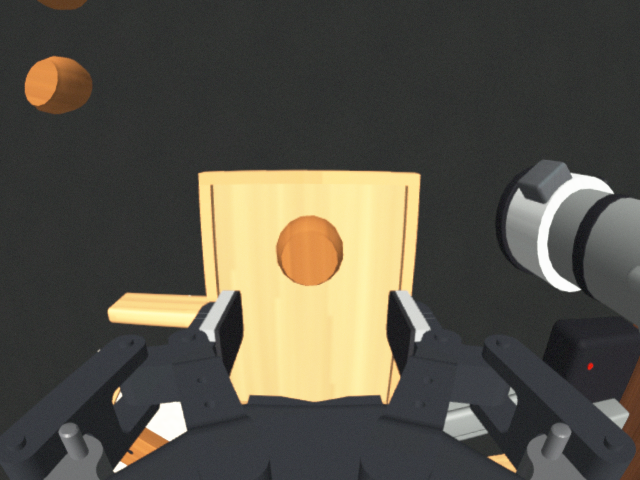

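Emit:
jog_arm(commands=[{"rx": 0,"ry": 0,"rz": 0,"x": -0.03,"y": 0.018,"z": 0,"jaw": -0.4},{"rx": 0,"ry": 0,"rz": 0,"x": -0.06,"y": 0.036,"z": 0,"jaw": -0.4},{"rx": 0,"ry": 0,"rz": 0,"x": -0.09,"y": 0.054,"z": 0,"jaw": -0.4},{"rx": 0,"ry": 0,"rz": 0,"x": -0.12,"y": 0.072,"z": 0,"jaw": -0.4},{"rx": 0,"ry": 0,"rz": 0,"x": -0.15,"y": 0.09,"z": 0,"jaw": -0.4},{"rx": 0,"ry": 0,"rz": 0,"x": -0.18,"y": 0.107,"z": -0.02,"jaw": -0.4},{"rx": 0,"ry": 0,"rz": 0,"x": -0.193,"y": 0.113,"z": -0.04,"jaw": -0.4},{"rx": 0,"ry": 0,"rz": 0,"x": -0.193,"y": 0.113,"z": -0.05,"jaw": -0.4},{"rx": 0,"ry": 0,"rz": 0,"x": -0.193,"y": 0.113,"z": -0.05,"jaw": -0.4},{"rx": 0,"ry": 0,"rz": 0,"x": -0.193,"y": 0.113,"z": -0.05,"jaw": -0.4}])

```text
time_s: 6.22
tool_pos: [416.1, 118.9, 61.2]
orientation: [-0.001, 0.687, 0.726, -0.001]
wrist_force: [0.7, 0.5, 0.1]
grip_width: 59.4
```

```bash
python3 - <<'E'
from h import *
w=grab('wrist','w4')
go([419.4,118.9,5],toolR(2.7))
print(proj(w,[419.4,118.9,46],1))
E
```

```text
t=6.27 dxyz [0.0021, -0.0001, -0.057] | rv0 [0.0003, -0.0008, -0.0076] | rv1 [0.0013, 0.0005, 3.1339] j [0.28, 0.15, -0.67, 0.74, -0.0, 1.79] w 59.7 F [0.6 0.7 0. ]
(np.float64(324.71230338666527), np.float64(293.1228789685213))
```

View pics/w4.png

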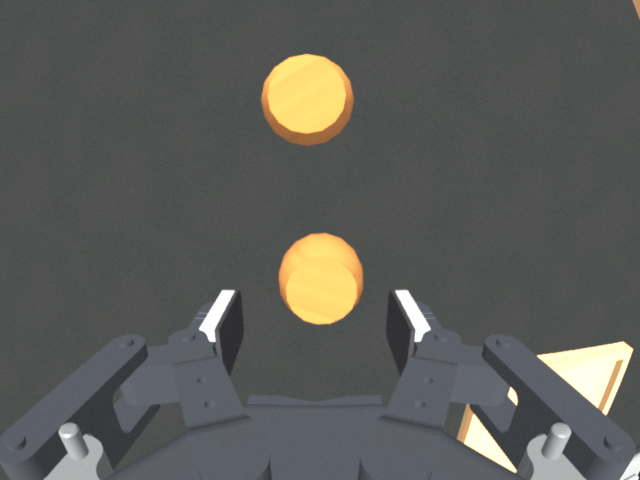

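Emit:
jog_arm(commands=[{"rx": 0,"ry": 0,"rz": 0,"x": 0,"y": 0,"z": -0.03,"jaw": -0.4},{"rx": 0,"ry": 0,"rz": 0,"x": 0,"y": 0,"z": -0.05,"jaw": -0.4},{"rx": 0,"ry": 0,"rz": 0,"x": 0,"y": 0,"z": -0.056,"jaw": -0.4},{"rx": 0,"ry": 0,"rz": 0,"x": 0,"y": 0,"z": -0.056,"jaw": -0.2},{"rx": 0,"ry": 0,"rz": 0,"x": 0,"y": 0,"z": -0.056,"jaw": 0.3},{"rx": 0,"ry": 0,"rz": 0,"x": 0,"y": 0,"z": -0.056,"jaw": 0.3},{"rx": 0,"ry": 0,"rz": 0,"x": 0,"y": 0,"z": -0.056,"jaw": 0.3},{"rx": 0,"ry": 0,"rz": 0,"x": 0,"y": 0,"z": -0.056,"jaw": 0.3},{"rx": 0,"ry": 0,"rz": 0,"x": 0,"y": 0,"z": -0.056,"jaw": 0.3}])

```text
time_s: 7.02
tool_pos: [418.0, 119.3, 7.0]
orientation: [0.0, 0.687, 0.726, 0.001]
wrist_force: [0.1, -0.2, -0.7]
grip_width: 41.0
```

```bash
python3 - <<'E'
from h import *
go([612.4,-46,12],toolR(2.7))
f=grab('top','t1');im=cv2.imread('pics/t1.png');cv2.imwrite('pics/t1z.png',cv2.resize(im[130:330,150:500],None,fx=2.2,fy=2.2,interpolation=2))
E
```

```text
t=7.02 dxyz [0.1944, -0.1653, 0.005] | rv0 [-0.0004, 0.0013, -0.0079] | rv1 [-0.002, -0.0005, 3.1337] j [0.28, 0.24, -0.73, 0.6, -0.0, 1.79] w 41.0 F [ 0.1 -0.2 -0.7]
```

View pics/t1z.png

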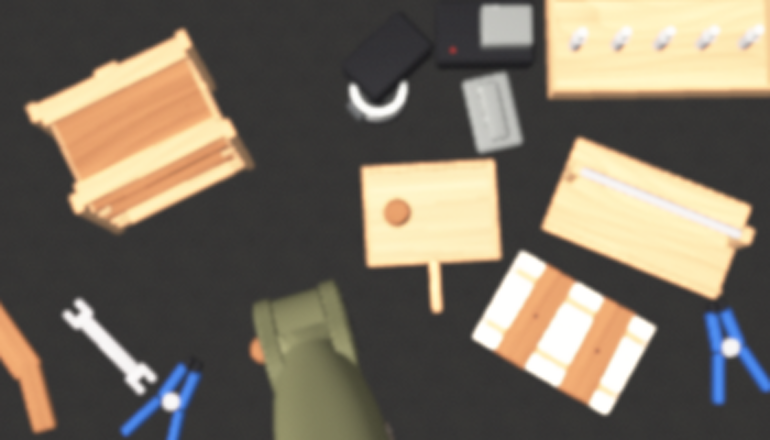

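Emit:
jog_arm(commands=[{"rx": 0,"ry": 0,"rz": 0,"x": 0,"y": 0,"z": 0.035,"jaw": 0.3},{"rx": 0,"ry": 0,"rz": 0,"x": 0.005,"y": -0.005,"z": 0.07,"jaw": 0.3},{"rx": 0,"ry": 0,"rz": 0,"x": 0.025,"y": -0.022,"z": 0.09,"jaw": 0.3},{"rx": 0,"ry": 0,"rz": 0,"x": 0.055,"y": -0.047,"z": 0.09,"jaw": 0.3},{"rx": 0,"ry": 0,"rz": 0,"x": 0.085,"y": -0.073,"z": 0.09,"jaw": 0.3},{"rx": 0,"ry": 0,"rz": 0,"x": 0.115,"y": -0.098,"z": 0.09,"jaw": 0.3},{"rx": 0,"ry": 0,"rz": 0,"x": 0.145,"y": -0.124,"z": 0.09,"jaw": 0.3},{"rx": 0,"ry": 0,"rz": 0,"x": 0.175,"y": -0.149,"z": 0.09,"jaw": 0.3},{"rx": 0,"ry": 0,"rz": 0,"x": 0.194,"y": -0.165,"z": 0.08,"jaw": 0.3},{"rx": 0,"ry": 0,"rz": 0,"x": 0.194,"y": -0.165,"z": 0.08,"jaw": 0.3}])

```text
time_s: 7.9
tool_pos: [614.8, -49.3, 85.1]
orientation: [0.001, 0.689, 0.725, 0.0]
wrist_force: [0.7, -0.2, 0.7]
grip_width: 41.0
```

Emit:
jog_arm(commands=[{"rx": 0,"ry": 0,"rz": 0,"x": 0,"y": 0,"z": -0.03,"jaw": 0.3},{"rx": 0,"ry": 0,"rz": 0,"x": 0,"y": 0,"z": -0.055,"jaw": 0.3},{"rx": 0,"ry": 0,"rz": 0,"x": 0,"y": 0,"z": -0.055,"jaw": 0.3},{"rx": 0,"ry": 0,"rz": 0,"x": 0,"y": 0,"z": -0.055,"jaw": 0.3}])

```text
time_s: 8.23
tool_pos: [609.3, -45.5, 30.2]
orientation: [-0.002, 0.687, 0.726, -0.001]
wrist_force: [-0.5, 0.1, 0.8]
grip_width: 41.2
```

```bash
python3 - <<'E'
from h import *
w=grab('wrist','w5')
go([612.4,-45.5,13.5],toolR(2.7))
E
```

```text
t=8.28 dxyz [0.0015, 0.0, -0.0182] | rv0 [-0.0002, -0.0009, -0.0082] | rv1 [0.0015, -0.0002, 3.1334] j [-0.07, 0.48, -0.28, 0.81, 0.0, 1.44] w 41.0 F [ 0.5  1.3 -0.4]
```

View pics/w5.png

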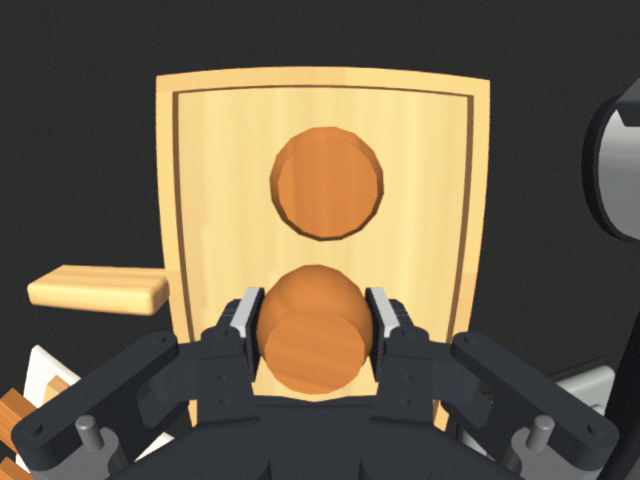

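Emit:
jog_arm(commands=[{"rx": 0,"ry": 0,"rz": 0,"x": 0.001,"y": 0,"z": -0.01,"jaw": 0.3},{"rx": 0,"ry": 0,"rz": 0,"x": 0.001,"y": 0,"z": -0.018,"jaw": 0.3},{"rx": 0,"ry": 0,"rz": 0,"x": 0.001,"y": 0,"z": -0.018,"jaw": 0.3},{"rx": 0,"ry": 0,"rz": 0,"x": 0.001,"y": 0,"z": -0.018,"jaw": 0.3},{"rx": 0,"ry": 0,"rz": 0,"x": 0.001,"y": 0,"z": -0.018,"jaw": -0.1},{"rx": 0,"ry": 0,"rz": 0,"x": 0.001,"y": 0,"z": -0.018,"jaw": -0.4},{"rx": 0,"ry": 0,"rz": 0,"x": 0.001,"y": 0,"z": -0.018,"jaw": -0.4},{"rx": 0,"ry": 0,"rz": 0,"x": 0.001,"y": 0,"z": 0.0,"jaw": -0.4},{"rx": 0,"ry": 0,"rz": 0,"x": 0.001,"y": 0,"z": 0.03,"jaw": -0.4},{"rx": 0,"ry": 0,"rz": 0,"x": 0.001,"y": 0,"z": 0.07,"jaw": -0.4}])

```text
time_s: 9.12
tool_pos: [609.7, -45.6, 99.5]
orientation: [-0.002, 0.687, 0.726, -0.002]
wrist_force: [0.4, 0.1, -0.7]
grip_width: 59.8
```

Emit:
jog_arm(commands=[{"rx": 0,"ry": 0,"rz": 0,"x": 0,"y": 0,"z": 0.015,"jaw": -0.4},{"rx": 0,"ry": 0,"rz": 0,"x": -0.02,"y": 0.025,"z": 0.015,"jaw": -0.4},{"rx": 0,"ry": 0,"rz": 0,"x": -0.045,"y": 0.055,"z": 0.015,"jaw": -0.4},{"rx": 0,"ry": 0,"rz": 0,"x": -0.07,"y": 0.086,"z": 0.015,"jaw": -0.4},{"rx": 0,"ry": 0,"rz": 0,"x": -0.095,"y": 0.117,"z": 0.015,"jaw": -0.4},{"rx": 0,"ry": 0,"rz": 0,"x": -0.12,"y": 0.148,"z": 0.015,"jaw": -0.4},{"rx": 0,"ry": 0,"rz": 0,"x": -0.145,"y": 0.178,"z": 0.015,"jaw": -0.4},{"rx": 0,"ry": 0,"rz": 0,"x": -0.17,"y": 0.21,"z": 0.0,"jaw": -0.4},{"rx": 0,"ry": 0,"rz": 0,"x": -0.19,"y": 0.235,"z": -0.015,"jaw": -0.4},{"rx": 0,"ry": 0,"rz": 0,"x": -0.205,"y": 0.252,"z": -0.03,"jaw": -0.4}])

```text
time_s: 9.95
tool_pos: [405.7, 208.2, 71.4]
orientation: [-0.0, 0.687, 0.727, 0.001]
wrist_force: [0.7, 0.1, -0.7]
grip_width: 59.4
```

Emit:
jog_arm(commands=[{"rx": 0,"ry": 0,"rz": 0,"x": 0,"y": 0,"z": -0.01,"jaw": -0.4},{"rx": 0,"ry": 0,"rz": 0,"x": 0,"y": 0,"z": -0.01,"jaw": -0.4},{"rx": 0,"ry": 0,"rz": 0,"x": 0,"y": 0,"z": -0.01,"jaw": -0.4}])

```text
time_s: 10.2
tool_pos: [407.5, 205.8, 61.3]
orientation: [0.0, 0.687, 0.726, -0.0]
wrist_force: [0.5, -0.6, 0.2]
grip_width: 59.6
```

```bash
python3 - <<'E'
from h import *
w=grab('wrist','w6')
go([408.3,206.8,5],toolR(2.7))
print(proj(w,[408.3,206.8,46],1))
E
```

```text
t=10.25 dxyz [0.0, 0.001, -0.0568] | rv0 [0.0001, 0.0008, -0.0071] | rv1 [-0.0012, 0.0001, 3.1345] j [0.47, 0.19, -0.62, 0.75, -0.0, 1.98] w 60.0 F [0.2 0.8 0.5]
(np.float64(319.4773510508196), np.float64(290.9361581273838))
```

View pics/w6.png

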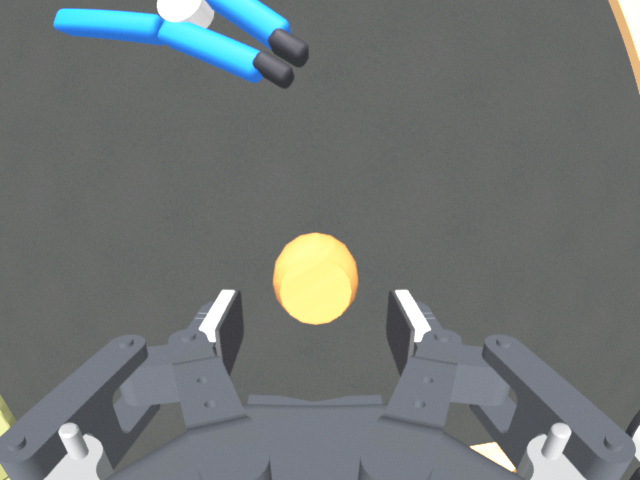

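Emit:
jog_arm(commands=[{"rx": 0,"ry": 0,"rz": 0,"x": 0,"y": 0,"z": -0.03,"jaw": -0.4},{"rx": 0,"ry": 0,"rz": 0,"x": 0,"y": 0,"z": -0.05,"jaw": -0.4},{"rx": 0,"ry": 0,"rz": 0,"x": 0,"y": 0,"z": -0.056,"jaw": -0.4},{"rx": 0,"ry": 0,"rz": 0,"x": 0,"y": 0,"z": -0.056,"jaw": -0.2},{"rx": 0,"ry": 0,"rz": 0,"x": 0,"y": 0,"z": -0.056,"jaw": 0.3},{"rx": 0,"ry": 0,"rz": 0,"x": 0,"y": 0,"z": -0.056,"jaw": 0.3},{"rx": 0,"ry": 0,"rz": 0,"x": 0,"y": 0,"z": -0.056,"jaw": 0.3},{"rx": 0,"ry": 0,"rz": 0,"x": 0,"y": 0,"z": -0.056,"jaw": 0.3},{"rx": 0,"ry": 0,"rz": 0,"x": 0,"y": 0,"z": -0.056,"jaw": 0.3}])

```text
time_s: 11.0
tool_pos: [408.1, 206.5, 6.1]
orientation: [0.0, 0.687, 0.726, 0.001]
wrist_force: [0.1, -0.6, 4.0]
grip_width: 41.2
```

Emit:
jog_arm(commands=[{"rx": 0,"ry": 0,"rz": 0,"x": 0,"y": 0,"z": 0.035,"jaw": 0.3},{"rx": 0,"ry": 0,"rz": 0,"x": 0.005,"y": -0.007,"z": 0.07,"jaw": 0.3},{"rx": 0,"ry": 0,"rz": 0,"x": 0.02,"y": -0.03,"z": 0.09,"jaw": 0.3},{"rx": 0,"ry": 0,"rz": 0,"x": 0.04,"y": -0.06,"z": 0.1,"jaw": 0.3},{"rx": 0,"ry": 0,"rz": 0,"x": 0.06,"y": -0.09,"z": 0.1,"jaw": 0.3},{"rx": 0,"ry": 0,"rz": 0,"x": 0.08,"y": -0.12,"z": 0.1,"jaw": 0.3},{"rx": 0,"ry": 0,"rz": 0,"x": 0.1,"y": -0.15,"z": 0.1,"jaw": 0.3},{"rx": 0,"ry": 0,"rz": 0,"x": 0.12,"y": -0.18,"z": 0.1,"jaw": 0.3},{"rx": 0,"ry": 0,"rz": 0,"x": 0.14,"y": -0.21,"z": 0.1,"jaw": 0.3},{"rx": 0,"ry": 0,"rz": 0,"x": 0.16,"y": -0.24,"z": 0.1,"jaw": 0.3}])

```text
time_s: 11.83
tool_pos: [568.1, -35.4, 105.6]
orientation: [0.0, 0.687, 0.726, 0.0]
wrist_force: [0.9, 0.8, -0.7]
grip_width: 40.9
```

Emit:
jog_arm(commands=[{"rx": 0,"ry": 0,"rz": 0,"x": 0.024,"y": -0.032,"z": 0,"jaw": 0.3},{"rx": 0,"ry": 0,"rz": 0,"x": 0.047,"y": -0.064,"z": 0,"jaw": 0.3},{"rx": 0,"ry": 0,"rz": 0,"x": 0.047,"y": -0.064,"z": -0.03,"jaw": 0.3},{"rx": 0,"ry": 0,"rz": 0,"x": 0.047,"y": -0.064,"z": -0.06,"jaw": 0.3},{"rx": 0,"ry": 0,"rz": 0,"x": 0.047,"y": -0.064,"z": -0.06,"jaw": 0.3},{"rx": 0,"ry": 0,"rz": 0,"x": 0.047,"y": -0.064,"z": -0.06,"jaw": 0.3}])

```text
time_s: 12.33
tool_pos: [612.2, -97.5, 43.9]
orientation: [-0.002, 0.687, 0.726, -0.001]
wrist_force: [0.3, -0.2, -0.0]
grip_width: 41.0
```

```bash
python3 - <<'E'
from h import *
w=grab('wrist','w7')
go([614.4,-97.5,13],toolR(2.7))
E
```

```text
t=12.38 dxyz [0.0006, -0.0, -0.0326] | rv0 [-0.0002, -0.0013, -0.0083] | rv1 [0.0021, -0.0004, 3.1333] j [-0.16, 0.48, -0.24, 0.85, 0.0, 1.36] w 41.1 F [1.4 1.1 0.7]
```

View pics/w7.png

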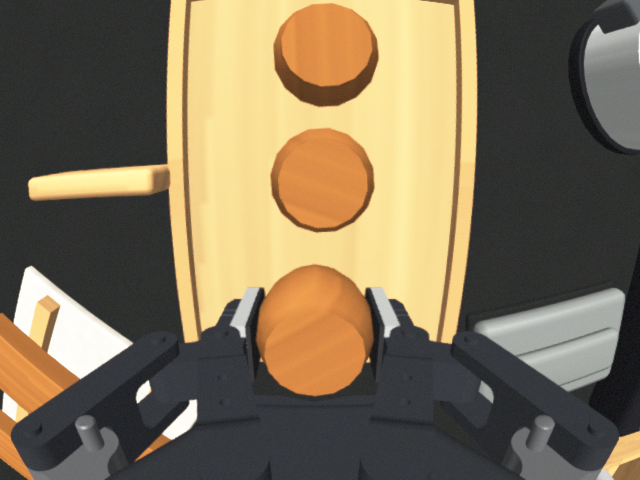

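Emit:
jog_arm(commands=[{"rx": 0,"ry": 0,"rz": 0,"x": 0.001,"y": 0,"z": -0.02,"jaw": 0.3},{"rx": 0,"ry": 0,"rz": 0,"x": 0.001,"y": 0,"z": -0.032,"jaw": 0.3},{"rx": 0,"ry": 0,"rz": 0,"x": 0.001,"y": 0,"z": -0.032,"jaw": 0.3},{"rx": 0,"ry": 0,"rz": 0,"x": 0.001,"y": 0,"z": -0.032,"jaw": 0.3},{"rx": 0,"ry": 0,"rz": 0,"x": 0.001,"y": 0,"z": -0.032,"jaw": -0.1},{"rx": 0,"ry": 0,"rz": 0,"x": 0.001,"y": 0,"z": -0.032,"jaw": -0.4},{"rx": 0,"ry": 0,"rz": 0,"x": 0.001,"y": 0,"z": -0.032,"jaw": -0.4},{"rx": 0,"ry": 0,"rz": 0,"x": 0.001,"y": 0,"z": -0.01,"jaw": -0.4},{"rx": 0,"ry": 0,"rz": 0,"x": 0.001,"y": 0,"z": 0.03,"jaw": -0.4},{"rx": 0,"ry": 0,"rz": 0,"x": 0.001,"y": 0,"z": 0.07,"jaw": -0.4}])

```text
time_s: 13.22
tool_pos: [613.8, -97.6, 115.5]
orientation: [-0.001, 0.687, 0.726, -0.001]
wrist_force: [2.1, 0.7, -0.0]
grip_width: 59.8
```

```bash
python3 - <<'E'
from h import *
w=grab('wrist','w8')
# want view of the rack front: TCP at ~ (500,150,200), tilted 50deg toward rack, jaw tangential
go([540,150,190],toolR(95))
go([490,215,150],toolR(115,50,25))
E
```

```text
t=13.27 dxyz [-0.0794, 0.2485, 0.0645] | rv0 [-0.0067, 0.0091, 1.6031] | rv1 [0.009, 0.0067, -1.5385] j [-0.16, 0.41, -0.15, 1.0, -0.0, 1.36] w 60.0 F [ 2.6 -0.2  6.5]
t=13.27 dxyz [-0.1294, 0.3135, 0.0245] | rv0 [-0.5311, -0.8654, 1.8059] | rv1 [0.7987, -0.4671, -1.1047] j [-0.16, 0.41, -0.15, 1.0, -0.0, 1.36] w 60.0 F [ 2.6 -0.2  6.5]
```

View pics/w8.png

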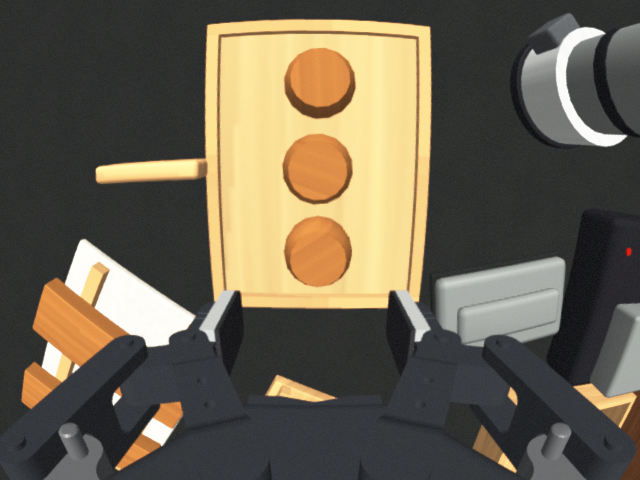

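Emit:
jog_arm(commands=[{"rx": 0,"ry": 0,"rz": 0.1,"x": 0,"y": 0.02,"z": 0.04,"jaw": -0.4},{"rx": 0,"ry": 0,"rz": 0.22,"x": -0.01,"y": 0.04,"z": 0.07,"jaw": -0.4},{"rx": 0,"ry": 0,"rz": 0.34,"x": -0.03,"y": 0.07,"z": 0.08,"jaw": -0.4},{"rx": 0,"ry": 0,"rz": 0.46,"x": -0.05,"y": 0.1,"z": 0.08,"jaw": -0.4},{"rx": 0,"ry": 0,"rz": 0.58,"x": -0.07,"y": 0.13,"z": 0.08,"jaw": -0.4},{"rx": 0,"ry": 0,"rz": 0.7,"x": -0.09,"y": 0.16,"z": 0.08,"jaw": -0.4},{"rx": 0,"ry": 0,"rz": 0.82,"x": -0.11,"y": 0.19,"z": 0.08,"jaw": -0.4},{"rx": 0,"ry": 0,"rz": 0.94,"x": -0.13,"y": 0.22,"z": 0.08,"jaw": -0.4},{"rx": 0,"ry": 0,"rz": 1.06,"x": -0.14,"y": 0.25,"z": 0.08,"jaw": -0.4},{"rx": 0,"ry": 0,"rz": 1.18,"x": -0.14,"y": 0.28,"z": 0.08,"jaw": -0.4}])

```text
time_s: 14.1
tool_pos: [473.1, 183.2, 196.1]
orientation: [0.0, 0.164, 0.986, 0.0]
wrist_force: [0.8, -0.0, 0.2]
grip_width: 60.1
```

```bash
python3 - <<'E'
from h import *
go([470,190,200],toolR(115,50,25))
E
```

```text
t=14.10 dxyz [-0.0031, 0.0068, 0.0039] | rv0 [0.0475, -0.8919, 0.7156] | rv1 [1.0992, 0.0591, -2.1895] j [0.37, 0.16, -0.33, 1.08, 0.0, 0.7] w 60.1 F [ 0.8 -0.   0.2]
```

Emit:
jog_arm(commands=[{"rx": 0.004,"ry": -0.09,"rz": 0.07,"x": 0,"y": 0,"z": 0,"jaw": -0.4},{"rx": 0.008,"ry": -0.18,"rz": 0.14,"x": 0,"y": 0,"z": 0,"jaw": -0.4},{"rx": 0.012,"ry": -0.27,"rz": 0.21,"x": 0,"y": 0,"z": 0,"jaw": -0.4},{"rx": 0.016,"ry": -0.36,"rz": 0.28,"x": 0,"y": 0,"z": 0,"jaw": -0.4},{"rx": 0.02,"ry": -0.45,"rz": 0.36,"x": 0,"y": 0,"z": 0,"jaw": -0.4},{"rx": 0.025,"ry": -0.54,"rz": 0.43,"x": 0,"y": 0,"z": 0,"jaw": -0.4},{"rx": 0.03,"ry": -0.63,"rz": 0.5,"x": 0,"y": 0,"z": 0,"jaw": -0.4},{"rx": 0.036,"ry": -0.72,"rz": 0.57,"x": 0,"y": 0,"z": 0,"jaw": -0.4},{"rx": 0.042,"ry": -0.81,"rz": 0.65,"x": 0,"y": 0,"z": 0,"jaw": -0.4},{"rx": 0.047,"ry": -0.89,"rz": 0.71,"x": 0,"y": 0,"z": 0,"jaw": -0.4}])

```text
time_s: 14.93
tool_pos: [506.9, 190.7, 240.5]
orientation: [0.383, -0.195, 0.899, 0.089]
wrist_force: [-0.3, -0.7, -0.7]
grip_width: 59.9
```

```bash
python3 - <<'E'
from h import *
go([470,190,200],toolR(115,50,25))
w=grab('wrist','w9'); t=grab('top','t2')
im=cv2.imread('pics/w9.png'); cv2.imwrite('pics/w9r.png',cv2.rotate(im,cv2.ROTATE_180))
a=np.radians(25.5);c=np.array([714,365.])
for x,y in [(-80,-117),(-80,117)]:
  for z in (0,262):
    p=c+[x*np.cos(a)-y*np.sin(a),x*np.sin(a)+y*np.cos(a)];u=proj(w,[*p,z],1);print(x,y,z,p.round(1),np.round([639-u[0],479-u[1]],1),np.round(proj(t,[*p,z]),1))
E
```

```text
t=14.93 dxyz [-0.0369, -0.0007, -0.0405] | rv0 [0.0182, -0.0634, 0.0042] | rv1 [2.1109, 0.9903, -2.0897] j [0.3, -0.37, -1.02, 0.11, 0.11, -0.09] w 59.9 F [-0.3 -0.7 -0.7]
-80 -117 0 [692.2 225. ] [366.7 317.3] [264.6 204.5]
-80 -117 262 [692.2 225. ] [378.5  84.5] [255.7 189.8]
-80 117 0 [591.4 436.2] [176.8 316.3] [202.2 234.7]
-80 117 262 [591.4 436.2] [128.8 100.1] [183.5 224.6]
```

View pics/w9r.png

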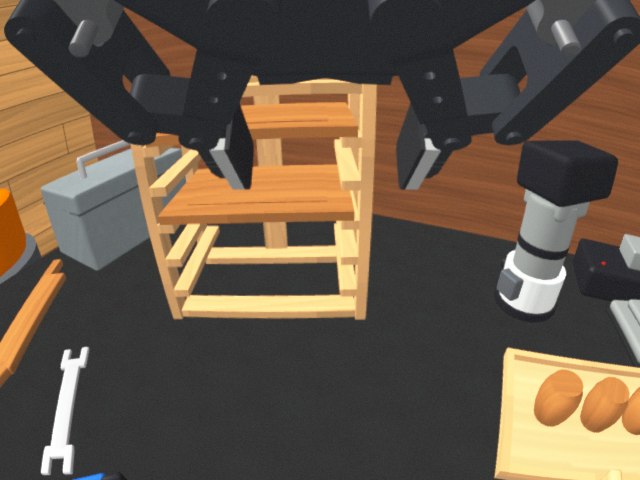

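```bash
python3 - <<'E'
from h import *
im=cv2.imread('pics/w9r.png'); cv2.imwrite('pics/w9z.png',cv2.resize(im[80:340,120:400],None,fx=2.8,fy=2.3,interpolation=2))
f=optics.grab_frame('wrist')
a=np.radians(25.5);c=np.array([714,365.])
for x,y in [(-80,-105),(-75,0),(-80,105)]:
  for z in (45,87,129,171,213):
    p=c+[x*np.cos(a)-y*np.sin(a),x*np.sin(a)+y*np.cos(a)];u=proj(f,[*p,z],1);print(y,z,np.round([639-u[0],479-u[1]]))
E
```

```text
-105 45 [356. 285.]
-105 87 [357. 253.]
-105 129 [359. 218.]
-105 171 [360. 178.]
-105 213 [361. 135.]
0 45 [263. 285.]
0 87 [259. 253.]
0 129 [255. 218.]
0 171 [251. 179.]
0 213 [247. 137.]
105 45 [175. 287.]
105 87 [167. 256.]
105 129 [159. 223.]
105 171 [151. 186.]
105 213 [144. 146.]
```

View pics/w9z.png

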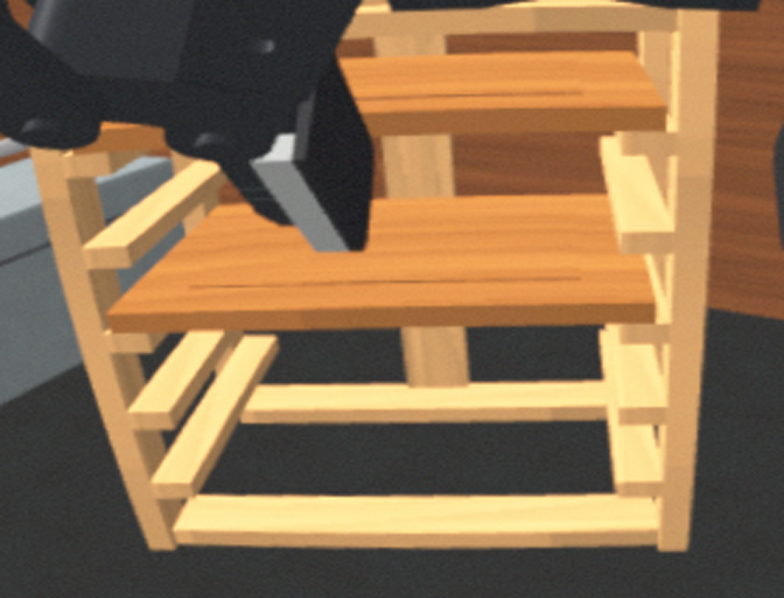

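```bash
python3 - <<'E'
from h import *
f=optics.grab_frame('wrist')
P=lambda X,Y,z:onz(f,639-(120+X/2.8-.3),479-(80+Y/2.3-.3),z,True)
ro,ri,lo,li=[P(*p,0) for p in [(688,551),(657,551),(150,551),(177,549)]]
print(ro,ri,lo,li,np.linalg.norm(ro-lo),np.linalg.norm(ri-li))
d=lo-ro;th=np.degrees(np.arctan2(-d[0],d[1]));print('yaw',th)
# runner tips level 1 front top inner corners
r1=P(616,484,45);l1=P(190,487,45);print(r1,l1,np.linalg.norm(r1-l1),np.degrees(np.arctan2(-(l1-r1)[0],(l1-r1)[1])))
print((ro+lo)/2,(ri+li)/2,(r1+l1)/2)
m=(ro+lo)/2;a=np.radians(th);print('centre',m[:2]+80*np.array([np.cos(a),np.sin(a)]))
# back stop post bottom? top view
E
```

```text
[679.6559962  219.94946416   0.        ] [674.80548651 231.86333508   0.        ] [580.56262246 429.17594599   0.        ] [587.8577892 419.0345861   0.       ] 231.5064090212751 206.38066593970188
yaw 25.343065374645345
[665.57039436 246.91921709  45.        ] [591.91484291 400.78007538  45.        ] 170.58224987228527 25.581152857845336
[630.10930933 324.56270508   0.        ] [631.33163785 325.44896059   0.        ] [628.74261863 323.84964623  45.        ]
centre [702.41019559 358.80568752]
```

```bash
python3 - <<'E'
from h import *
f=grab('wrist','w10');im=cv2.rotate(cv2.imread('pics/w10.png'),cv2.ROTATE_180)
cv2.imwrite('pics/w10z.png',cv2.resize(im[240:340,140:390],None,fx=3,fy=3,interpolation=2))
print(manip.get_state()['tool_pos'])
t=grab('top','t3');im=cv2.imread('pics/t3.png');cv2.imwrite('pics/t3z.png',cv2.resize(im[135:245,155:275],None,fx=5,fy=5,interpolation=2))
E
```

```text
[504.19998942 189.13944813 234.81458003]
```

View pics/w10z.png

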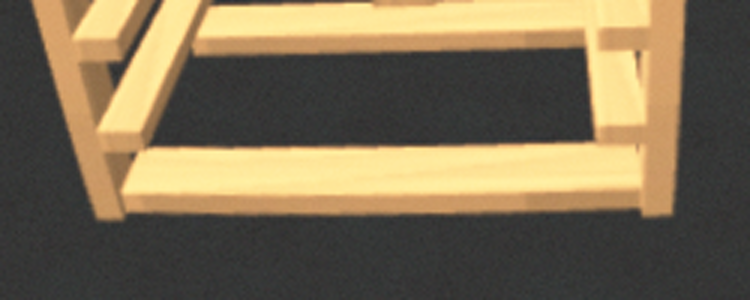

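View pics/t3z.png

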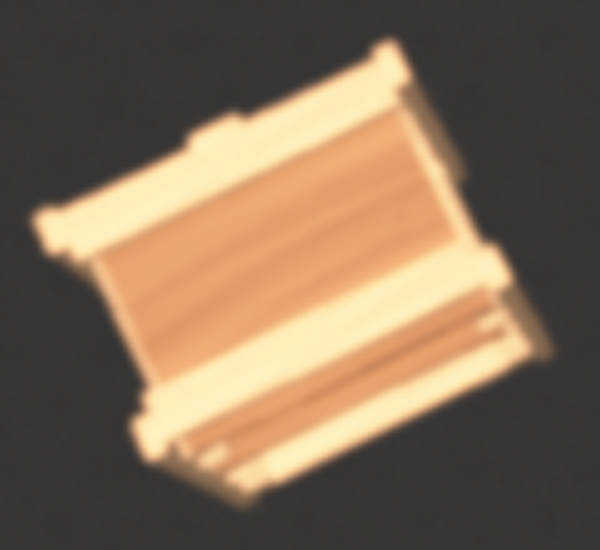

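```bash
cat > rk.py <<'E'
from h import *
f=grab('wrist');t=grab('top')
P=lambda X,Y,z:onz(f,639-(140+X/3-.33),479-(240+Y/3-.33),z,True)
T=lambda X,Y,z:onz(t,155+X/5-.4,135+Y/5-.4,z)
ro,ri,lo,li=[P(*p,0) for p in [(674,216),(641,216),(97,220),(124,219)]]
print('W',ro.round(1),lo.round(1),(ro+lo)/2,(ri+li)/2,np.linalg.norm(ro-lo))
d=lo-ro;print('yaw',np.degrees(np.arctan2(-d[0],d[1])))
r,l=P(598,142,35),P(145,148,35);print('run1 lower inner',(r+l)/2,np.linalg.norm(r-l))
a,b=T(512,283,262),T(152,462,262);print('T top',a,b,(a+b)/2,np.linalg.norm(a-b))
a,b=T(550,357,0),T(248,506,0);print('T bot',a,b,(a+b)/2,np.linalg.norm(a-b))
a,b=T(392,40,262),T(32,217,262);print('T back',a,b,(a+b)/2,np.linalg.norm(a-b))
E
python3 rk.py
```

```text
W [686.1 225.4   0. ] [583.4 436.4   0. ] [634.77765302 330.93128462   0.        ] [635.41119716 331.80632745   0.        ] 234.6542943440677
yaw 25.943647084967797
run1 lower inner [637.93105383 332.99519266  35.        ] 175.75203057888265
T top [687.806105   221.25255294 262.        ] [584.35851379 431.67349454 262.        ] [636.08230939 326.46302374 262.        ] 234.47468261860965
T bot [686.95099547 225.00251157   0.        ] [587.52767176 429.34402059   0.        ] [637.23933362 327.17326608   0.        ] 227.24535112059323
T back [834.57246302 292.50013453 262.        ] [730.6779815  504.59807927 262.        ] [782.62522226 398.5491069  262.        ] 236.1770553004767
```

```bash
python3 - <<'E'
from h import *
t=grab('top','t4');im=cv2.imread('pics/t4.png');cv2.imwrite('pics/t4z.png',cv2.resize(im[190:280,305:390],None,fx=7,fy=6.5,interpolation=2))
hsv=cv2.cvtColor(t['img'],cv2.COLOR_RGB2HSV);m=cv2.inRange(hsv,(10,40,150),(28,170,255))
for v in (256,259,262,265):
    c=np.nonzero(m[v,335:360])[0]+335;w=hsv[v,335:360,2].astype(float)-50;print(v,c.min(),c.max(),(w*np.arange(335,360)).sum()/w.sum(),onz(t,(w*np.arange(335,360)).sum()/w.sum(),v,34).round(1))
go([477.5,-53,120],toolR(92.7))
E
```

```text
256 345 350 347.2573471008737 [511.6 -50.8  34. ]
259 345 350 347.38516746411483 [501.7 -51.1  34. ]
262 345 350 347.5192 [491.8 -51.4  34. ]
265 345 350 347.68203125 [481.9 -51.8  34. ]
t=15.38 dxyz [-0.027, -0.2429, -0.1151] | rv0 [-0.2005, 0.7756, -0.3541] | rv1 [-1.0661, -0.2757, 2.5711] j [0.3, -0.36, -1.03, 0.12, 0.1, -0.08] w 59.6 F [1.6 0.3 0.4]
```

View pics/t4z.png

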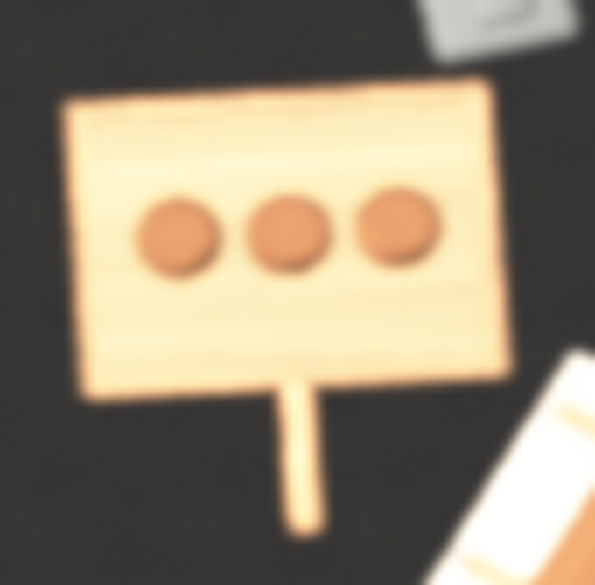

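Emit:
jog_arm(commands=[{"rx": -0.022,"ry": 0.085,"rz": -0.038,"x": 0,"y": -0.03,"z": 0,"jaw": -0.1},{"rx": -0.044,"ry": 0.17,"rz": -0.076,"x": 0,"y": -0.06,"z": 0,"jaw": -0.1},{"rx": -0.067,"ry": 0.26,"rz": -0.118,"x": 0,"y": -0.09,"z": 0,"jaw": -0.1},{"rx": -0.09,"ry": 0.35,"rz": -0.16,"x": 0,"y": -0.12,"z": 0,"jaw": -0.1},{"rx": -0.112,"ry": 0.435,"rz": -0.2,"x": -0.01,"y": -0.15,"z": 0,"jaw": -0.1},{"rx": -0.135,"ry": 0.52,"rz": -0.24,"x": -0.02,"y": -0.18,"z": 0,"jaw": -0.1},{"rx": -0.158,"ry": 0.61,"rz": -0.28,"x": -0.027,"y": -0.21,"z": -0.02,"jaw": -0.1},{"rx": -0.18,"ry": 0.7,"rz": -0.32,"x": -0.027,"y": -0.243,"z": -0.05,"jaw": -0.1},{"rx": -0.2,"ry": 0.775,"rz": -0.354,"x": -0.027,"y": -0.243,"z": -0.09,"jaw": -0.1},{"rx": -0.2,"ry": 0.775,"rz": -0.354,"x": -0.027,"y": -0.243,"z": -0.12,"jaw": -0.1}])

```text
time_s: 16.22
tool_pos: [480.1, -54.4, 113.1]
orientation: [-0.001, -0.022, 1.0, -0.001]
wrist_force: [1.1, 1.0, -1.7]
grip_width: 46.9
```

```bash
python3 - <<'E'
from h import *
w=grab('wrist','w11')
go([477,-52.2,60],toolR(92.5))
for x in (465,510): print(np.round(proj(w,[x,-52.4+(x-465)*.035,36],1)))
E
```

```text
t=16.27 dxyz [0.0019, 0.0011, -0.0477] | rv0 [-0.0007, -0.0088, -0.0027] | rv1 [0.0138, -0.0011, 3.1389] j [-0.11, 0.18, -0.51, 0.88, -0.0, -0.16] w 47.0 F [-2.1  0.3 -4. ]
[318. 232.]
[317. 300.]
```

View pics/w11.png

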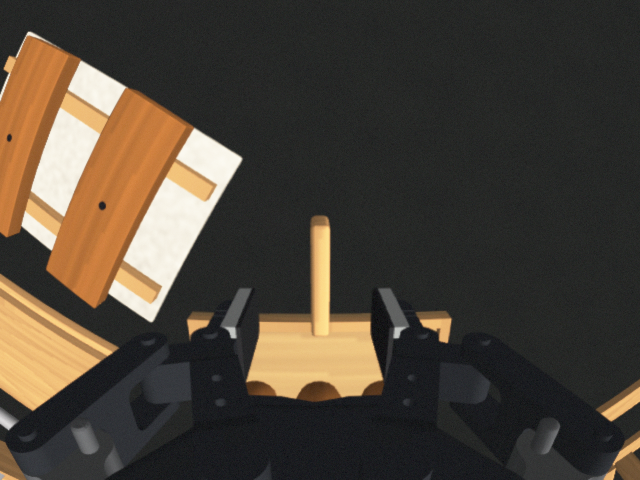

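```bash
python3 - <<'E'
from h import *
w=grab('wrist')
print(onz(w,320,217,36,1),onz(w,320,236,18,1),onz(w,190,314,14,1),onz(w,450,313,14,1),onz(w,320,335,14,1), manip.get_state()['tool_pos'])
E
```

```text
[448.88820501 -50.4151436   36.        ] [464.68189093 -49.348424    18.        ] [ 528.55367802 -141.5985034    14.        ] [519.40526952  50.13183623  14.        ] [539.02484074 -45.49096105  14.        ] [474.28320187 -52.86916148 110.55950618]
```

Emit:
jog_arm(commands=[{"rx": 0,"ry": 0,"rz": 0,"x": 0.002,"y": 0.001,"z": -0.02,"jaw": -0.1},{"rx": 0,"ry": 0,"rz": 0,"x": 0.002,"y": 0.001,"z": -0.03,"jaw": -0.1},{"rx": 0,"ry": 0,"rz": 0,"x": 0.002,"y": 0.001,"z": -0.03,"jaw": -0.1},{"rx": 0,"ry": 0,"rz": 0,"x": 0.002,"y": 0.001,"z": -0.03,"jaw": -0.1},{"rx": 0,"ry": 0,"rz": 0,"x": 0.002,"y": 0.001,"z": -0.03,"jaw": -0.1}])

```text
time_s: 16.73
tool_pos: [480.9, -52.3, 87.8]
orientation: [0.002, -0.024, 1.0, -0.0]
wrist_force: [-0.4, 0.5, 0.1]
grip_width: 46.9
```

```bash
python3 - <<'E'
from h import *
w=grab('wrist','w12')
print(np.round(proj(w,[462,-52.4,36],1)),np.round(proj(w,[537,-49,14],1)))
for i in range(3): go([477,-52.2,4],toolR(92.5)); grab('scene')
E
```

```text
[315. 235.] [314. 337.]
t=16.78 dxyz [-0.0041, 0.0002, -0.0838] | rv0 [0.0003, 0.0053, -0.0039] | rv1 [-0.0082, 0.0005, 3.1376] j [-0.11, 0.2, -0.54, 0.82, 0.0, -0.16] w 47.1 F [-0.8 -0.3  0.2]
t=16.83 dxyz [-0.0041, 0.0002, -0.0837] | rv0 [0.0003, 0.0053, -0.0039] | rv1 [-0.0083, 0.0004, 3.1377] j [-0.11, 0.2, -0.54, 0.82, 0.0, -0.16] w 47.0 F [ 0.1 -0.5  0.4]
t=16.88 dxyz [-0.004, 0.0003, -0.0835] | rv0 [0.0003, 0.005, -0.0038] | rv1 [-0.0078, 0.0004, 3.1378] j [-0.11, 0.2, -0.54, 0.82, 0.0, -0.16] w 47.2 F [0.1 0.6 0.2]
```

View pics/w12.png

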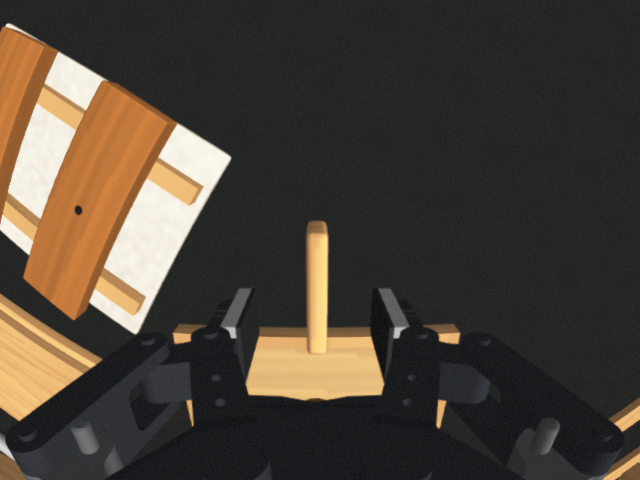

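Emit:
jog_arm(commands=[{"rx": 0,"ry": 0.005,"rz": 0,"x": -0.004,"y": 0.0005,"z": -0.03,"jaw": -0.1},{"rx": 0,"ry": 0.005,"rz": 0,"x": -0.004,"y": 0.0005,"z": -0.06,"jaw": -0.1},{"rx": 0,"ry": 0.005,"rz": 0,"x": -0.004,"y": 0.0005,"z": -0.078,"jaw": -0.1},{"rx": 0,"ry": 0.005,"rz": 0,"x": -0.004,"y": 0.0005,"z": -0.083,"jaw": -0.1},{"rx": 0,"ry": 0.005,"rz": 0,"x": -0.004,"y": 0.0005,"z": -0.083,"jaw": -0.1},{"rx": 0,"ry": 0.005,"rz": 0,"x": -0.004,"y": 0.0005,"z": -0.083,"jaw": -0.1}], squeeze=30)

```text
time_s: 17.43
tool_pos: [476.8, -52.0, 3.9]
orientation: [-0.001, -0.024, 1.0, -0.0]
wrist_force: [0.1, -0.1, -0.4]
grip_width: 46.7
```

Emit:
jog_arm(commands=[{"rx": 0,"ry": 0,"rz": 0,"x": 0,"y": 0,"z": 0,"jaw": 0.4},{"rx": 0,"ry": 0,"rz": 0,"x": 0,"y": 0,"z": 0,"jaw": 0.6},{"rx": 0,"ry": 0,"rz": 0,"x": 0,"y": 0,"z": 0,"jaw": 0.7},{"rx": 0,"ry": 0,"rz": 0,"x": 0,"y": 0,"z": 0,"jaw": 0.9},{"rx": 0,"ry": 0,"rz": 0,"x": 0,"y": 0,"z": 0,"jaw": 1},{"rx": 0,"ry": 0,"rz": 0,"x": 0,"y": 0,"z": 0,"jaw": 1},{"rx": 0,"ry": 0,"rz": 0,"x": 0,"y": 0,"z": 0,"jaw": 1}], squeeze=100)

```text
time_s: 18.02
tool_pos: [477.3, -52.0, 4.4]
orientation: [-0.0, -0.024, 1.0, -0.0]
wrist_force: [-1.3, 0.4, 7.8]
grip_width: 10.6
```

Emit:
jog_arm(commands=[{"rx": 0,"ry": 0,"rz": 0,"x": 0,"y": 0,"z": 0.002,"jaw": 1},{"rx": 0,"ry": 0,"rz": 0,"x": 0,"y": 0,"z": 0.006,"jaw": 1},{"rx": 0,"ry": 0,"rz": 0,"x": 0,"y": 0,"z": 0.012,"jaw": 1},{"rx": 0,"ry": 0,"rz": 0,"x": 0,"y": 0,"z": 0.018,"jaw": 1},{"rx": 0,"ry": 0,"rz": 0,"x": 0,"y": 0,"z": 0.02,"jaw": 1},{"rx": 0,"ry": 0,"rz": 0,"x": 0,"y": 0,"z": 0.02,"jaw": 1},{"rx": 0,"ry": 0,"rz": 0,"x": 0,"y": 0,"z": 0.02,"jaw": 1},{"rx": 0,"ry": 0,"rz": 0,"x": 0,"y": 0,"z": 0.02,"jaw": 1}], squeeze=110)

```text
time_s: 18.68
tool_pos: [476.0, -51.9, 23.0]
orientation: [-0.001, -0.024, 1.0, 0.0]
wrist_force: [-0.4, -0.5, -2.6]
grip_width: 10.6
```

```bash
python3 - <<'E'
from h import *
w=grab('wrist','w13');s=grab('scene','s2')
im=cv2.imread('pics/s2.png');cv2.imwrite('pics/s2z.png',cv2.resize(im[180:300,230:430],None,fx=3.9,fy=3.9,interpolation=2))
go([477,-52.2,24],toolR(92.5))
print(manip.get_state()['wrist_torque'])
E
```

```text
t=18.78 dxyz [0.0011, -0.0003, 0.0012] | rv0 [-0.0, -0.0028, -0.0037] | rv1 [0.0044, -0.0001, 3.1379] j [-0.11, 0.28, -0.61, 0.68, -0.0, -0.16] w 10.3 F [-0.5 -0.  -2.2]
[-0.02491001  0.32616852  0.00065791]
```

View pics/w13.png

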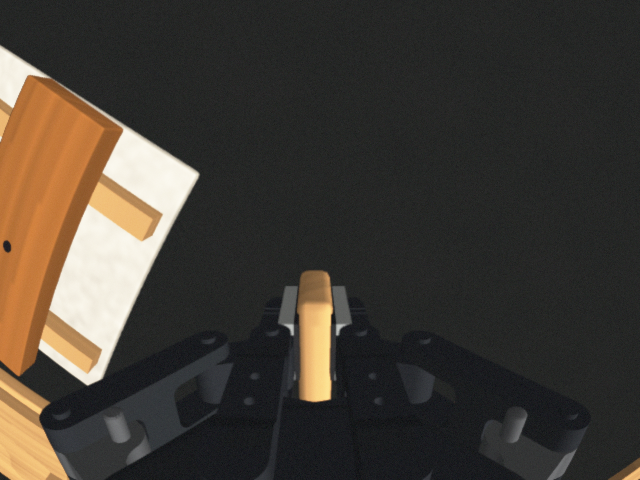

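View pics/s2z.png

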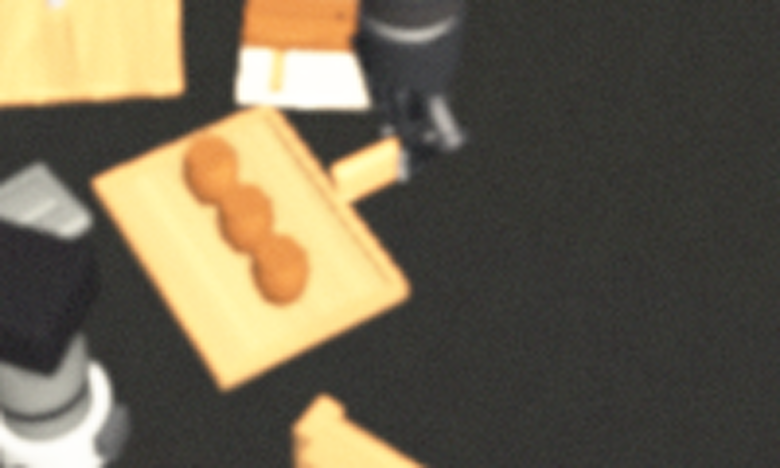

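```bash
python3 - <<'E'
from h import *
t=grab('top','t5');im=cv2.imread('pics/t5.png');cv2.imwrite('pics/t5z.png',cv2.resize(im[190:280,305:390],None,fx=7,fy=6.5,interpolation=2))
E
```

```text
(no output)
```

View pics/t5z.png

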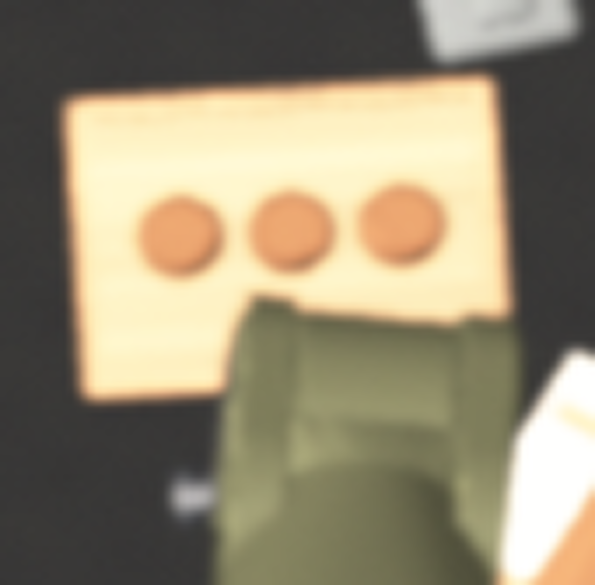

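```bash
python3 - <<'E'
from h import *
t=grab('top');s=grab('scene')
def tri(a,b):
    o1,d1=ray(t,305+a[0]/7-.43,190+a[1]/6.5-.42);o2,d2=ray(s,230+b[0]/3.9-.37,180+b[1]/3.9-.37)
    A=np.c_[d1,-d2];x=np.linalg.lstsq(A,o2-o1,rcond=None)[0];p,q=o1+d1*x[0],o2+d2*x[1];return ((p+q)/2).round(1),np.linalg.norm(p-q).round(1)
for n,a,b in [('BL',(65,98),(225,383)),('BR',(493,75),(92,182)),('FL',(85,402),(410,288))]: print(n,tri(a,b))
E
```

```text
BL (array([682.1,  59.7,  25.9]), np.float64(7.5))
BR (array([ 692.7, -145.4,   24. ]), np.float64(5.5))
FL (array([527.7,  50.5,  22.6]), np.float64(2.6))
```

Emit:
jog_arm(commands=[{"rx": 0,"ry": 0,"rz": 0,"x": 0,"y": 0,"z": 0.005,"jaw": 1},{"rx": 0,"ry": 0,"rz": 0,"x": -0.004,"y": 0.003,"z": 0.012,"jaw": 1},{"rx": 0,"ry": 0,"rz": 0,"x": -0.012,"y": 0.01,"z": 0.02,"jaw": 1},{"rx": 0,"ry": 0,"rz": 0.01,"x": -0.022,"y": 0.02,"z": 0.028,"jaw": 1},{"rx": 0,"ry": 0,"rz": 0.03,"x": -0.03,"y": 0.033,"z": 0.033,"jaw": 1},{"rx": 0,"ry": 0,"rz": 0.05,"x": -0.036,"y": 0.048,"z": 0.033,"jaw": 1},{"rx": 0,"ry": 0,"rz": 0.075,"x": -0.04,"y": 0.065,"z": 0.033,"jaw": 1},{"rx": 0,"ry": 0,"rz": 0.1,"x": -0.044,"y": 0.083,"z": 0.033,"jaw": 1},{"rx": 0,"ry": 0,"rz": 0.13,"x": -0.046,"y": 0.102,"z": 0.033,"jaw": 1},{"rx": 0,"ry": 0,"rz": 0.165,"x": -0.048,"y": 0.122,"z": 0.033,"jaw": 1}])

```text
time_s: 19.77
tool_pos: [427.2, 71.2, 57.0]
orientation: [-0.001, -0.107, 0.994, 0.0]
wrist_force: [-0.0, 0.5, -3.2]
grip_width: 10.1
```

Emit:
jog_arm(commands=[{"rx": 0,"ry": 0,"rz": 0.035,"x": 0,"y": 0.02,"z": 0,"jaw": 1},{"rx": 0,"ry": 0,"rz": 0.07,"x": -0.001,"y": 0.04,"z": 0,"jaw": 1},{"rx": 0,"ry": 0,"rz": 0.105,"x": -0.002,"y": 0.06,"z": 0,"jaw": 1},{"rx": 0,"ry": 0,"rz": 0.14,"x": -0.003,"y": 0.08,"z": 0,"jaw": 1},{"rx": 0,"ry": 0,"rz": 0.175,"x": -0.004,"y": 0.1,"z": 0,"jaw": 1},{"rx": 0,"ry": 0,"rz": 0.205,"x": -0.005,"y": 0.12,"z": 0,"jaw": 1},{"rx": 0,"ry": 0,"rz": 0.23,"x": -0.006,"y": 0.137,"z": 0,"jaw": 1},{"rx": 0,"ry": 0,"rz": 0.243,"x": -0.007,"y": 0.148,"z": 0,"jaw": 1},{"rx": 0,"ry": 0,"rz": 0.247,"x": -0.007,"y": 0.153,"z": 0,"jaw": 1},{"rx": 0,"ry": 0,"rz": 0.247,"x": -0.007,"y": 0.154,"z": 0,"jaw": 1}])

```text
time_s: 20.6
tool_pos: [420.9, 224.8, 56.6]
orientation: [-0.001, -0.228, 0.974, -0.0]
wrist_force: [-0.3, 0.7, -3.7]
grip_width: 10.8
```

```bash
python3 - <<'E'
from h import *
go([420.5,223.9,56],toolR(116.1))
t=grab('top','t6');im=cv2.imread('pics/t6.png');cv2.imwrite('pics/t6z.png',cv2.resize(im[140:270,155:315],None,fx=4.8,fy=4.5,interpolation=2))
go([420.5,223.9,56],toolR(116.1))
s=grab('scene','s3');im=cv2.imread('pics/s3.png');cv2.imwrite('pics/s3z.png',cv2.resize(im[190:440,250:490],None,fx=3,fy=2.4,interpolation=2))
E
```

```text
t=20.60 dxyz [-0.0004, -0.0009, -0.0006] | rv0 [0.0007, -0.0016, -0.0049] | rv1 [0.0025, 0.0011, 3.1367] j [0.49, 0.24, -0.58, 0.75, 0.0, 0.03] w 10.8 F [-0.3  0.7 -3.7]
t=20.65 dxyz [-0.0004, -0.0003, -0.0004] | rv0 [0.0011, -0.0019, -0.0041] | rv1 [0.0029, 0.0017, 3.1375] j [0.49, 0.24, -0.58, 0.75, -0.0, 0.03] w 10.2 F [ 1.  -0.5 -1.9]
```

View pics/t6z.png

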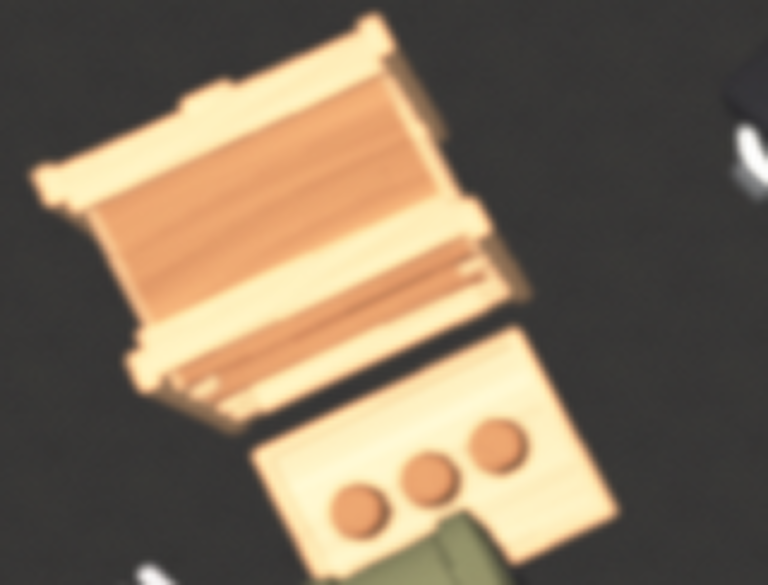

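View pics/s3z.png

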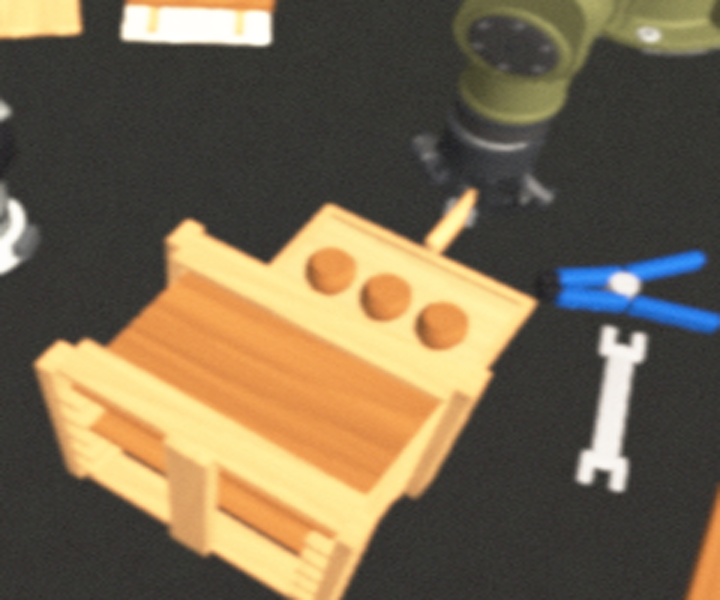

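```bash
python3 - <<'E'
from h import *
t=grab('top');T=lambda X,Y,z:onz(t,155+X/4.8-.4,140+Y/4.5-.4,z)
a=np.radians(26.1);xr=np.array([np.cos(a),np.sin(a)]);yr=np.array([-np.sin(a),np.cos(a)])
B,C,D=T(250,455,66),T(518,328,66),T(618,513,66)
print(B,C,D,np.linalg.norm(B-C),'yaw',np.degrees(np.arctan2(-(B-C)[0],(B-C)[1])))
m=((B+C)/2)[:2];print('mid back: lat',m@yr,'x',m@xr)
# rack in the same image
for n,p,q,z in [('ftop',(492,210),(128,368),262),('btop',(378,10),(30,178),262),('fbot',(528,298),(238,432),0)]:
    P,Q=T(*p,z),T(*q,z);mm=((P+Q)/2)[:2];print(n,np.linalg.norm(P-Q),'lat',mm@yr,'x',mm@xr,'yaw',np.degrees(np.arctan2(-(Q-P)[0],(Q-P)[1])))
st=manip.get_state()['tool_pos'][:2];print('tcp lat',st@yr,'x',st@xr)
E
```

```text
[563.87729549 407.43130942  66.        ] [654.66434539 225.27836882  66.        ] [519.16130853 157.65433914  66.        ] 203.52391062397268 yaw 26.49217569399673
mid back: lat 16.0532702916683 x 686.3188831636797
ftop 243.9678905850565 lat 11.324447283176234 x 731.3201865915657 yaw 24.571295644438553
btop 240.0370316083607 lat 13.55626421747717 x 877.5143522246204 yaw 27.19264148387421
fbot 227.27172570655705 lat 13.208534098034551 x 716.7879098083248 yaw 25.922401624259354
tcp lat 15.414546801845802 x 476.2589711264241
```

Emit:
jog_arm(commands=[{"rx": 0,"ry": 0,"rz": -0.003,"x": 0.0045,"y": 0.001,"z": 0,"jaw": 1},{"rx": 0,"ry": 0,"rz": -0.003,"x": 0.0135,"y": 0.0055,"z": 0,"jaw": 1},{"rx": 0,"ry": 0,"rz": -0.003,"x": 0.0225,"y": 0.01,"z": 0,"jaw": 1},{"rx": 0,"ry": 0,"rz": -0.003,"x": 0.0315,"y": 0.0144,"z": 0,"jaw": 1},{"rx": 0,"ry": 0,"rz": -0.003,"x": 0.0405,"y": 0.0188,"z": 0,"jaw": 1},{"rx": 0,"ry": 0,"rz": -0.003,"x": 0.0495,"y": 0.0232,"z": 0,"jaw": 1},{"rx": 0,"ry": 0,"rz": -0.003,"x": 0.0545,"y": 0.0256,"z": 0,"jaw": 1},{"rx": 0,"ry": 0,"rz": -0.003,"x": 0.0545,"y": 0.0256,"z": 0,"jaw": 1},{"rx": 0,"ry": 0,"rz": -0.003,"x": 0.0545,"y": 0.0256,"z": 0,"jaw": 1}])

```text
time_s: 21.5
tool_pos: [475.7, 249.7, 55.8]
orientation: [-0.001, -0.226, 0.974, -0.0]
wrist_force: [-0.5, 0.2, -1.7]
grip_width: 10.4
```

```bash
python3 - <<'E'
from h import *
t=grab('top','t7');im=cv2.imread('pics/t7.png');cv2.imwrite('pics/t7z.png',cv2.resize(im[140:270,155:315],None,fx=4.8,fy=4.5,interpolation=2))
go([420.5,223.9,56],toolR(116.1))
st=manip.get_state()['tool_pos'][:2];a=np.radians(26.1);xr=np.array([np.cos(a),np.sin(a)]);yr=np.array([-np.sin(a),np.cos(a)]);print('tcp lat',st@yr,'x',st@xr)
s=grab('scene','s4');im=cv2.imread('pics/s4.png');cv2.imwrite('pics/s4z.png',cv2.resize(im[240:400,300:460],None,fx=4.5,fy=3.7,interpolation=2))
E
```

```text
t=21.55 dxyz [-0.0547, -0.0256, 0.0002] | rv0 [0.0014, -0.0031, -0.0008] | rv1 [0.0048, 0.0023, 3.1407] j [0.48, 0.34, -0.45, 0.79, 0.0, 0.03] w 10.4 F [-0.7 -0.6 -2.5]
tcp lat 14.968995818524096 x 536.5006359669327
```

View pics/t7z.png

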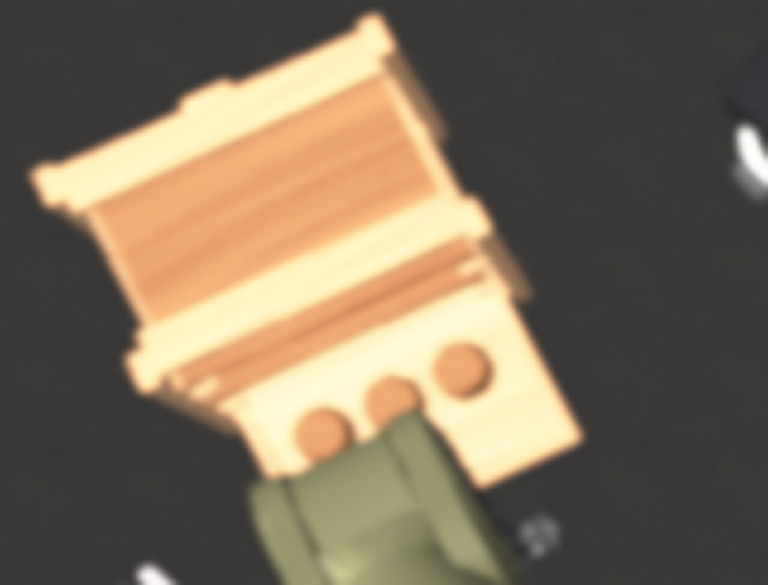

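View pics/s4z.png

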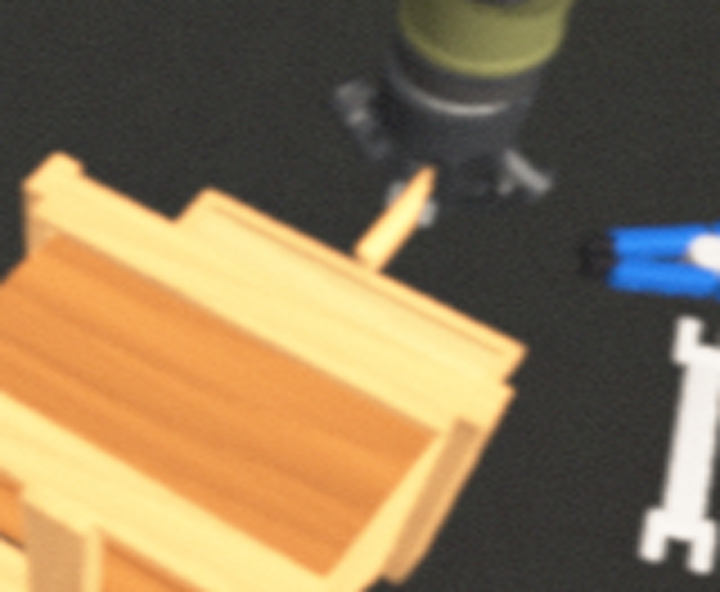

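Emit:
jog_arm(commands=[{"rx": 0,"ry": 0,"rz": 0,"x": 0.006,"y": 0.0027,"z": 0,"jaw": 1},{"rx": 0,"ry": 0,"rz": 0,"x": 0.015,"y": 0.007,"z": 0,"jaw": 1},{"rx": 0,"ry": 0,"rz": 0,"x": 0.026,"y": 0.0125,"z": 0,"jaw": 1},{"rx": 0,"ry": 0,"rz": 0,"x": 0.038,"y": 0.0183,"z": 0,"jaw": 1},{"rx": 0,"ry": 0,"rz": 0,"x": 0.05,"y": 0.0243,"z": 0,"jaw": 1},{"rx": 0,"ry": 0,"rz": 0,"x": 0.056,"y": 0.0272,"z": 0,"jaw": 1},{"rx": 0,"ry": 0,"rz": 0,"x": 0.056,"y": 0.0272,"z": 0,"jaw": 1}])

```text
time_s: 22.18
tool_pos: [533.7, 277.8, 56.3]
orientation: [-0.0, -0.226, 0.974, 0.0]
wrist_force: [1.0, 0.7, -3.0]
grip_width: 10.6
```

Emit:
jog_arm(commands=[{"rx": 0,"ry": 0,"rz": 0,"x": 0.006,"y": 0.0029,"z": 0,"jaw": 1},{"rx": 0,"ry": 0,"rz": 0,"x": 0.014,"y": 0.0068,"z": 0,"jaw": 1},{"rx": 0,"ry": 0,"rz": 0,"x": 0.024,"y": 0.0117,"z": 0,"jaw": 1},{"rx": 0,"ry": 0,"rz": 0,"x": 0.034,"y": 0.0166,"z": 0,"jaw": 1},{"rx": 0,"ry": 0,"rz": 0,"x": 0.04,"y": 0.0195,"z": 0,"jaw": 1},{"rx": 0,"ry": 0,"rz": 0,"x": 0.04,"y": 0.0195,"z": 0,"jaw": 1},{"rx": 0,"ry": 0,"rz": 0,"x": 0.04,"y": 0.0195,"z": 0,"jaw": 1}])

```text
time_s: 22.77
tool_pos: [571.6, 296.3, 55.9]
orientation: [-0.001, -0.226, 0.974, -0.0]
wrist_force: [-0.0, -0.1, -3.1]
grip_width: 10.4
```

```bash
cat > st.py <<'E'
from h import *
s=manip.get_state();st=s['tool_pos'][:2];a=np.radians(26.1);xr=np.array([np.cos(a),np.sin(a)]);yr=np.array([-np.sin(a),np.cos(a)]);F=s['wrist_force'];print('tcp lat %.1f x %.1f z %.1f'%(st@yr,st@xr,s['tool_pos'][2]),'F along %.1f lat %.1f z %.1f'%(F[:2]@xr,F[:2]@yr,F[2]),s['wrist_torque'].round(2),s['time_s'])
E
python3 st.py; python3 -c "
from h import *
grab('wrist','w14');t=grab('top','t8');im=cv2.imread('pics/t8.png');cv2.imwrite('pics/t8z.png',cv2.resize(im[140:270,155:315],None,fx=4.8,fy=4.5,interpolation=2))"; python3 st.py
```

```text
tcp lat 14.7 x 643.7 z 55.9 F along -0.1 lat -0.1 z -3.1 [-0.18  0.33  0.04] 22.7667
tcp lat 14.6 x 643.0 z 55.9 F along 0.7 lat 0.0 z -2.7 [-0.16  0.24 -0.04] 22.8667
```

View pics/t8z.png

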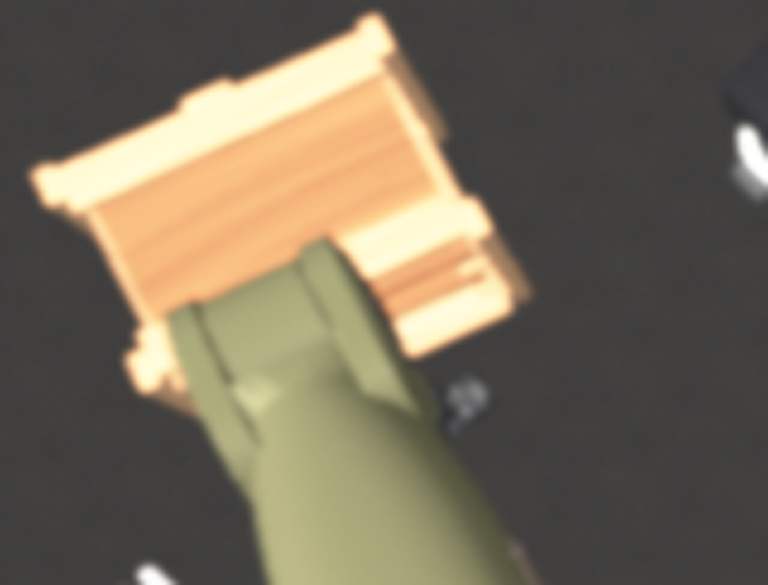

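View pics/w14.png

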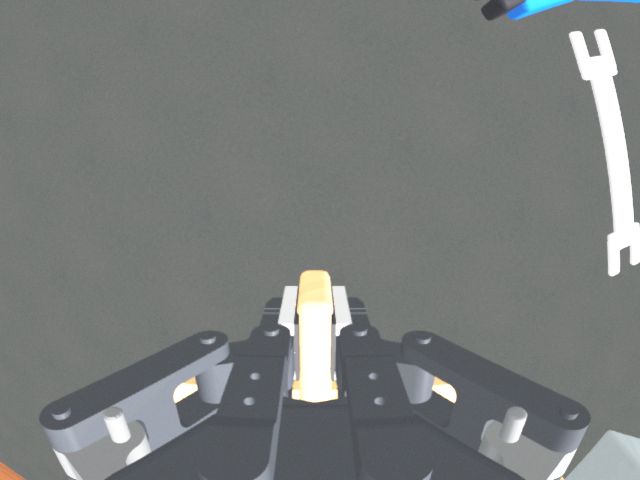

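Emit:
jog_arm(commands=[{"rx": 0,"ry": 0,"rz": 0,"x": 0,"y": 0,"z": -0.002,"jaw": 1},{"rx": 0,"ry": 0,"rz": 0,"x": 0,"y": 0,"z": -0.004,"jaw": 1},{"rx": 0,"ry": 0,"rz": 0,"x": 0,"y": 0,"z": -0.005,"jaw": 1},{"rx": 0,"ry": 0,"rz": 0,"x": 0,"y": 0,"z": -0.005,"jaw": 1},{"rx": 0,"ry": 0,"rz": 0,"x": 0,"y": 0,"z": -0.005,"jaw": 1}])

```text
time_s: 23.28
tool_pos: [571.5, 296.3, 51.0]
orientation: [-0.001, -0.226, 0.974, -0.0]
wrist_force: [-1.0, 0.3, -2.2]
grip_width: 10.2
```

```bash
python3 st.py
```

```text
tcp lat 14.7 x 643.6 z 51.0 F along -0.7 lat 0.7 z -2.2 [-0.13  0.26  0.02] 23.2833
```

Emit:
jog_arm(commands=[{"rx": 0,"ry": 0,"rz": 0,"x": 0,"y": 0,"z": -0.001,"jaw": 1},{"rx": 0,"ry": 0,"rz": 0,"x": 0,"y": 0,"z": -0.0015,"jaw": 1},{"rx": 0,"ry": 0,"rz": 0,"x": 0,"y": 0,"z": -0.0015,"jaw": 1},{"rx": 0,"ry": 0,"rz": 0,"x": 0,"y": 0,"z": -0.0015,"jaw": 1}])

```text
time_s: 23.62
tool_pos: [571.8, 296.5, 49.8]
orientation: [-0.001, -0.226, 0.974, -0.0]
wrist_force: [-0.6, -0.7, -0.8]
grip_width: 10.5
```

```bash
python3 st.py
```

```text
tcp lat 14.7 x 643.9 z 49.8 F along -0.8 lat -0.4 z -0.8 [-0.11  0.15 -0.02] 23.6167
```

Emit:
jog_arm(commands=[{"rx": 0,"ry": 0,"rz": 0,"x": 0.0018,"y": 0.0009,"z": -0.0005,"jaw": 1},{"rx": 0,"ry": 0,"rz": 0,"x": 0.0036,"y": 0.0018,"z": -0.0005,"jaw": 1},{"rx": 0,"ry": 0,"rz": 0,"x": 0.0054,"y": 0.0026,"z": -0.0005,"jaw": 1},{"rx": 0,"ry": 0,"rz": 0,"x": 0.0063,"y": 0.0031,"z": -0.0005,"jaw": 1},{"rx": 0,"ry": 0,"rz": 0,"x": 0.0063,"y": 0.0031,"z": -0.0005,"jaw": 1}])

```text
time_s: 24.03
tool_pos: [578.5, 299.7, 49.5]
orientation: [-0.001, -0.226, 0.974, -0.0]
wrist_force: [-1.9, -0.4, 3.5]
grip_width: 10.5
```

```bash
python3 st.py
```

```text
tcp lat 14.7 x 651.3 z 49.5 F along -1.9 lat 0.4 z 3.5 [-0.17  0.35  0.01] 24.0333
```

Emit:
jog_arm(commands=[{"rx": 0,"ry": 0,"rz": 0,"x": 0.0009,"y": 0.0004,"z": 0.0003,"jaw": 1},{"rx": 0,"ry": 0,"rz": 0,"x": 0.0018,"y": 0.0009,"z": 0.0003,"jaw": 1},{"rx": 0,"ry": 0,"rz": 0,"x": 0.0027,"y": 0.0013,"z": 0.0003,"jaw": 1},{"rx": 0,"ry": 0,"rz": 0,"x": 0.0027,"y": 0.0013,"z": 0.0003,"jaw": 1}])

```text
time_s: 24.37
tool_pos: [580.8, 300.9, 49.5]
orientation: [-0.001, -0.226, 0.974, -0.0]
wrist_force: [-3.3, -1.3, 4.7]
grip_width: 10.4
```

```bash
python3 st.py
```

```text
tcp lat 14.7 x 654.0 z 49.5 F along -3.5 lat 0.3 z 4.7 [-0.27  0.45  0.04] 24.3667
```

Emit:
jog_arm(commands=[{"rx": 0,"ry": 0,"rz": 0,"x": 0.0009,"y": 0.0004,"z": 0.0005,"jaw": 1},{"rx": 0,"ry": 0,"rz": 0,"x": 0.0018,"y": 0.0009,"z": 0.0005,"jaw": 1},{"rx": 0,"ry": 0,"rz": 0,"x": 0.0018,"y": 0.0009,"z": 0.0005,"jaw": 1}])

```text
time_s: 24.62
tool_pos: [582.9, 301.9, 49.6]
orientation: [-0.001, -0.226, 0.974, -0.0]
wrist_force: [-0.1, -0.5, -1.2]
grip_width: 10.6
```

```bash
python3 st.py
```

```text
tcp lat 14.7 x 656.3 z 49.6 F along -0.3 lat -0.4 z -1.2 [-0.04 -0.06 -0.  ] 24.6167
```

Emit:
jog_arm(commands=[{"rx": 0,"ry": 0,"rz": 0,"x": 0.0009,"y": 0.0004,"z": 0,"jaw": 1},{"rx": 0,"ry": 0,"rz": 0,"x": 0.0018,"y": 0.0009,"z": 0,"jaw": 1},{"rx": 0,"ry": 0,"rz": 0,"x": 0.0018,"y": 0.0009,"z": 0,"jaw": 1}])

```text
time_s: 24.87
tool_pos: [583.7, 302.3, 49.6]
orientation: [-0.002, -0.226, 0.974, -0.0]
wrist_force: [-4.1, -2.4, 1.3]
grip_width: 10.4
```

```bash
python3 st.py
```

```text
tcp lat 14.7 x 657.1 z 49.6 F along -4.7 lat -0.3 z 1.3 [-0.29  0.5  -0.02] 24.8667
```

Emit:
jog_arm(commands=[{"rx": 0,"ry": 0,"rz": 0,"x": 0.0009,"y": 0.0004,"z": 0,"jaw": 1},{"rx": 0,"ry": 0,"rz": 0,"x": 0.0014,"y": 0.0007,"z": 0,"jaw": 1},{"rx": 0,"ry": 0,"rz": 0,"x": 0.0014,"y": 0.0007,"z": 0,"jaw": 1}])

```text
time_s: 25.12
tool_pos: [583.6, 302.2, 49.5]
orientation: [-0.003, -0.226, 0.974, -0.001]
wrist_force: [-7.9, -4.4, 4.5]
grip_width: 10.6
```

```bash
python3 st.py; python3 -c "
from h import *
grab('scene','s5');grab('top','t9')
im=cv2.imread('pics/s5.png');cv2.imwrite('pics/s5z.png',cv2.resize(im[240:450,240:440],None,fx=3.5,fy=2.8,interpolation=2))"
```

```text
tcp lat 14.7 x 657.1 z 49.5 F along -9.1 lat -0.5 z 4.5 [-0.65  1.26 -0.01] 25.1167
```

View pics/s5z.png

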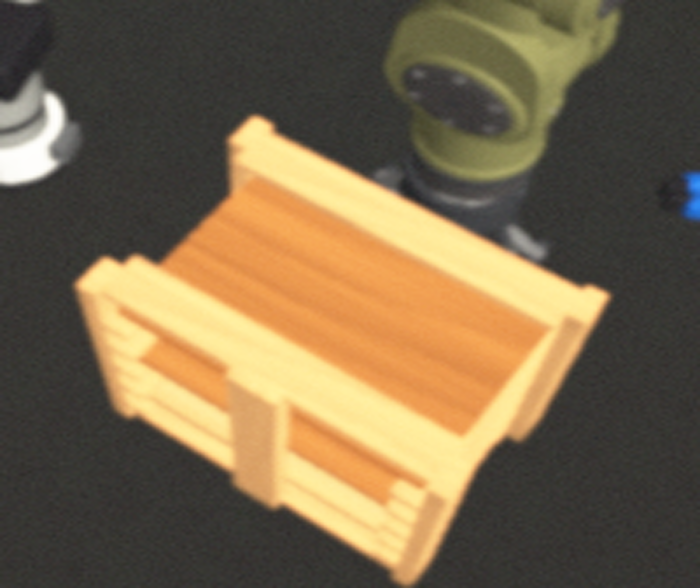

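Emit:
jog_arm(commands=[{"rx": 0,"ry": 0,"rz": 0,"x": -0.0018,"y": -0.0009,"z": 0.0003,"jaw": 1},{"rx": 0,"ry": 0,"rz": 0,"x": -0.0018,"y": -0.0009,"z": 0.0003,"jaw": 0.6},{"rx": 0,"ry": 0,"rz": 0,"x": -0.0018,"y": -0.0009,"z": 0.0003,"jaw": 0.4},{"rx": 0,"ry": 0,"rz": 0,"x": -0.0018,"y": -0.0009,"z": 0.0003,"jaw": 0.2},{"rx": 0,"ry": 0,"rz": 0,"x": -0.0018,"y": -0.0009,"z": 0.0003,"jaw": 0.1},{"rx": 0,"ry": 0,"rz": 0,"x": -0.0018,"y": -0.0009,"z": 0.0003,"jaw": 0.1},{"rx": 0,"ry": 0,"rz": 0,"x": -0.0018,"y": -0.0009,"z": 0.0003,"jaw": 0.1}], squeeze=30)

```text
time_s: 25.8
tool_pos: [584.1, 302.5, 50.3]
orientation: [-0.001, -0.226, 0.974, -0.0]
wrist_force: [-0.1, -0.1, -1.8]
grip_width: 38.5
```

```bash
python3 st.py; python3 -c "
from h import *
grab('wrist','w15')"
```

```text
tcp lat 14.7 x 657.6 z 50.3 F along -0.1 lat -0.0 z -1.8 [-0.03 -0.03 -0.01] 25.8
```

View pics/w15.png

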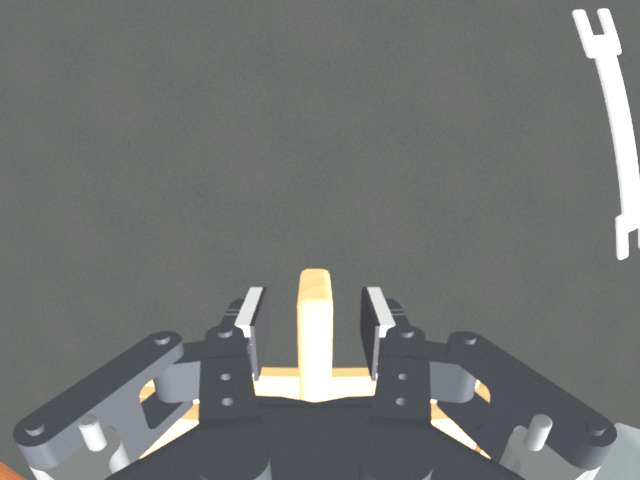

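Emit:
jog_arm(commands=[{"rx": 0,"ry": 0,"rz": 0,"x": -0.018,"y": -0.009,"z": 0,"jaw": 0.1},{"rx": 0,"ry": 0,"rz": 0,"x": -0.045,"y": -0.022,"z": 0,"jaw": 0.1},{"rx": 0,"ry": 0,"rz": 0,"x": -0.075,"y": -0.037,"z": 0,"jaw": 0.1},{"rx": 0,"ry": 0,"rz": 0,"x": -0.1,"y": -0.05,"z": 0.02,"jaw": 0.1},{"rx": 0,"ry": 0,"rz": 0,"x": -0.11,"y": -0.07,"z": 0.05,"jaw": 0.1},{"rx": 0.05,"ry": -0.09,"rz": 0,"x": -0.11,"y": -0.09,"z": 0.085,"jaw": 0.1},{"rx": 0.095,"ry": -0.18,"rz": 0,"x": -0.11,"y": -0.1,"z": 0.12,"jaw": 0.1},{"rx": 0.145,"ry": -0.27,"rz": 0,"x": -0.11,"y": -0.1,"z": 0.14,"jaw": 0.1},{"rx": 0.19,"ry": -0.36,"rz": 0,"x": -0.11,"y": -0.1,"z": 0.14,"jaw": 0.1},{"rx": 0.24,"ry": -0.45,"rz": 0,"x": -0.11,"y": -0.1,"z": 0.14,"jaw": 0.1}])

```text
time_s: 26.68
tool_pos: [475.8, 202.9, 194.1]
orientation: [0.248, -0.219, 0.942, 0.066]
wrist_force: [-0.3, -0.6, -0.7]
grip_width: 39.0
```

Emit:
jog_arm(commands=[{"rx": 0.05,"ry": -0.1,"rz": 0,"x": 0,"y": 0,"z": 0,"jaw": 0.1},{"rx": 0.1,"ry": -0.2,"rz": 0,"x": 0,"y": 0,"z": 0,"jaw": 0.1},{"rx": 0.14,"ry": -0.28,"rz": 0,"x": 0,"y": 0,"z": 0,"jaw": 0.1},{"rx": 0.14,"ry": -0.28,"rz": 0,"x": 0,"y": 0,"z": 0,"jaw": 0.1},{"rx": 0.14,"ry": -0.28,"rz": 0,"x": 0,"y": 0,"z": 0,"jaw": 0.1}])

```text
time_s: 27.1
tool_pos: [497.0, 208.6, 220.5]
orientation: [0.364, -0.212, 0.902, 0.096]
wrist_force: [-0.1, -0.4, -1.3]
grip_width: 38.5
```

```bash
python3 -c "
from h import *
grab('wrist','w16');cv2.imwrite('pics/w16r.png',cv2.rotate(cv2.imread('pics/w16.png'),cv2.ROTATE_180))
t=grab('top','t10');im=cv2.imread('pics/t10.png');cv2.imwrite('pics/t10z.png',cv2.resize(im[130:330,150:500],None,fx=2.2,fy=2.2,interpolation=2))"
```

```text
(no output)
```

View pics/w16r.png

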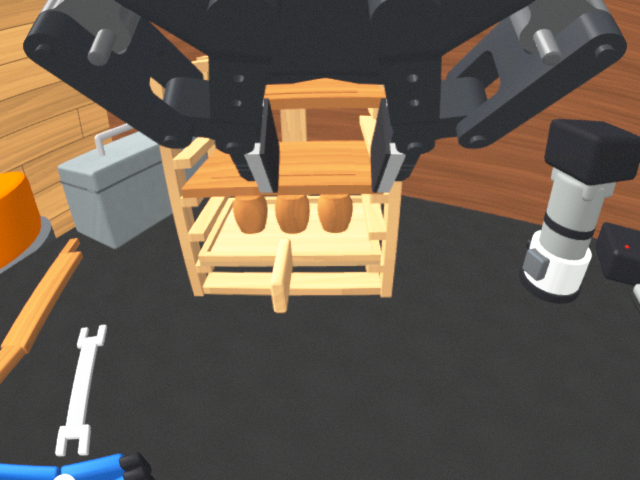

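View pics/t10z.png

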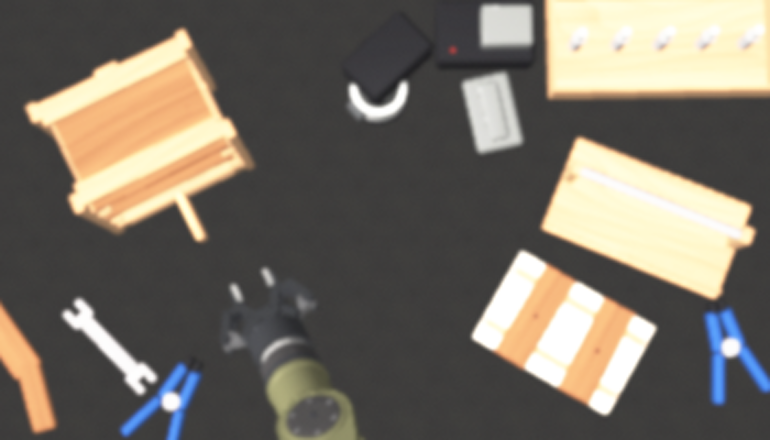

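```bash
cat > fr.py <<'E'
from h import *
def fronts(f):
    hsv=cv2.cvtColor(f['img'],cv2.COLOR_RGB2HSV);m=cv2.inRange(hsv,(5,100,120),(16,255,255))
    n,l,st,c=cv2.connectedComponentsWithStats(m);out=[]
    for i in range(1,n):
        if 500<st[i,4]<900 and c[i][0]>300:
            k=cv2.findContours((l==i).astype('uint8'),0,2)[0][0];B=cv2.boxPoints(cv2.minAreaRect(k))
            W=np.array([onz(f,*b,37) for b in B])[:,:2];e=W[1]-W[0],W[2]-W[1];e=max(e,key=np.linalg.norm)
            if e[0]<0:e=-e
            # pca yaw
            ys,xs=np.nonzero(l==i);Q=np.array([onz(f,x,y,37)[:2] for x,y in zip(xs,ys)]);w,v=np.linalg.eigh(np.cov(Q.T));v=v[:,1]*np.sign(v[0,1])
            out.append((onz(f,*c[i],37).round(1),np.linalg.norm(e).round(1),np.degrees(np.arctan2(e[1],e[0])).round(1),np.degrees(np.arctan2(v[1],v[0])).round(1)))
    return out
if __name__=='__main__':
    f=grab('top')
    for o in fronts(f): print(o)
E
python3 fr.py; python3 -c "
from h import *
go([435.6,-187.9,140],toolR(58))"
```

```text
(array([ 452.3, -199. ,   37. ]), np.float64(157.5), np.float64(-32.6), np.float64(-32.2))
(array([ 400.5, -288.4,   37. ]), np.float64(157.2), np.float64(-28.5), np.float64(-28.5))
t=27.25 dxyz [-0.0604, -0.3965, -0.0784] | rv0 [0.0153, 0.801, -0.9672] | rv1 [-0.9254, 0.0177, 1.9987] j [0.33, -0.33, -1.03, 0.11, 0.11, -0.09] w 38.2 F [ 0.2 -1.   0.1]
```

Emit:
jog_arm(commands=[{"rx": 0.0015,"ry": 0.08,"rz": -0.097,"x": -0.006,"y": -0.04,"z": 0,"jaw": -0.7},{"rx": 0.003,"ry": 0.16,"rz": -0.193,"x": -0.012,"y": -0.08,"z": 0,"jaw": -0.7},{"rx": 0.0045,"ry": 0.24,"rz": -0.29,"x": -0.018,"y": -0.12,"z": 0,"jaw": -0.7},{"rx": 0.006,"ry": 0.32,"rz": -0.387,"x": -0.024,"y": -0.16,"z": 0,"jaw": -0.7},{"rx": 0.0075,"ry": 0.4,"rz": -0.483,"x": -0.03,"y": -0.2,"z": 0,"jaw": -0.7},{"rx": 0.009,"ry": 0.48,"rz": -0.58,"x": -0.036,"y": -0.24,"z": 0,"jaw": -0.7},{"rx": 0.0105,"ry": 0.56,"rz": -0.677,"x": -0.042,"y": -0.28,"z": 0,"jaw": -0.7},{"rx": 0.012,"ry": 0.64,"rz": -0.774,"x": -0.048,"y": -0.32,"z": 0,"jaw": -0.7},{"rx": 0.0135,"ry": 0.72,"rz": -0.87,"x": -0.054,"y": -0.36,"z": -0.03,"jaw": -0.7},{"rx": 0.015,"ry": 0.801,"rz": -0.967,"x": -0.06,"y": -0.3965,"z": -0.06,"jaw": -0.7}])

```text
time_s: 28.08
tool_pos: [439.5, -178.4, 169.7]
orientation: [0.003, 0.276, 0.961, -0.001]
wrist_force: [0.6, 0.6, 0.6]
grip_width: 72.7
```

Emit:
jog_arm(commands=[{"rx": 0,"ry": 0,"rz": 0,"x": 0,"y": 0,"z": -0.01,"jaw": -0.7},{"rx": 0,"ry": 0,"rz": 0,"x": 0,"y": 0,"z": -0.01,"jaw": -0.7},{"rx": 0,"ry": 0,"rz": 0,"x": 0,"y": 0,"z": -0.01,"jaw": -0.7},{"rx": 0,"ry": 0,"rz": 0,"x": 0,"y": 0,"z": -0.01,"jaw": -0.7}])

```text
time_s: 28.42
tool_pos: [438.8, -175.3, 160.1]
orientation: [0.004, 0.272, 0.962, -0.0]
wrist_force: [-0.2, 0.7, 0.6]
grip_width: 72.6
```

```bash
python3 -c "
from h import *
go([435.6,-187.9,14],toolR(57.7))
w=grab('wrist','w17')
print(np.round(proj(w,[452.3,-199,38],1)))
import math
for s in(-75,75):
  for y in (-26,26):
    a=math.radians(-32.3);print(np.round(proj(w,[452.3+s*math.cos(a)-y*math.sin(a),-199+s*math.sin(a)+y*math.cos(a),38],1)))
"
```

```text
t=28.42 dxyz [-0.0032, -0.0126, -0.1461] | rv0 [0.0025, 0.0074, -0.0119] | rv1 [-0.0115, 0.0039, 3.1297] j [-0.38, 0.11, -0.47, 0.98, 0.0, 0.17] w 72.6 F [-0.2  0.7  0.6]
[297. 268.]
[261. 168.]
[334. 168.]
[267. 351.]
[329. 352.]
```

View pics/w17.png

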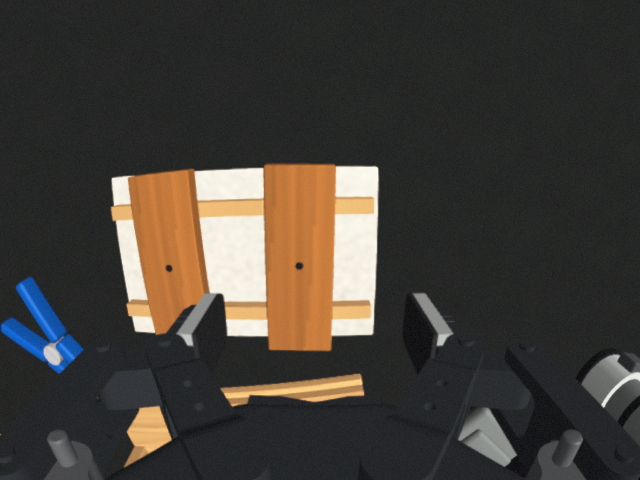

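Emit:
jog_arm(commands=[{"rx": 0.0025,"ry": 0.0074,"rz": -0.012,"x": -0.003,"y": -0.0126,"z": -0.02,"jaw": -0.7},{"rx": 0.0025,"ry": 0.0074,"rz": -0.012,"x": -0.003,"y": -0.0126,"z": -0.05,"jaw": -0.7},{"rx": 0.0025,"ry": 0.0074,"rz": -0.012,"x": -0.003,"y": -0.0126,"z": -0.08,"jaw": -0.7},{"rx": 0.0025,"ry": 0.0074,"rz": -0.012,"x": -0.003,"y": -0.0126,"z": -0.095,"jaw": -0.7},{"rx": 0.0025,"ry": 0.0074,"rz": -0.012,"x": -0.003,"y": -0.0126,"z": -0.095,"jaw": -0.7},{"rx": 0.0025,"ry": 0.0074,"rz": -0.012,"x": -0.003,"y": -0.0126,"z": -0.095,"jaw": -0.7},{"rx": 0.0025,"ry": 0.0074,"rz": -0.012,"x": -0.003,"y": -0.0126,"z": -0.095,"jaw": -0.7}])

```text
time_s: 29.05
tool_pos: [437.6, -188.9, 66.8]
orientation: [0.002, 0.278, 0.96, -0.0]
wrist_force: [0.6, 0.2, 0.6]
grip_width: 72.3
```

```bash
python3 -c "
from h import *
go([435.6,-187.9,14],toolR(57.7))
w=grab('wrist','w18')
print(np.round(proj(w,[452.3,-199,38],1)))
go([435.6,-187.9,14],toolR(57.7))
"
```

```text
t=29.05 dxyz [-0.002, 0.001, -0.0528] | rv0 [0.0017, 0.0029, 0.0006] | rv1 [0.0046, -0.0026, -3.1409] j [-0.41, 0.22, -0.58, 0.77, -0.0, 0.16] w 72.3 F [0.6 0.2 0.6]
[314. 316.]
t=29.10 dxyz [-0.0022, 0.0012, -0.0529] | rv0 [0.0018, 0.0032, 0.0008] | rv1 [0.0051, -0.0029, -3.1407] j [-0.41, 0.22, -0.58, 0.77, -0.0, 0.16] w 72.5 F [ 0.5 -0.2  0.5]
```

View pics/w18.png

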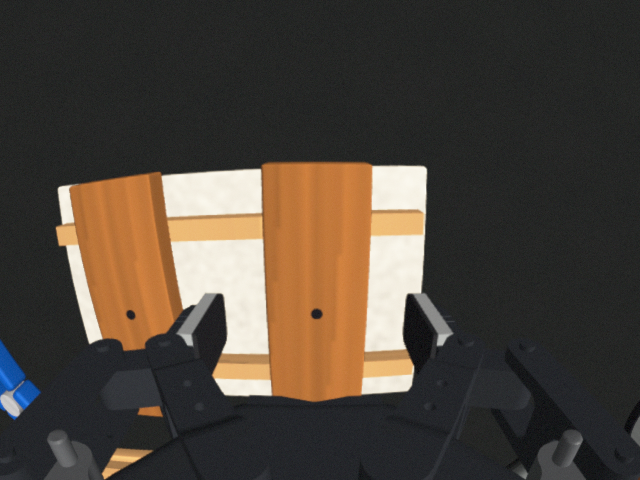

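Emit:
jog_arm(commands=[{"rx": 0.0018,"ry": 0.003,"rz": 0,"x": -0.002,"y": 0.001,"z": -0.025,"jaw": -0.7},{"rx": 0.0018,"ry": 0.003,"rz": 0,"x": -0.002,"y": 0.001,"z": -0.045,"jaw": -0.7},{"rx": 0.0018,"ry": 0.003,"rz": 0,"x": -0.002,"y": 0.001,"z": -0.052,"jaw": -0.7},{"rx": 0.0018,"ry": 0.003,"rz": 0,"x": -0.002,"y": 0.001,"z": -0.052,"jaw": -0.7},{"rx": 0.0018,"ry": 0.003,"rz": 0,"x": -0.002,"y": 0.001,"z": -0.052,"jaw": -0.4},{"rx": 0.0018,"ry": 0.003,"rz": 0,"x": -0.002,"y": 0.001,"z": -0.052,"jaw": 0.1},{"rx": 0.0018,"ry": 0.003,"rz": 0,"x": -0.002,"y": 0.001,"z": -0.052,"jaw": 0.1},{"rx": 0.0018,"ry": 0.003,"rz": 0,"x": -0.002,"y": 0.001,"z": -0.052,"jaw": 0.1},{"rx": 0.0018,"ry": 0.003,"rz": 0,"x": -0.002,"y": 0.001,"z": -0.052,"jaw": 0.1}], squeeze=50)

```text
time_s: 29.85
tool_pos: [435.5, -188.3, 14.2]
orientation: [-0.001, 0.279, 0.96, 0.0]
wrist_force: [-0.4, 0.5, 7.1]
grip_width: 51.1
```

Emit:
jog_arm(commands=[{"rx": 0,"ry": 0,"rz": 0,"x": 0,"y": 0,"z": 0.01,"jaw": 0.3},{"rx": 0,"ry": 0,"rz": 0,"x": 0,"y": 0,"z": 0.04,"jaw": 0.3},{"rx": 0,"ry": 0,"rz": 0,"x": 0,"y": 0,"z": 0.08,"jaw": 0.3},{"rx": 0,"ry": 0,"rz": 0,"x": 0,"y": 0,"z": 0.12,"jaw": 0.3},{"rx": 0,"ry": 0,"rz": 0,"x": 0,"y": 0,"z": 0.14,"jaw": 0.3},{"rx": 0,"ry": 0,"rz": 0,"x": 0,"y": 0,"z": 0.14,"jaw": 0.3}])

```text
time_s: 30.35
tool_pos: [437.7, -189.4, 158.9]
orientation: [0.003, 0.279, 0.96, -0.0]
wrist_force: [1.1, 0.1, -2.3]
grip_width: 51.3
```

```bash
python3 -c "
from h import *
w=grab('wrist','w19')
go([600,-312,150],toolR(67.3,57,-22.7))
E=np.array(w['extrinsics']);R=q2R(manip.get_state()['orientation']);c=-E[:3,:3].T@E[:3,3];print('cam in tool',R.inv().apply(c-manip.get_state()['tool_pos']))
"
```

```text
t=30.40 dxyz [0.1637, -0.1232, -0.0061] | rv0 [-0.4597, -0.8804, 0.155] | rv1 [1.2731, -0.6636, -2.626] j [-0.41, 0.13, -0.46, 0.98, -0.0, 0.16] w 50.8 F [ 0.2  0.9 -1.5]
cam in tool [ 6.62233544e+01 -1.10854229e-01 -1.46802636e+02]
```

View pics/w19.png

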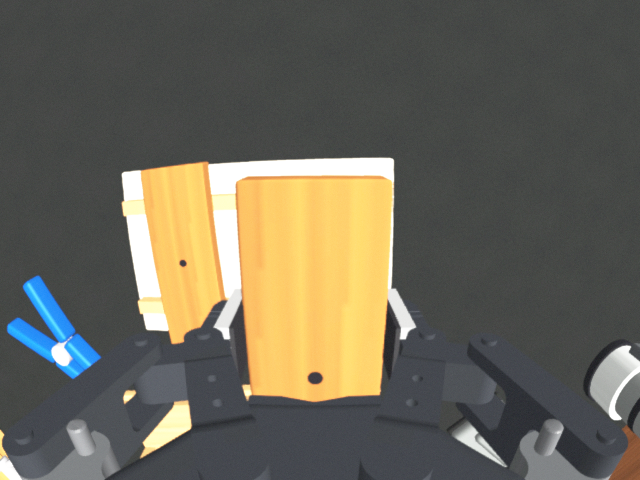

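Emit:
jog_arm(commands=[{"rx": -0.046,"ry": -0.088,"rz": 0.0155,"x": 0.014,"y": -0.011,"z": 0,"jaw": 0.3},{"rx": -0.092,"ry": -0.176,"rz": 0.031,"x": 0.028,"y": -0.023,"z": 0,"jaw": 0.3},{"rx": -0.138,"ry": -0.264,"rz": 0.0465,"x": 0.042,"y": -0.034,"z": 0,"jaw": 0.3},{"rx": -0.184,"ry": -0.352,"rz": 0.062,"x": 0.056,"y": -0.045,"z": 0,"jaw": 0.3},{"rx": -0.23,"ry": -0.44,"rz": 0.0775,"x": 0.07,"y": -0.057,"z": 0,"jaw": 0.3},{"rx": -0.276,"ry": -0.528,"rz": 0.093,"x": 0.084,"y": -0.068,"z": 0,"jaw": 0.3},{"rx": -0.322,"ry": -0.616,"rz": 0.1085,"x": 0.098,"y": -0.08,"z": 0,"jaw": 0.3},{"rx": -0.368,"ry": -0.704,"rz": 0.124,"x": 0.112,"y": -0.091,"z": 0,"jaw": 0.3},{"rx": -0.414,"ry": -0.792,"rz": 0.1395,"x": 0.126,"y": -0.102,"z": -0.01,"jaw": 0.3},{"rx": -0.46,"ry": -0.88,"rz": 0.155,"x": 0.139,"y": -0.113,"z": -0.02,"jaw": 0.3}])

```text
time_s: 31.23
tool_pos: [609.4, -324.1, 153.8]
orientation: [0.447, 0.173, 0.873, -0.087]
wrist_force: [1.3, -0.6, -0.9]
grip_width: 51.0
```

Emit:
jog_arm(commands=[{"rx": 0,"ry": 0,"rz": 0,"x": 0,"y": 0,"z": -0.01,"jaw": 0.3},{"rx": 0,"ry": 0,"rz": 0,"x": 0,"y": 0,"z": -0.02,"jaw": 0.3},{"rx": 0,"ry": 0,"rz": 0,"x": 0,"y": 0,"z": -0.02,"jaw": 0.3},{"rx": 0,"ry": 0,"rz": 0,"x": 0,"y": 0,"z": -0.02,"jaw": 0.3},{"rx": 0,"ry": 0,"rz": 0,"x": 0,"y": 0,"z": -0.02,"jaw": 0.3}])

```text
time_s: 31.65
tool_pos: [610.6, -325.0, 131.6]
orientation: [0.44, 0.174, 0.877, -0.085]
wrist_force: [0.2, 0.2, -0.1]
grip_width: 51.2
```

```bash
python3 -c "
from h import *
go([575.3,-302,90],toolR(67.3,57,-22.7))
w=grab('wrist','w20');s=grab('scene','s6');im=cv2.imread('pics/s6.png');cv2.imwrite('pics/s6z.png',cv2.resize(im[110:270,110:360],None,fx=3,fy=3,interpolation=2))
cv2.imwrite('pics/w20r.png',cv2.rotate(cv2.imread('pics/w20.png'),cv2.ROTATE_180))
go([575.3,-302,90],toolR(67.3,57,-22.7))
"
```

```text
t=31.65 dxyz [-0.0353, 0.023, -0.0416] | rv0 [-0.029, -0.0581, -0.0062] | rv1 [2.3827, -0.9838, -1.7953] j [-0.55, 0.19, -1.03, -0.57, 0.13, -0.09] w 51.2 F [ 0.2  0.2 -0.1]
t=31.75 dxyz [-0.0357, 0.0231, -0.0426] | rv0 [-0.0281, -0.0566, -0.0063] | rv1 [2.3842, -0.9846, -1.7933] j [-0.55, 0.19, -1.03, -0.57, 0.13, -0.09] w 50.7 F [ 0.4  0.5 -1.6]
```

View pics/w20r.png

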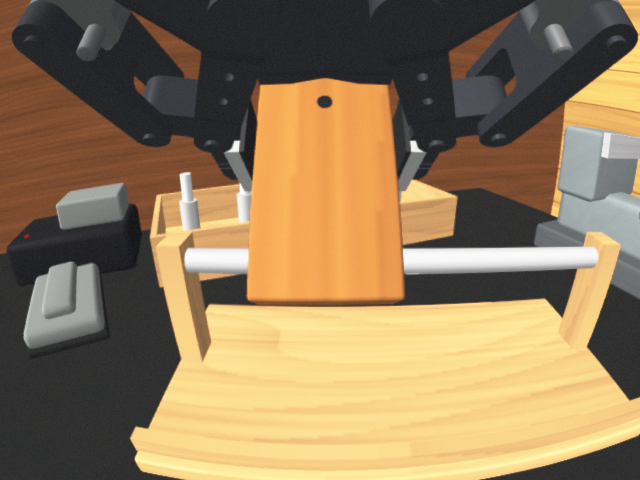

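View pics/s6z.png

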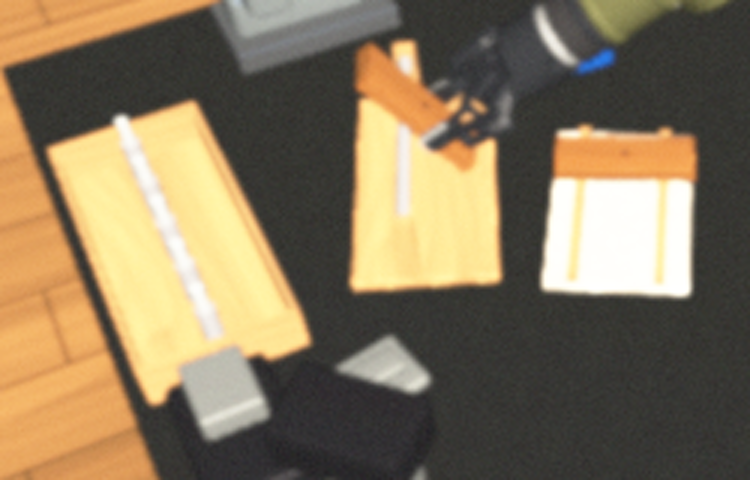

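```bash
python3 -c "
from h import *
go([618.6,-323.4,90],toolR(67.3,54,-22.7))
go([618.6,-323.4,55],toolR(67.3,54,-22.7))
"
```

```text
t=31.75 dxyz [0.0076, 0.0017, -0.0426] | rv0 [-0.0081, -0.0082, -0.0062] | rv1 [-2.34, 0.9661, 1.8601] j [-0.55, 0.19, -1.03, -0.57, 0.13, -0.09] w 50.7 F [ 0.4  0.5 -1.6]
t=31.75 dxyz [0.0076, 0.0017, -0.0776] | rv0 [-0.0081, -0.0082, -0.0062] | rv1 [-2.34, 0.9661, 1.8601] j [-0.55, 0.19, -1.03, -0.57, 0.13, -0.09] w 50.7 F [ 0.4  0.5 -1.6]
```

Emit:
jog_arm(commands=[{"rx": -0.008,"ry": -0.008,"rz": -0.006,"x": 0.004,"y": 0.0015,"z": -0.01,"jaw": 0.3},{"rx": -0.008,"ry": -0.008,"rz": -0.006,"x": 0.0076,"y": 0.0015,"z": -0.025,"jaw": 0.3},{"rx": -0.008,"ry": -0.008,"rz": -0.006,"x": 0.0076,"y": 0.0015,"z": -0.04,"jaw": 0.3},{"rx": -0.008,"ry": -0.008,"rz": -0.006,"x": 0.0076,"y": 0.0015,"z": -0.04,"jaw": 0.3},{"rx": -0.008,"ry": -0.008,"rz": -0.006,"x": 0.0076,"y": 0.0015,"z": -0.04,"jaw": 0.3}])

```text
time_s: 32.17
tool_pos: [625.3, -327.8, 93.8]
orientation: [0.441, 0.175, 0.876, -0.088]
wrist_force: [-0.6, 0.0, -1.3]
grip_width: 51.3
```

```bash
python3 -c "
from h import *
grab('scene','s7')
go([618.6,-323.4,55],toolR(67.3,54,-22.7))
"
```

```text
t=32.22 dxyz [-0.007, 0.0046, -0.0396] | rv0 [-0.004, -0.0076, -0.0012] | rv1 [-2.3383, 0.9757, 1.8574] j [-0.54, 0.31, -1.02, -0.69, 0.11, -0.08] w 51.2 F [0.2 0.2 0.7]
```

Emit:
jog_arm(commands=[{"rx": -0.004,"ry": -0.007,"rz": 0,"x": -0.007,"y": 0.0046,"z": -0.005,"jaw": 0.3},{"rx": -0.004,"ry": -0.007,"rz": 0,"x": -0.007,"y": 0.0046,"z": -0.01,"jaw": 0.3},{"rx": -0.004,"ry": -0.007,"rz": 0,"x": -0.007,"y": 0.0046,"z": -0.015,"jaw": 0.3},{"rx": -0.004,"ry": -0.007,"rz": 0,"x": -0.007,"y": 0.0046,"z": -0.015,"jaw": 0.3},{"rx": -0.004,"ry": -0.007,"rz": 0,"x": -0.007,"y": 0.0046,"z": -0.015,"jaw": 0.3},{"rx": -0.004,"ry": -0.007,"rz": 0,"x": -0.007,"y": 0.0046,"z": -0.015,"jaw": 0.3}])

```text
time_s: 32.72
tool_pos: [627.7, -329.2, 81.1]
orientation: [0.44, 0.175, 0.876, -0.087]
wrist_force: [-0.2, 0.3, -0.7]
grip_width: 51.1
```

```bash
cat > ps.py <<'E'
from h import *
s=manip.get_state();p=s['tool_pos'];R=q2R(s['orientation']).as_matrix();a=np.radians(-22.7);X=np.array([np.cos(a),np.sin(a),0]);Y=np.array([-np.sin(a),np.cos(a),0]);o=np.array([592.6,-372.1,0])
n=R[:,2];u=-R[:,0];print('tcp stand',np.round([(p-o)@X,(p-o)@Y,p[2]],1),'lean deg',np.degrees(np.arcsin(-n[2])).round(1),'yaw err of jaw',np.degrees(np.arcsin(R[:,1]@X)).round(1),'jaw z',R[2,1].round(3))
def bar(prot,al):
    c=p+ (-R[:,0])*-0  # placeholder
    up=-R[:,0]; up=up if up[2]>0 else -up
    cor=p-al*up-prot*n; b=o+25*X+np.array([0,0,78]); cs=np.array([(cor-o)@X,cor[2]]); d=np.array([25,78])-cs; uu=np.array([up@X,up[2]]); nn=np.array([n@X,n[2]])
    print('back bottom corner',cs.round(1),'front bottom',(cs-18*nn).round(1),'bar along %.1f gap %.1f'%(d@uu,d@nn-7))
import sys
bar(float(sys.argv[1]),float(sys.argv[2]))
print(s['wrist_force'].round(1),s['joint_pos'].round(2),s['time_s'])
E
python3 ps.py 6 55
```

```text
tcp stand [15.8 53.1 81.1] lean deg 36.6 yaw err of jaw -0.1 jaw z 0.001
back bottom corner [-21.8  40.6] front bottom [-36.2  51.3] bar along 57.9 gap 8.2
[-0.2  0.3 -0.7] [-0.54  0.34 -1.02 -0.72  0.11 -0.08] 32.7167
```

Emit:
jog_arm(commands=[{"rx": 0,"ry": 0,"rz": 0,"x": 0,"y": 0,"z": 0.03,"jaw": 0.3},{"rx": 0,"ry": 0,"rz": 0,"x": 0,"y": 0,"z": 0.06,"jaw": 0.3},{"rx": 0.05,"ry": 0.09,"rz": -0.016,"x": -0.02,"y": 0.014,"z": 0.075,"jaw": 0.3},{"rx": 0.1,"ry": 0.18,"rz": -0.032,"x": -0.04,"y": 0.028,"z": 0.08,"jaw": 0.3},{"rx": 0.15,"ry": 0.27,"rz": -0.048,"x": -0.06,"y": 0.043,"z": 0.08,"jaw": 0.3},{"rx": 0.2,"ry": 0.36,"rz": -0.064,"x": -0.08,"y": 0.058,"z": 0.08,"jaw": 0.3},{"rx": 0.25,"ry": 0.45,"rz": -0.08,"x": -0.1,"y": 0.073,"z": 0.08,"jaw": 0.3},{"rx": 0.3,"ry": 0.54,"rz": -0.096,"x": -0.12,"y": 0.088,"z": 0.08,"jaw": 0.3},{"rx": 0.35,"ry": 0.63,"rz": -0.112,"x": -0.14,"y": 0.103,"z": 0.08,"jaw": 0.3},{"rx": 0.4,"ry": 0.72,"rz": -0.128,"x": -0.16,"y": 0.118,"z": 0.08,"jaw": 0.3}])

```text
time_s: 33.55
tool_pos: [467.7, -210.7, 163.9]
orientation: [0.056, 0.27, 0.961, 0.002]
wrist_force: [1.9, -0.8, -2.1]
grip_width: 51.4
```

```bash
python3 -c "
from h import *
go([435.5,-188.3,60],toolR(57.7))
"; python3 fr.py
```

```text
t=33.55 dxyz [-0.0322, 0.0224, -0.1039] | rv0 [0.0278, 0.1091, -0.0165] | rv1 [-0.1704, 0.0434, 3.1201] j [-0.44, 0.1, -0.48, 0.88, 0.02, 0.11] w 51.4 F [ 1.9 -0.8 -2.1]
```

Emit:
jog_arm(commands=[{"rx": 0.028,"ry": 0.109,"rz": -0.017,"x": -0.032,"y": 0.022,"z": -0.01,"jaw": 0.3},{"rx": 0.028,"ry": 0.109,"rz": -0.017,"x": -0.032,"y": 0.022,"z": -0.04,"jaw": 0.3},{"rx": 0.028,"ry": 0.109,"rz": -0.017,"x": -0.032,"y": 0.022,"z": -0.08,"jaw": 0.3},{"rx": 0.028,"ry": 0.109,"rz": -0.017,"x": -0.032,"y": 0.022,"z": -0.104,"jaw": 0.3},{"rx": 0.028,"ry": 0.109,"rz": -0.017,"x": -0.032,"y": 0.022,"z": -0.104,"jaw": 0.3},{"rx": 0.028,"ry": 0.109,"rz": -0.017,"x": -0.032,"y": 0.022,"z": -0.104,"jaw": 0.3},{"rx": 0.028,"ry": 0.109,"rz": -0.017,"x": -0.032,"y": 0.022,"z": -0.104,"jaw": 0.3}])

```text
time_s: 34.18
tool_pos: [436.9, -189.8, 58.5]
orientation: [0.002, 0.278, 0.961, -0.0]
wrist_force: [0.2, -0.9, -0.5]
grip_width: 51.0
```

```bash
python3 -c "
from h import *
go([435.5,-188.3,15],toolR(57.7))
"
```

```text
t=34.18 dxyz [-0.0014, 0.0015, -0.0435] | rv0 [0.0019, 0.0042, -0.0003] | rv1 [-0.0066, 0.0029, 3.1413] j [-0.41, 0.23, -0.59, 0.75, -0.0, 0.15] w 51.0 F [ 0.2 -0.9 -0.5]
```

Emit:
jog_arm(commands=[{"rx": 0.002,"ry": 0.004,"rz": 0,"x": -0.0014,"y": 0.0015,"z": -0.025,"jaw": 0.3},{"rx": 0.002,"ry": 0.004,"rz": 0,"x": -0.0014,"y": 0.0015,"z": -0.04,"jaw": 0.3},{"rx": 0.002,"ry": 0.004,"rz": 0,"x": -0.0014,"y": 0.0015,"z": -0.043,"jaw": 0.3},{"rx": 0.002,"ry": 0.004,"rz": 0,"x": -0.0014,"y": 0.0015,"z": -0.043,"jaw": 0.3},{"rx": 0.002,"ry": 0.004,"rz": 0,"x": -0.0014,"y": 0.0015,"z": -0.043,"jaw": 0.3},{"rx": 0.002,"ry": 0.004,"rz": 0,"x": -0.0014,"y": 0.0015,"z": -0.043,"jaw": -0.4},{"rx": 0.002,"ry": 0.004,"rz": 0,"x": -0.0014,"y": 0.0015,"z": -0.043,"jaw": -0.7},{"rx": 0.002,"ry": 0.004,"rz": 0,"x": -0.0014,"y": 0.0015,"z": -0.043,"jaw": -0.7},{"rx": 0.002,"ry": 0.004,"rz": 0,"x": -0.0014,"y": 0.0015,"z": -0.03,"jaw": -0.7},{"rx": 0.002,"ry": 0.004,"rz": 0,"x": -0.0014,"y": 0.0015,"z": -0.023,"jaw": -0.7}])

```text
time_s: 35.02
tool_pos: [434.7, -187.9, 35.3]
orientation: [-0.001, 0.278, 0.961, 0.0]
wrist_force: [0.2, -0.3, -0.8]
grip_width: 72.7
```

```bash
python3 -c "
from h import *
go([433.8,-187.2,16],toolR(57.7,-20,-32.3))
w=grab('wrist','w21')
"
```

```text
t=35.02 dxyz [-0.0009, 0.0007, -0.0193] | rv0 [0.1855, 0.2933, -0.0002] | rv1 [0.4639, -0.293, 3.0931] j [-0.41, 0.26, -0.61, 0.7, 0.0, 0.16] w 72.7 F [ 0.2 -0.3 -0.8]
```

View pics/w21.png

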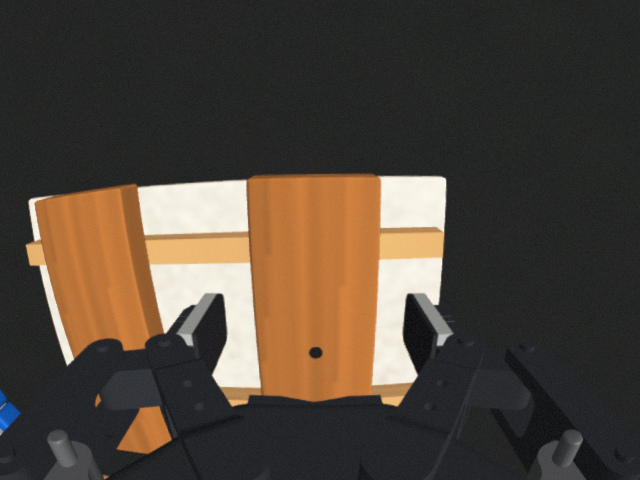

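Emit:
jog_arm(commands=[{"rx": 0.062,"ry": 0.098,"rz": 0,"x": -0.001,"y": 0.001,"z": 0.005,"jaw": -0.7},{"rx": 0.124,"ry": 0.196,"rz": 0,"x": -0.001,"y": 0.001,"z": 0.005,"jaw": -0.7},{"rx": 0.186,"ry": 0.293,"rz": 0,"x": -0.001,"y": 0.001,"z": 0.005,"jaw": -0.7},{"rx": 0.186,"ry": 0.293,"rz": 0,"x": -0.001,"y": 0.001,"z": -0.008,"jaw": -0.7},{"rx": 0.186,"ry": 0.293,"rz": 0,"x": -0.001,"y": 0.001,"z": -0.012,"jaw": -0.7},{"rx": 0.186,"ry": 0.293,"rz": 0,"x": -0.001,"y": 0.001,"z": -0.012,"jaw": -0.7},{"rx": 0.186,"ry": 0.293,"rz": 0,"x": -0.001,"y": 0.001,"z": -0.012,"jaw": -0.7}])

```text
time_s: 35.65
tool_pos: [432.6, -186.3, 22.4]
orientation: [-0.167, 0.274, 0.946, 0.049]
wrist_force: [-0.6, -0.0, 0.2]
grip_width: 72.6
```

```bash
python3 -c "
from h import *
go([433.8,-187.2,16],toolR(57.7,-20,-32.3))
"
```

```text
t=35.65 dxyz [0.0012, -0.0009, -0.0064] | rv0 [-0.0009, -0.0004, -0.0002] | rv1 [0.9088, -0.5753, 2.9513] j [-0.44, 0.55, -0.27, 1.1, 0.04, 0.12] w 72.6 F [-0.6 -0.   0.2]
```

Emit:
jog_arm(commands=[{"rx": 0,"ry": 0,"rz": 0,"x": 0.001,"y": -0.001,"z": -0.005,"jaw": -0.7},{"rx": 0,"ry": 0,"rz": 0,"x": 0.001,"y": -0.001,"z": -0.006,"jaw": -0.4},{"rx": 0,"ry": 0,"rz": 0,"x": 0.001,"y": -0.001,"z": -0.006,"jaw": 0.1},{"rx": 0,"ry": 0,"rz": 0,"x": 0.001,"y": -0.001,"z": -0.006,"jaw": 0.3},{"rx": 0,"ry": 0,"rz": 0,"x": 0.001,"y": -0.001,"z": -0.006,"jaw": 0.3},{"rx": 0,"ry": 0,"rz": 0,"x": 0.001,"y": -0.001,"z": -0.006,"jaw": 0.3},{"rx": 0,"ry": 0,"rz": 0,"x": 0.001,"y": -0.001,"z": 0.01,"jaw": 0.3},{"rx": 0,"ry": 0,"rz": 0,"x": 0.001,"y": -0.001,"z": 0.05,"jaw": 0.3},{"rx": 0,"ry": 0,"rz": 0,"x": 0.001,"y": -0.001,"z": 0.09,"jaw": 0.3},{"rx": 0,"ry": 0,"rz": 0,"x": 0.001,"y": -0.001,"z": 0.13,"jaw": 0.3}], squeeze=50)

```text
time_s: 36.48
tool_pos: [433.6, -187.3, 153.6]
orientation: [-0.168, 0.274, 0.946, 0.049]
wrist_force: [1.3, -0.6, -0.6]
grip_width: 51.0
```

```bash
python3 -c "
from h import *
w=grab('wrist','w22')
go([570,-300,110],toolR(67.3,37,-22.7))
"
```

```text
t=36.53 dxyz [0.1333, -0.1113, -0.0511] | rv0 [-0.4579, -0.8763, 0.1527] | rv1 [0.4021, -0.2065, -2.9413] j [-0.44, 0.42, -0.12, 1.37, 0.04, 0.12] w 51.1 F [ 1.3 -2.   3.7]
```

View pics/w22.png

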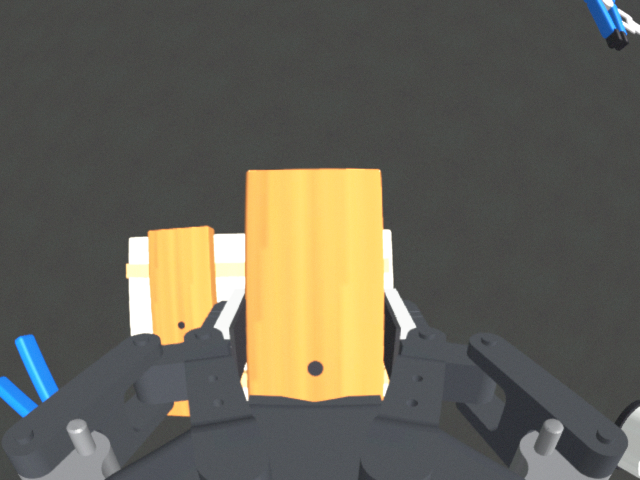

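Emit:
jog_arm(commands=[{"rx": -0.046,"ry": -0.088,"rz": 0.0155,"x": 0.013,"y": -0.011,"z": 0,"jaw": 0.3},{"rx": -0.092,"ry": -0.176,"rz": 0.031,"x": 0.027,"y": -0.023,"z": 0,"jaw": 0.3},{"rx": -0.138,"ry": -0.264,"rz": 0.0465,"x": 0.04,"y": -0.034,"z": 0,"jaw": 0.3},{"rx": -0.184,"ry": -0.352,"rz": 0.062,"x": 0.054,"y": -0.045,"z": 0,"jaw": 0.3},{"rx": -0.23,"ry": -0.44,"rz": 0.0775,"x": 0.067,"y": -0.057,"z": 0,"jaw": 0.3},{"rx": -0.276,"ry": -0.528,"rz": 0.093,"x": 0.08,"y": -0.068,"z": 0,"jaw": 0.3},{"rx": -0.322,"ry": -0.616,"rz": 0.1085,"x": 0.094,"y": -0.08,"z": 0,"jaw": 0.3},{"rx": -0.368,"ry": -0.704,"rz": 0.124,"x": 0.107,"y": -0.091,"z": -0.01,"jaw": 0.3},{"rx": -0.414,"ry": -0.792,"rz": 0.1385,"x": 0.12,"y": -0.104,"z": -0.03,"jaw": 0.3},{"rx": -0.458,"ry": -0.876,"rz": 0.153,"x": 0.1345,"y": -0.115,"z": -0.05,"jaw": 0.3}])

```text
time_s: 37.37
tool_pos: [565.6, -300.2, 108.8]
orientation: [0.297, 0.19, 0.934, -0.06]
wrist_force: [0.0, -0.4, -2.6]
grip_width: 51.1
```

Emit:
jog_arm(commands=[{"rx": 0,"ry": 0,"rz": 0,"x": 0,"y": 0,"z": -0.005,"jaw": 0.3},{"rx": 0,"ry": 0,"rz": 0,"x": 0,"y": 0,"z": -0.01,"jaw": 0.3},{"rx": 0,"ry": 0,"rz": 0,"x": 0,"y": 0,"z": -0.01,"jaw": 0.3},{"rx": 0,"ry": 0,"rz": 0,"x": 0,"y": 0,"z": -0.01,"jaw": 0.3},{"rx": 0,"ry": 0,"rz": 0,"x": 0,"y": 0,"z": -0.01,"jaw": 0.3}])

```text
time_s: 37.78
tool_pos: [567.1, -300.4, 99.2]
orientation: [0.294, 0.19, 0.935, -0.059]
wrist_force: [0.2, -0.3, 0.3]
grip_width: 50.8
```

```bash
cat > ps.py <<'E'
from h import *
import sys
prot,al,dt=map(float,sys.argv[1:4])  # dt: pick tilt
s=manip.get_state();p=s['tool_pos'];R=(q2R(s['orientation'])).as_matrix();a=np.radians(-22.7);X=np.array([np.cos(a),np.sin(a),0]);Y=np.array([-np.sin(a),np.cos(a),0]);o=np.array([592.6,-372.1,0])
# slab normal n: tool z rotated about the jaw axis so that tilt grows by -dt
best=None
for sg in (1,-1):
    Q=Ro.from_rotvec(R[:,1]*np.radians(dt)*sg).as_matrix()@R
    if best is None or Q[2,2]>best[2,2]: best=Q
R=best
n=R[:,2];up=-R[:,0];up=up if up[2]>0 else -up
print('tcp stand',np.round([(p-o)@X,(p-o)@Y,p[2]],1),'lean deg',np.degrees(np.arcsin(-n[2])).round(1),'yaw err of jaw',np.degrees(np.arcsin(R[:,1]@X)).round(1),'jaw z',R[2,1].round(3))
cor=p-al*up-prot*n; cs=np.array([(cor-o)@X,cor[2]]); d=np.array([25,78])-cs; uu=np.array([up@X,up[2]]); nn=np.array([n@X,n[2]])
print('back bottom corner',cs.round(1),'front bottom',(cs-18*nn).round(1),'bar along %.1f gap %.1f'%(d@uu,d@nn-7))
print(s['wrist_force'].round(1),s['joint_pos'].round(2),s['time_s'])
E
python3 ps.py 3.8 53 -20; python3 -c "
from h import *
go([571.4,-303.6,89],toolR(67.3,37,-22.7))
go([617.6,-323,56.4],toolR(67.3,37,-22.7))
w=grab('wrist','w23');cv2.imwrite('pics/w23r.png',cv2.rotate(cv2.imread('pics/w23.png'),cv2.ROTATE_180))
"
```

```text
tcp stand [-51.2  56.4  99.2] lean deg 35.0 yaw err of jaw 0.3 jaw z 0.002
back bottom corner [-84.7  58. ] front bottom [-99.5  68.4] bar along 79.4 gap 71.4
[ 0.2 -0.3  0.3] [-0.52  0.13 -0.84 -0.01  0.07 -0.1 ] 37.7833
t=37.78 dxyz [0.0043, -0.0032, -0.0102] | rv0 [-0.0156, -0.0322, 0.005] | rv1 [1.6989, -0.7131, -2.5382] j [-0.52, 0.13, -0.84, -0.01, 0.07, -0.1] w 50.8 F [ 0.2 -0.3  0.3]
t=37.78 dxyz [0.0505, -0.0226, -0.0428] | rv0 [-0.0156, -0.0322, 0.005] | rv1 [1.6989, -0.7131, -2.5382] j [-0.52, 0.13, -0.84, -0.01, 0.07, -0.1] w 50.8 F [ 0.2 -0.3  0.3]
```

View pics/w23r.png

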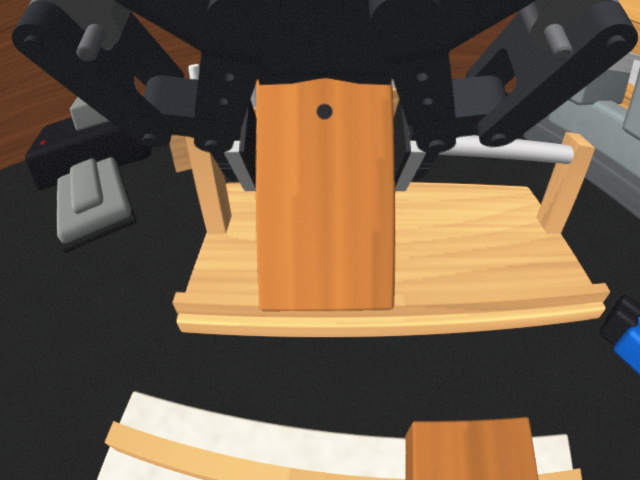

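```bash
python3 -c "
from h import *
w=grab('wrist','w24');cv2.imwrite('pics/w24r.png',cv2.rotate(cv2.imread('pics/w24.png'),cv2.ROTATE_180)[240:360,160:640])
a=np.radians(-22.7);X=np.array([np.cos(a),np.sin(a),0]);Y=np.array([-np.sin(a),np.cos(a),0]);o=np.array([592.6,-372.1,0])
for q in [(-59,140,22),(-59,-140,22),(-51,140,22),(-51,-140,22),(25,-124,85),(85,-140,12),(85,140,12),(-65,140,0),(-65,-140,0)]:
    u=proj(w,o+q[0]*X+q[1]*Y+[0,0,q[2]],1);print(q,np.round([639-u[0],479-u[1]],1))
"
```

```text
(-59, 140, 22) [179.5 302. ]
(-59, -140, 22) [610.2 289.1]
(-51, 140, 22) [182.9 291.7]
(-51, -140, 22) [605.2 280.8]
(25, -124, 85) [570.8 146.1]
(85, -140, 12) [528.5 185.4]
(85, 140, 12) [228.8 182.4]
(-65, 140, 0) [187.2 332.6]
(-65, -140, 0) [599.6 316.1]
```

```bash
python3 -c "
import cv2
a=cv2.imread('pics/w24.png');a=cv2.rotate(a,cv2.ROTATE_180);cv2.imwrite('pics/w24z.png',cv2.resize(a[160:350,150:640],None,fx=1.6,fy=1.6,interpolation=2))"
```

```text
(no output)
```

View pics/w24z.png

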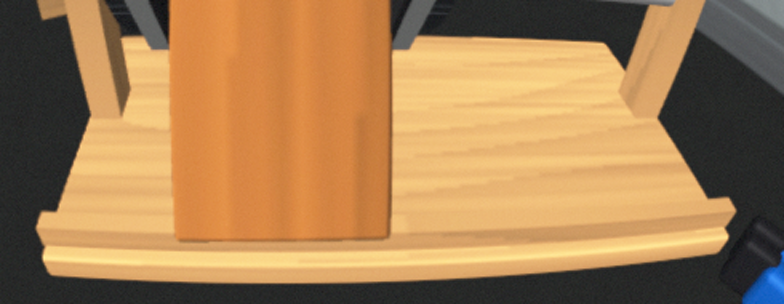

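Emit:
jog_arm(commands=[{"rx": -0.0156,"ry": -0.0322,"rz": 0.005,"x": 0.008,"y": -0.004,"z": -0.006,"jaw": 0.3},{"rx": -0.0156,"ry": -0.0322,"rz": 0.005,"x": 0.018,"y": -0.0085,"z": -0.014,"jaw": 0.3},{"rx": -0.0156,"ry": -0.0322,"rz": 0.005,"x": 0.028,"y": -0.0125,"z": -0.022,"jaw": 0.3},{"rx": -0.0156,"ry": -0.0322,"rz": 0.005,"x": 0.038,"y": -0.017,"z": -0.03,"jaw": 0.3},{"rx": -0.0156,"ry": -0.0322,"rz": 0.005,"x": 0.042,"y": -0.019,"z": -0.034,"jaw": 0.3},{"rx": -0.0156,"ry": -0.0322,"rz": 0.005,"x": 0.042,"y": -0.019,"z": -0.034,"jaw": 0.3},{"rx": -0.0156,"ry": -0.0322,"rz": 0.005,"x": 0.042,"y": -0.019,"z": -0.034,"jaw": 0.3},{"rx": -0.0156,"ry": -0.0322,"rz": 0.005,"x": 0.042,"y": -0.019,"z": -0.034,"jaw": 0.3}])

```text
time_s: 38.55
tool_pos: [607.2, -318.6, 63.6]
orientation: [0.31, 0.187, 0.93, -0.062]
wrist_force: [-0.4, 0.0, -0.1]
grip_width: 50.9
```

```bash
python3 ps.py 3.8 53 -20; python3 -c "
from h import *
go([617.6,-323,56.4],toolR(67.3,37,-22.7))
w=grab('wrist','w25');cv2.imwrite('pics/w25r.png',cv2.rotate(cv2.imread('pics/w25.png'),cv2.ROTATE_180))
"
```

```text
tcp stand [-7.2 55.  63.6] lean deg 33.1 yaw err of jaw 0.0 jaw z 0.0
back bottom corner [-39.3  21.3] front bottom [-54.4  31.1] bar along 82.6 gap 15.9
[-0.4  0.  -0.1] [-0.52  0.26 -0.82 -0.15  0.07 -0.1 ] 38.55
t=38.55 dxyz [0.0104, -0.0044, -0.0072] | rv0 [-0.0007, -0.0013, 0.0002] | rv1 [1.7423, -0.7289, -2.5102] j [-0.52, 0.26, -0.82, -0.15, 0.07, -0.1] w 50.9 F [-0.4  0.  -0.1]
```

View pics/w25r.png

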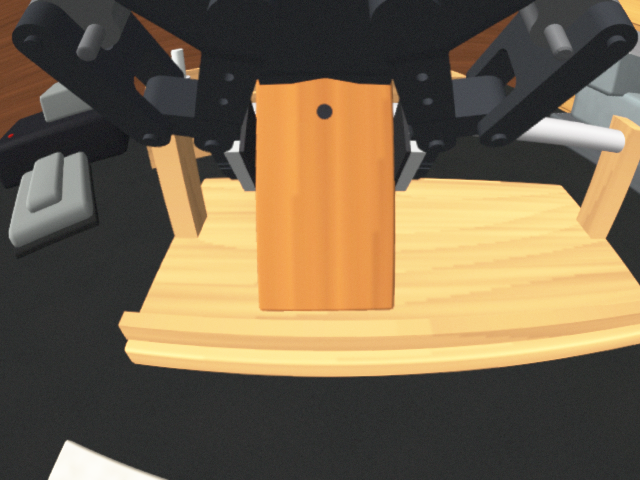

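Emit:
jog_arm(commands=[{"rx": 0,"ry": 0,"rz": 0,"x": 0.004,"y": -0.0017,"z": -0.002,"jaw": 0.3},{"rx": 0,"ry": 0,"rz": 0,"x": 0.008,"y": -0.0035,"z": -0.005,"jaw": 0.3},{"rx": 0,"ry": 0,"rz": 0,"x": 0.0104,"y": -0.0044,"z": -0.0072,"jaw": 0.3},{"rx": 0,"ry": 0,"rz": 0,"x": 0.0104,"y": -0.0044,"z": -0.0072,"jaw": 0.3},{"rx": 0,"ry": 0,"rz": 0,"x": 0.0104,"y": -0.0044,"z": -0.0072,"jaw": 0.3},{"rx": 0,"ry": 0,"rz": 0,"x": 0.0104,"y": -0.0044,"z": -0.0072,"jaw": 0.3}])

```text
time_s: 39.1
tool_pos: [617.7, -323.0, 55.8]
orientation: [0.31, 0.187, 0.93, -0.062]
wrist_force: [0.6, 0.5, -0.5]
grip_width: 50.8
```

```bash
python3 ps.py 3.8 53 -20
```

```text
tcp stand [ 4.2 54.9 55.8] lean deg 33.1 yaw err of jaw 0.0 jaw z 0.0
back bottom corner [-27.9  13.5] front bottom [-43.   23.3] bar along 82.9 gap 2.1
[ 0.6  0.5 -0.5] [-0.52  0.29 -0.8  -0.16  0.07 -0.1 ] 39.1
```

Emit:
jog_arm(commands=[{"rx": 0,"ry": 0,"rz": 0,"x": 0.0005,"y": 0,"z": -0.001,"jaw": 0.3},{"rx": 0,"ry": 0,"rz": 0,"x": 0.001,"y": -0.0004,"z": -0.0018,"jaw": 0.3},{"rx": 0,"ry": 0,"rz": 0,"x": 0.001,"y": -0.0004,"z": -0.0018,"jaw": 0.3}])

```text
time_s: 39.35
tool_pos: [618.2, -323.2, 55.1]
orientation: [0.311, 0.187, 0.93, -0.062]
wrist_force: [-13.4, 6.7, 15.7]
grip_width: 51.4
```

```bash
python3 ps.py 3.8 53 -20
```

```text
tcp stand [ 4.8 55.1 55.1] lean deg 33.1 yaw err of jaw 0.0 jaw z 0.0
back bottom corner [-27.3  12.8] front bottom [-42.4  22.6] bar along 83.2 gap 1.3
[-13.4   6.7  15.7] [-0.52  0.29 -0.8  -0.16  0.07 -0.1 ] 39.35
```

Emit:
jog_arm(commands=[{"rx": 0,"ry": 0,"rz": 0,"x": 0,"y": 0,"z": 0,"jaw": -0.25},{"rx": 0,"ry": 0,"rz": 0,"x": 0,"y": 0,"z": 0,"jaw": -0.45},{"rx": 0,"ry": 0,"rz": 0,"x": 0,"y": 0,"z": 0,"jaw": -0.45},{"rx": 0,"ry": 0,"rz": 0,"x": 0,"y": 0,"z": 0,"jaw": -0.45},{"rx": 0,"ry": 0,"rz": 0,"x": -0.006,"y": 0.0025,"z": 0.008,"jaw": -0.45},{"rx": 0,"ry": 0,"rz": 0,"x": -0.017,"y": 0.007,"z": 0.024,"jaw": -0.45},{"rx": 0,"ry": 0,"rz": 0,"x": -0.033,"y": 0.014,"z": 0.048,"jaw": -0.45},{"rx": 0,"ry": 0,"rz": 0,"x": -0.05,"y": 0.021,"z": 0.072,"jaw": -0.45},{"rx": 0,"ry": 0,"rz": 0,"x": -0.066,"y": 0.028,"z": 0.096,"jaw": -0.45},{"rx": 0,"ry": 0,"rz": 0,"x": -0.066,"y": 0.028,"z": 0.096,"jaw": -0.45}])

```text
time_s: 40.18
tool_pos: [552.5, -295.6, 155.5]
orientation: [0.313, 0.187, 0.929, -0.063]
wrist_force: [0.5, -0.8, 0.1]
grip_width: 61.7
```

```bash
python3 fr.py; python3 -c "
from h import *
w=grab('wrist','w26');cv2.imwrite('pics/w26r.png',cv2.rotate(cv2.imread('pics/w26.png'),cv2.ROTATE_180))
"
```

```text
(array([ 630.9, -337.9,   37. ]), np.float64(124.2), np.float64(-25.5), np.float64(-31.3))
```

View pics/w26r.png

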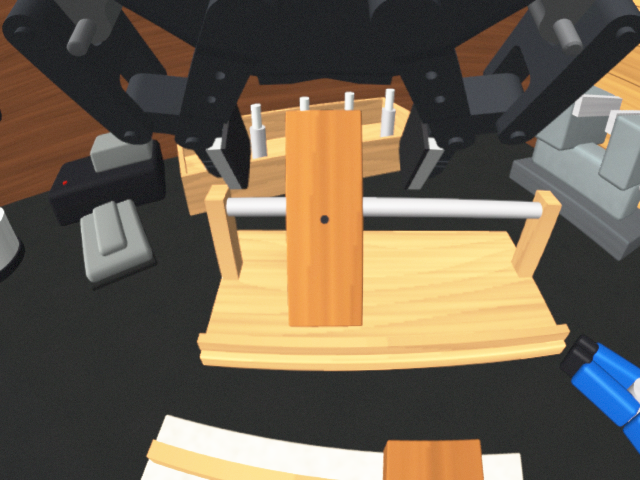

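```bash
python3 -c "
from h import *
go([385,-280,110],toolR(61.5,-20,-28.5))
"
```

```text
t=40.28 dxyz [-0.1682, 0.0159, -0.0426] | rv0 [0.4315, 0.8993, -0.0925] | rv1 [-0.4087, 0.1965, 3.0079] j [-0.53, 0.0, -0.85, 0.07, 0.08, -0.11] w 62.0 F [-0.5  0.5  0.3]
```

Emit:
jog_arm(commands=[{"rx": 0.043,"ry": 0.09,"rz": -0.009,"x": -0.017,"y": 0.0016,"z": 0,"jaw": -0.7},{"rx": 0.086,"ry": 0.18,"rz": -0.0185,"x": -0.034,"y": 0.0032,"z": 0,"jaw": -0.7},{"rx": 0.129,"ry": 0.27,"rz": -0.028,"x": -0.05,"y": 0.0048,"z": 0,"jaw": -0.7},{"rx": 0.173,"ry": 0.36,"rz": -0.037,"x": -0.067,"y": 0.0064,"z": 0,"jaw": -0.7},{"rx": 0.216,"ry": 0.45,"rz": -0.046,"x": -0.084,"y": 0.008,"z": 0,"jaw": -0.7},{"rx": 0.259,"ry": 0.54,"rz": -0.0555,"x": -0.1,"y": 0.0095,"z": 0,"jaw": -0.7},{"rx": 0.302,"ry": 0.63,"rz": -0.065,"x": -0.118,"y": 0.011,"z": 0,"jaw": -0.7},{"rx": 0.345,"ry": 0.72,"rz": -0.074,"x": -0.135,"y": 0.013,"z": 0,"jaw": -0.7},{"rx": 0.388,"ry": 0.81,"rz": -0.083,"x": -0.152,"y": 0.0145,"z": -0.02,"jaw": -0.7},{"rx": 0.4315,"ry": 0.899,"rz": -0.0925,"x": -0.168,"y": 0.016,"z": -0.04,"jaw": -0.7}])

```text
time_s: 41.12
tool_pos: [385.7, -280.5, 109.9]
orientation: [-0.171, 0.243, 0.954, 0.043]
wrist_force: [0.5, -0.6, -1.4]
grip_width: 72.3
```

Emit:
jog_arm(commands=[{"rx": 0,"ry": 0,"rz": 0,"x": 0,"y": 0,"z": 0,"jaw": -0.7},{"rx": 0,"ry": 0,"rz": 0,"x": 0,"y": 0,"z": 0,"jaw": -0.7},{"rx": 0,"ry": 0,"rz": 0,"x": 0,"y": 0,"z": 0,"jaw": -0.7},{"rx": 0,"ry": 0,"rz": 0,"x": 0,"y": 0,"z": 0,"jaw": -0.7}])

```text
time_s: 41.45
tool_pos: [385.9, -279.9, 112.0]
orientation: [-0.167, 0.242, 0.955, 0.043]
wrist_force: [-0.2, 0.4, -0.4]
grip_width: 72.7
```

```bash
python3 -c "
from h import *
go([381.2,-277.9,16],toolR(61.5,-20,-28.5))
w=grab('wrist','w27')
print(np.round(proj(w,[400.5,-288.4,38],1)))
import math
for s in(-75,75):
  for y in (-26,26):
    a=math.radians(-28.5);print(np.round(proj(w,[400.5+s*math.cos(a)-y*math.sin(a),-288.4+s*math.sin(a)+y*math.cos(a),38],1)))
"
```

```text
t=41.45 dxyz [-0.0047, 0.002, -0.096] | rv0 [0.0005, 0.0017, -0.0] | rv1 [0.9417, -0.5119, 2.953] j [-0.6, 0.47, -0.17, 1.28, -0.04, -0.1] w 72.7 F [-0.2  0.4 -0.4]
[314. 326.]
[273. 207.]
[355. 207.]
[274. 435.]
[353. 435.]
```

View pics/w27.png

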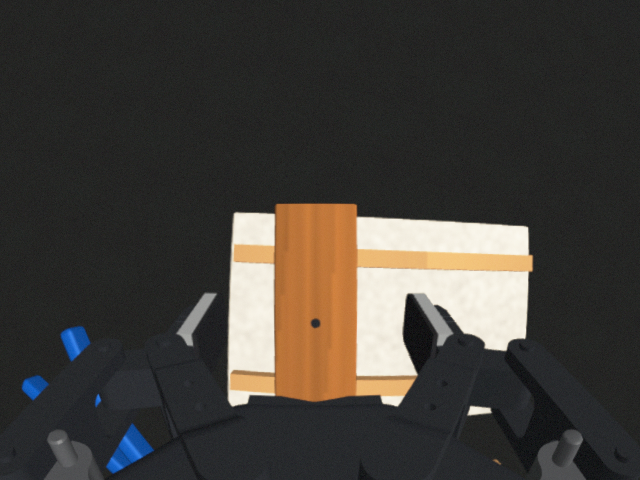

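Emit:
jog_arm(commands=[{"rx": 0,"ry": 0.002,"rz": 0,"x": -0.004,"y": 0.002,"z": -0.035,"jaw": -0.7},{"rx": 0,"ry": 0.002,"rz": 0,"x": -0.004,"y": 0.002,"z": -0.07,"jaw": -0.7},{"rx": 0,"ry": 0.002,"rz": 0,"x": -0.004,"y": 0.002,"z": -0.088,"jaw": -0.7},{"rx": 0,"ry": 0.002,"rz": 0,"x": -0.004,"y": 0.002,"z": -0.095,"jaw": -0.7},{"rx": 0,"ry": 0.002,"rz": 0,"x": -0.004,"y": 0.002,"z": -0.095,"jaw": -0.7},{"rx": 0,"ry": 0.002,"rz": 0,"x": -0.004,"y": 0.002,"z": -0.095,"jaw": -0.7}])

```text
time_s: 42.0
tool_pos: [381.8, -278.0, 17.2]
orientation: [-0.169, 0.242, 0.954, 0.043]
wrist_force: [0.6, 0.2, 0.8]
grip_width: 72.7
```

```bash
python3 -c "
from h import *
go([381.2,-277.9,16],toolR(61.5,-20,-28.5))"
```

```text
t=42.00 dxyz [-0.0006, 0.0001, -0.0012] | rv0 [-0.0003, -0.0021, 0.0001] | rv1 [-0.9473, 0.5132, -2.9507] j [-0.6, 0.56, -0.27, 1.09, -0.04, -0.1] w 72.7 F [0.6 0.2 0.8]
```

Emit:
jog_arm(commands=[{"rx": 0,"ry": 0,"rz": 0,"x": 0,"y": 0,"z": -0.001,"jaw": -0.4},{"rx": 0,"ry": 0,"rz": 0,"x": 0,"y": 0,"z": -0.001,"jaw": 0.1},{"rx": 0,"ry": 0,"rz": 0,"x": 0,"y": 0,"z": -0.001,"jaw": 0.3},{"rx": 0,"ry": 0,"rz": 0,"x": 0,"y": 0,"z": -0.001,"jaw": 0.3},{"rx": 0,"ry": 0,"rz": 0,"x": 0,"y": 0,"z": -0.001,"jaw": 0.3},{"rx": 0,"ry": 0,"rz": 0,"x": 0,"y": 0,"z": -0.001,"jaw": 0.3},{"rx": 0,"ry": 0,"rz": 0,"x": 0,"y": 0,"z": 0.015,"jaw": 0.3},{"rx": 0,"ry": 0,"rz": 0,"x": 0,"y": 0,"z": 0.055,"jaw": 0.3},{"rx": 0,"ry": 0,"rz": 0,"x": 0,"y": 0,"z": 0.095,"jaw": 0.3},{"rx": 0,"ry": 0,"rz": 0,"x": 0,"y": 0,"z": 0.135,"jaw": 0.3}], squeeze=50)

```text
time_s: 42.83
tool_pos: [380.7, -277.4, 152.7]
orientation: [-0.171, 0.243, 0.954, 0.043]
wrist_force: [0.9, -0.1, -0.1]
grip_width: 50.8
```

```bash
python3 -c "
from h import *
# final TCP stand xz (4.1,56.4) y=-55 ; pre (-50,33)
a=np.radians(-22.7);X=np.array([np.cos(a),np.sin(a)]);Y=np.array([-np.sin(a),np.cos(a)]);o=np.array([592.6,-372.1])
fin=o+3.3*X-55*Y;pre=o-47*X-55*Y;print(fin,pre)
go([*pre,105],toolR(67.3,37,-22.7))"
```

```text
[ 574.41954337 -424.11308486] [ 528.01587747 -404.70201093]
t=42.83 dxyz [0.1473, -0.1273, -0.0477] | rv0 [-0.4319, -0.9018, 0.0932] | rv1 [0.3992, -0.1921, -3.0087] j [-0.6, 0.43, -0.13, 1.36, -0.04, -0.1] w 50.8 F [ 0.9 -0.1 -0.1]
```

Emit:
jog_arm(commands=[{"rx": -0.043,"ry": -0.09,"rz": 0.009,"x": 0.013,"y": -0.016,"z": 0,"jaw": 0.3},{"rx": -0.086,"ry": -0.18,"rz": 0.0185,"x": 0.026,"y": -0.032,"z": 0,"jaw": 0.3},{"rx": -0.13,"ry": -0.27,"rz": 0.028,"x": 0.04,"y": -0.048,"z": 0,"jaw": 0.3},{"rx": -0.173,"ry": -0.36,"rz": 0.037,"x": 0.054,"y": -0.062,"z": 0,"jaw": 0.3},{"rx": -0.216,"ry": -0.45,"rz": 0.0465,"x": 0.069,"y": -0.075,"z": 0,"jaw": 0.3},{"rx": -0.259,"ry": -0.54,"rz": 0.056,"x": 0.085,"y": -0.087,"z": 0,"jaw": 0.3},{"rx": -0.302,"ry": -0.63,"rz": 0.065,"x": 0.101,"y": -0.098,"z": 0,"jaw": 0.3},{"rx": -0.345,"ry": -0.72,"rz": 0.0745,"x": 0.117,"y": -0.108,"z": 0,"jaw": 0.3},{"rx": -0.389,"ry": -0.81,"rz": 0.084,"x": 0.132,"y": -0.118,"z": -0.02,"jaw": 0.3},{"rx": -0.432,"ry": -0.902,"rz": 0.093,"x": 0.147,"y": -0.127,"z": -0.047,"jaw": 0.3}])

```text
time_s: 43.67
tool_pos: [525.7, -404.3, 115.6]
orientation: [0.3, 0.189, 0.933, -0.061]
wrist_force: [0.9, -0.4, -2.6]
grip_width: 50.8
```

Emit:
jog_arm(commands=[{"rx": 0,"ry": 0,"rz": 0,"x": 0,"y": 0,"z": 0,"jaw": 0.3},{"rx": 0,"ry": 0,"rz": 0,"x": 0,"y": 0,"z": 0,"jaw": 0.3},{"rx": 0,"ry": 0,"rz": 0,"x": 0,"y": 0,"z": 0,"jaw": 0.3},{"rx": 0,"ry": 0,"rz": 0,"x": 0,"y": 0,"z": 0,"jaw": 0.3}])

```text
time_s: 44.0
tool_pos: [525.3, -403.4, 113.7]
orientation: [0.296, 0.19, 0.934, -0.059]
wrist_force: [0.9, -0.1, -0.7]
grip_width: 51.0
```

```bash
python3 ps.py 4 52.5 -20; python3 -c "
from h import *
go([574.4,-424.1,56.4],toolR(67.3,37,-22.7))
w=grab('wrist','w28');cv2.imwrite('pics/w28r.png',cv2.rotate(cv2.imread('pics/w28.png'),cv2.ROTATE_180))
"
```

```text
tcp stand [-50.  -54.9 113.7] lean deg 34.9 yaw err of jaw 0.2 jaw z 0.001
back bottom corner [-83.4  73. ] front bottom [-98.1  83.3] bar along 66.2 gap 79.0
[ 0.9 -0.1 -0.7] [-0.76  0.15 -0.76  0.07  0.2  -0.29] 44.0
t=44.00 dxyz [0.0491, -0.0207, -0.0573] | rv0 [-0.0141, -0.0304, 0.0036] | rv1 [1.7025, -0.7142, -2.5373] j [-0.76, 0.15, -0.76, 0.07, 0.2, -0.29] w 51.0 F [ 0.9 -0.1 -0.7]
```

View pics/w28r.png

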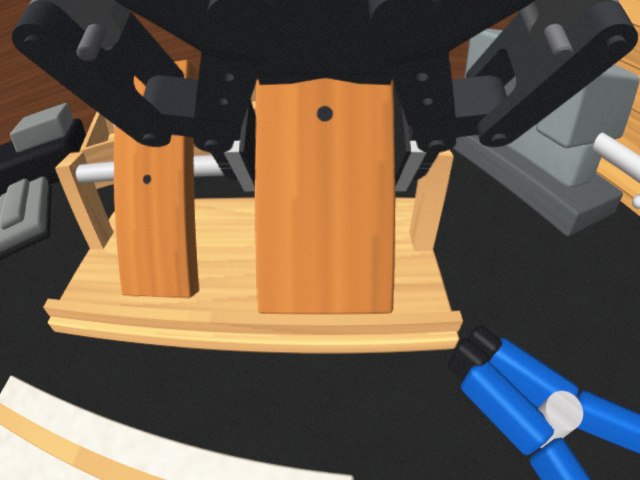

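Emit:
jog_arm(commands=[{"rx": -0.014,"ry": -0.03,"rz": 0.0036,"x": 0.008,"y": -0.0034,"z": -0.01,"jaw": 0.3},{"rx": -0.014,"ry": -0.03,"rz": 0.0036,"x": 0.018,"y": -0.0076,"z": -0.022,"jaw": 0.3},{"rx": -0.014,"ry": -0.03,"rz": 0.0036,"x": 0.028,"y": -0.0118,"z": -0.034,"jaw": 0.3},{"rx": -0.014,"ry": -0.03,"rz": 0.0036,"x": 0.036,"y": -0.0152,"z": -0.044,"jaw": 0.3},{"rx": -0.014,"ry": -0.03,"rz": 0.0036,"x": 0.04,"y": -0.0169,"z": -0.05,"jaw": 0.3},{"rx": -0.014,"ry": -0.03,"rz": 0.0036,"x": 0.04,"y": -0.0169,"z": -0.05,"jaw": 0.3},{"rx": -0.014,"ry": -0.03,"rz": 0.0036,"x": 0.04,"y": -0.0169,"z": -0.05,"jaw": 0.3},{"rx": -0.014,"ry": -0.03,"rz": 0.0036,"x": 0.04,"y": -0.0169,"z": -0.05,"jaw": 0.3}])

```text
time_s: 44.72
tool_pos: [564.1, -419.4, 61.9]
orientation: [0.311, 0.187, 0.93, -0.062]
wrist_force: [-0.2, -0.7, -0.6]
grip_width: 51.1
```

```bash
python3 ps.py 4 52.5 -20; python3 -c "
from h import *
go([574.4,-424.1,56.4],toolR(67.3,37,-22.7))
w=grab('wrist','w29');cv2.imwrite('pics/w29r.png',cv2.rotate(cv2.imread('pics/w29.png'),cv2.ROTATE_180))
"
```

```text
tcp stand [ -8.1 -54.7  61.9] lean deg 33.1 yaw err of jaw 0.0 jaw z 0.0
back bottom corner [-40.1  20.1] front bottom [-55.1  29.9] bar along 84.0 gap 15.9
[-0.2 -0.7 -0.6] [-0.73  0.3  -0.76 -0.11  0.2  -0.27] 44.7167
t=44.72 dxyz [0.0103, -0.0047, -0.0055] | rv0 [-0.0008, -0.0007, 0.0002] | rv1 [1.7431, -0.7287, -2.5096] j [-0.73, 0.3, -0.76, -0.11, 0.2, -0.27] w 51.1 F [-0.2 -0.7 -0.6]
```

View pics/w29r.png

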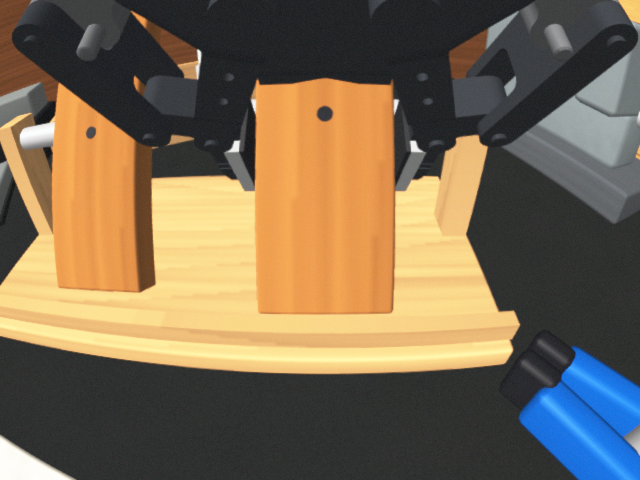

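Emit:
jog_arm(commands=[{"rx": 0,"ry": 0,"rz": 0,"x": 0.004,"y": -0.0018,"z": -0.002,"jaw": 0.3},{"rx": 0,"ry": 0,"rz": 0,"x": 0.008,"y": -0.0036,"z": -0.004,"jaw": 0.3},{"rx": 0,"ry": 0,"rz": 0,"x": 0.0103,"y": -0.0046,"z": -0.006,"jaw": 0.3},{"rx": 0,"ry": 0,"rz": 0,"x": 0.0103,"y": -0.0046,"z": -0.006,"jaw": 0.3},{"rx": 0,"ry": 0,"rz": 0,"x": 0.0103,"y": -0.0046,"z": -0.006,"jaw": 0.3}])

```text
time_s: 45.18
tool_pos: [574.8, -424.4, 55.7]
orientation: [0.311, 0.187, 0.93, -0.062]
wrist_force: [-0.2, -0.9, 1.7]
grip_width: 51.1
```

```bash
python3 ps.py 4 52.5 -20
```

```text
tcp stand [  3.8 -55.1  55.7] lean deg 33.0 yaw err of jaw 0.0 jaw z 0.0
back bottom corner [-28.1  13.9] front bottom [-43.2  23.7] bar along 82.7 gap 2.6
[-0.2 -0.9  1.7] [-0.73  0.33 -0.74 -0.12  0.2  -0.27] 45.1833
```

Emit:
jog_arm(commands=[{"rx": 0,"ry": 0,"rz": 0,"x": 0.0005,"y": -0.0002,"z": -0.001,"jaw": 0.3},{"rx": 0,"ry": 0,"rz": 0,"x": 0.001,"y": -0.0004,"z": -0.0016,"jaw": 0.3},{"rx": 0,"ry": 0,"rz": 0,"x": 0.001,"y": -0.0004,"z": -0.0016,"jaw": 0.3}])

```text
time_s: 45.43
tool_pos: [575.8, -424.8, 55.1]
orientation: [0.312, 0.187, 0.93, -0.062]
wrist_force: [-5.0, 3.8, 10.3]
grip_width: 51.3
```

```bash
python3 ps.py 4 52.5 -20
```

```text
tcp stand [  4.8 -55.1  55.1] lean deg 32.9 yaw err of jaw 0.0 jaw z 0.0
back bottom corner [-27.1  13.2] front bottom [-42.2  23. ] bar along 82.7 gap 1.5
[-5.   3.8 10.3] [-0.73  0.33 -0.74 -0.12  0.2  -0.27] 45.4333
```

Contact; release and retreat along the tool axis.

Emit:
jog_arm(commands=[{"rx": 0,"ry": 0,"rz": 0,"x": 0,"y": 0,"z": 0,"jaw": -0.25},{"rx": 0,"ry": 0,"rz": 0,"x": 0,"y": 0,"z": 0,"jaw": -0.45},{"rx": 0,"ry": 0,"rz": 0,"x": 0,"y": 0,"z": 0,"jaw": -0.45},{"rx": 0,"ry": 0,"rz": 0,"x": 0,"y": 0,"z": 0,"jaw": -0.45},{"rx": 0,"ry": 0,"rz": 0,"x": -0.006,"y": 0.0025,"z": 0.008,"jaw": -0.45},{"rx": 0,"ry": 0,"rz": 0,"x": -0.017,"y": 0.007,"z": 0.024,"jaw": -0.45},{"rx": 0,"ry": 0,"rz": 0,"x": -0.033,"y": 0.014,"z": 0.048,"jaw": -0.45},{"rx": 0,"ry": 0,"rz": 0,"x": -0.05,"y": 0.021,"z": 0.072,"jaw": -0.45},{"rx": 0,"ry": 0,"rz": 0,"x": -0.066,"y": 0.028,"z": 0.096,"jaw": -0.45},{"rx": 0,"ry": 0,"rz": 0,"x": -0.08,"y": 0.05,"z": 0.12,"jaw": -0.45}])

```text
time_s: 46.27
tool_pos: [494.0, -375.4, 175.2]
orientation: [0.311, 0.188, 0.93, -0.063]
wrist_force: [0.4, -0.7, 1.4]
grip_width: 62.0
```

Emit:
jog_arm(commands=[{"rx": 0,"ry": 0,"rz": 0,"x": -0.005,"y": 0.02,"z": 0.02,"jaw": -0.45},{"rx": 0,"ry": 0,"rz": 0,"x": -0.01,"y": 0.045,"z": 0.03,"jaw": -0.45},{"rx": 0,"ry": 0,"rz": 0,"x": -0.015,"y": 0.045,"z": 0.03,"jaw": -0.45},{"rx": 0,"ry": 0,"rz": 0,"x": -0.015,"y": 0.045,"z": 0.03,"jaw": -0.45}])

```text
time_s: 46.6
tool_pos: [479.4, -328.3, 204.6]
orientation: [0.311, 0.186, 0.93, -0.062]
wrist_force: [0.1, 0.3, 0.4]
grip_width: 62.3
```

```bash
python3 -c "
from h import *
w=grab('wrist','w30');cv2.imwrite('pics/w30r.png',cv2.rotate(cv2.imread('pics/w30.png'),cv2.ROTATE_180))
s=grab('scene','s8');grab('top','t12')
print(manip.get_state()['time_s'])
"
```

```text
46.75
```

View pics/w30r.png

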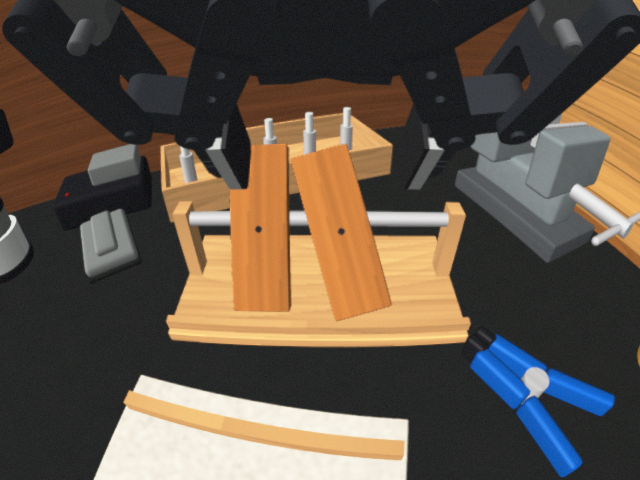

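View pics/s8.png

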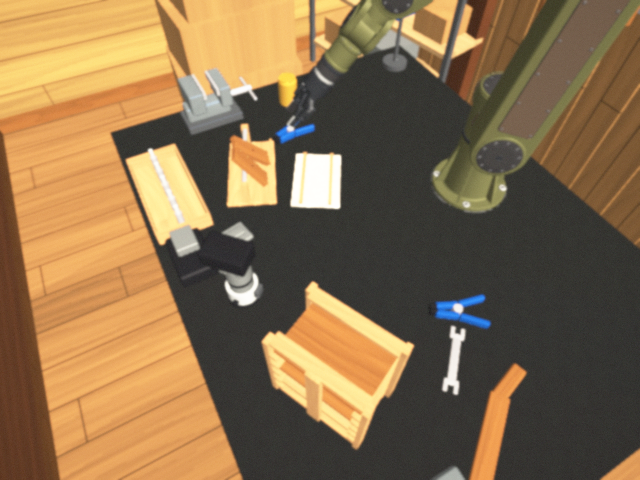

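View pics/t12.png

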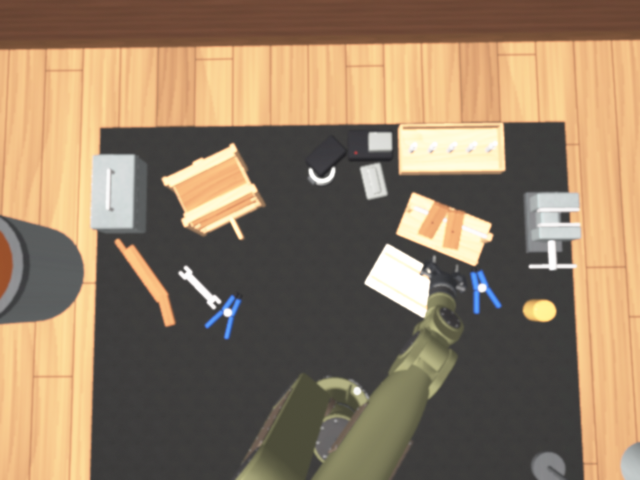

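Emit:
jog_arm(commands=[{"rx": 0,"ry": 0,"rz": 0,"x": 0,"y": 0,"z": 0,"jaw": -0.45},{"rx": 0,"ry": 0,"rz": 0,"x": 0,"y": 0,"z": 0,"jaw": -0.45},{"rx": 0,"ry": 0,"rz": 0,"x": 0,"y": 0,"z": 0,"jaw": -0.45},{"rx": 0,"ry": 0,"rz": 0,"x": 0,"y": 0,"z": 0,"jaw": -0.45},{"rx": 0,"ry": 0,"rz": 0,"x": 0,"y": 0,"z": 0,"jaw": -0.45},{"rx": 0,"ry": 0,"rz": 0,"x": 0,"y": 0,"z": 0,"jaw": -0.45}])

```text
time_s: 47.25
tool_pos: [480.1, -329.3, 203.2]
orientation: [0.31, 0.187, 0.93, -0.062]
wrist_force: [-0.2, 1.2, 0.3]
grip_width: 61.8
```

```bash
python3 -c "
from h import *
w=grab('wrist','w31');im=cv2.rotate(cv2.imread('pics/w31.png'),cv2.ROTATE_180);cv2.imwrite('pics/w31r.png',cv2.resize(im[130:360,150:490],None,fx=2.3,fy=2.3,interpolation=2))
"
```

```text
(no output)
```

View pics/w31r.png

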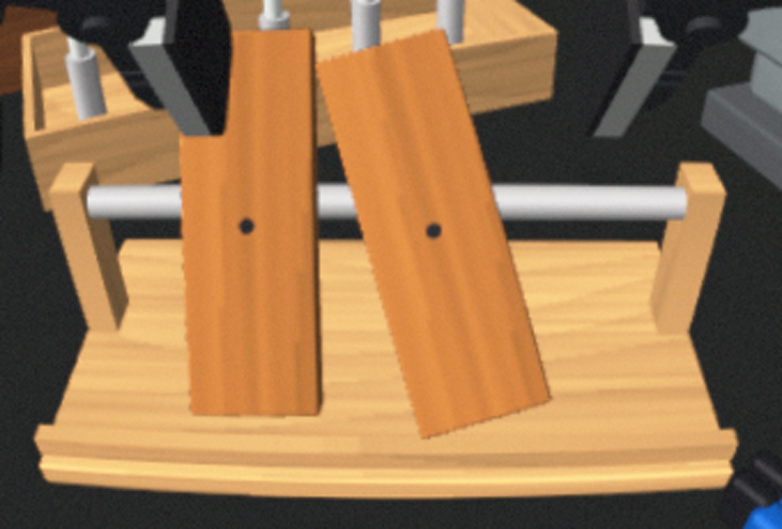

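```bash
cat > bp.py <<'E'
from h import *
w=grab('wrist')
a=np.radians(-22.7);X=np.array([np.cos(a),np.sin(a),0]);Y=np.array([-np.sin(a),np.cos(a),0]);o=np.array([592.6,-372.1,0]);Z=np.array([0,0,1.])
def face(px,lean):
    th=np.radians(lean);n=np.cos(th)*X-np.sin(th)*Z;u=np.sin(th)*X+np.cos(th)*Z
    P0=o+25*X+78*Z-25*n;out=[]
    for X_,Y_ in px:
        c,d=ray(w,639-(150+X_/2.3-.3),479-(130+Y_/2.3-.3),True);q=c+d*((P0-c)@n)/(d@n);out.append(((q-o)@X,(q-o)@Y,q[2],(q-P0)@u))
    return np.array(out)
for lean in (28,31,33,35,38):
  for nm,px in [('A',[(183,135),(313,30),(320,415),(191,413)]),('B',[(318,62),(442,30),(550,400),(423,437)])]:
    C=face(px,lean);L=lambda i,j:np.hypot(C[i,1]-C[j,1],C[i,3]-C[j,3])
    rot=np.degrees(np.arctan2(C[1,1]-C[2,1],C[1,3]-C[2,3]))
    print(lean,nm,'len',L(1,2).round(1),L(0,3).round(1) if nm=='B' else '','wid',L(2,3).round(1),'rot',rot.round(1),'ctr',((C[1]+C[3])/2).round(1),'bottom z',C[2:,2].round(1))
E
python3 bp.py
```

```text
28 A len 151.4  wid 53.5 rot 0.0 ctr [-0.7 56.1 82.8 -7.8] bottom z [16.2 15.9]
28 B len 151.8 153.9 wid 53.5 rot 17.1 ctr [ -2.9 -15.5  78.7 -12.5] bottom z [21.4  7.8]
31 A len 150.1  wid 52.8 rot 0.4 ctr [-0.6 55.7 83.9 -8.1] bottom z [19.7 19.4]
31 B len 150.6 152.3 wid 52.8 rot 16.9 ctr [ -3.  -15.5  80.  -12.7] bottom z [24.7 11.9]
33 A len 149.5  wid 52.3 rot 0.6 ctr [-0.5 55.5 84.6 -8.4] bottom z [22.  21.7]
33 B len 149.9 151.5 wid 52.3 rot 16.7 ctr [ -3.  -15.5  80.9 -12.8] bottom z [26.8 14.5]
35 A len 149.1  wid 51.8 rot 0.8 ctr [-0.4 55.2 85.3 -8.6] bottom z [24.3 24. ]
35 B len 149.5 150.8 wid 51.8 rot 16.5 ctr [ -2.9 -15.6  81.7 -13. ] bottom z [28.9 17.1]
38 A len 148.9  wid 51.1 rot 1.1 ctr [-0.3 54.8 86.3 -9. ] bottom z [27.7 27.5]
38 B len 149.1 150.1 wid 51.1 rot 16.2 ctr [ -2.9 -15.6  82.9 -13.3] bottom z [32. 21.]
```

```bash
cat > rg.py <<'E'
from h import *
a=np.radians(-22.7);X=np.array([np.cos(a),np.sin(a),0]);Y=np.array([-np.sin(a),np.cos(a),0]);o=np.array([592.6,-372.1,0]);Z=np.array([0,0,1.])
lean=38;th=np.radians(lean);n=np.cos(th)*X-np.sin(th)*Z
R0=toolR(67.3,90-lean,-22.7)
R1=Ro.from_rotvec(-n*np.radians(16.3))*R0
Rt=min((R1*Ro.from_euler('y',s*20,degrees=True) for s in (1,-1)),key=lambda r:r.as_matrix()[2,2])
u0=np.sin(th)*X+np.cos(th)*Z;ub=Ro.from_rotvec(-n*np.radians(16.3)).apply(u0)
C=o-2.9*X-15.6*Y+82.9*Z+9*n
T=C-22*ub+13*n;tz=Rt.as_matrix()[:,2]
if __name__=='__main__':
    print('ub stand',ub@X,ub@Y,ub[2],'TCP',T,'tool z',tz,'yaw',R0.as_matrix()[:,2]-n)
    go(T-90*tz,Rt);go(T,Rt)
E
python3 rg.py
```

```text
ub stand 0.5909151420828178 0.2806667089207878 0.7563368914450868 TCP [ 585.52188434 -392.74216124   52.71603593] tool z [ 0.4596343  -0.29632307 -0.837215  ] yaw [ 3.33066907e-16 -1.11022302e-16 -3.33066907e-16]
t=47.35 dxyz [0.064, -0.0368, -0.0753] | rv0 [-0.1814, 0.1681, 0.1657] | rv1 [1.4489, -0.7395, -2.3643] j [-0.71, -0.14, -0.84, 0.26, 0.18, -0.25] w 61.9 F [-0.8  0.2  0.3]
t=47.35 dxyz [0.1054, -0.0635, -0.1506] | rv0 [-0.1814, 0.1681, 0.1657] | rv1 [1.4489, -0.7395, -2.3643] j [-0.71, -0.14, -0.84, 0.26, 0.18, -0.25] w 61.9 F [-0.8  0.2  0.3]
```

Move to the pre-pose (90 mm back along the tool axis) and look.

Emit:
jog_arm(commands=[{"rx": -0.045,"ry": 0.042,"rz": 0.041,"x": 0.01,"y": -0.005,"z": -0.005,"jaw": -0.42},{"rx": -0.09,"ry": 0.084,"rz": 0.082,"x": 0.025,"y": -0.015,"z": -0.02,"jaw": -0.42},{"rx": -0.135,"ry": 0.126,"rz": 0.124,"x": 0.04,"y": -0.025,"z": -0.04,"jaw": -0.42},{"rx": -0.181,"ry": 0.168,"rz": 0.166,"x": 0.055,"y": -0.033,"z": -0.06,"jaw": -0.42},{"rx": -0.181,"ry": 0.168,"rz": 0.166,"x": 0.064,"y": -0.037,"z": -0.075,"jaw": -0.42},{"rx": -0.181,"ry": 0.168,"rz": 0.166,"x": 0.064,"y": -0.037,"z": -0.075,"jaw": -0.42},{"rx": -0.181,"ry": 0.168,"rz": 0.166,"x": 0.064,"y": -0.037,"z": -0.075,"jaw": -0.42},{"rx": -0.181,"ry": 0.168,"rz": 0.166,"x": 0.064,"y": -0.037,"z": -0.075,"jaw": -0.42}])

```text
time_s: 48.02
tool_pos: [543.8, -366.1, 128.7]
orientation: [0.251, 0.075, 0.956, -0.135]
wrist_force: [0.5, -0.8, 0.3]
grip_width: 60.6
```

```bash
python3 -c "
from rg import *
go(T,Rt)
w=grab('wrist','w32');cv2.imwrite('pics/w32r.png',cv2.rotate(cv2.imread('pics/w32.png'),cv2.ROTATE_180))
W=R1.as_matrix()[:,1]
for s in (-75,75):
  for y in (-26,26):
    u=proj(w,C-9*n+s*ub+y*W,1);print(np.round([639-u[0],479-u[1]]))
u=proj(w,C-9*n,1);print('hole',np.round([639-u[0],479-u[1]]))
"
```

```text
t=48.02 dxyz [0.0418, -0.0266, -0.076] | rv0 [-0.0007, 0.0001, -0.0] | rv1 [1.444, -0.9299, -2.6302] j [-0.6, 0.11, -0.75, 0.13, 0.02, -0.44] w 60.6 F [ 0.5 -0.8  0.3]
[366. 318.]
[282. 318.]
[366.  77.]
[282.  77.]
hole [324. 197.]
```

View pics/w32r.png

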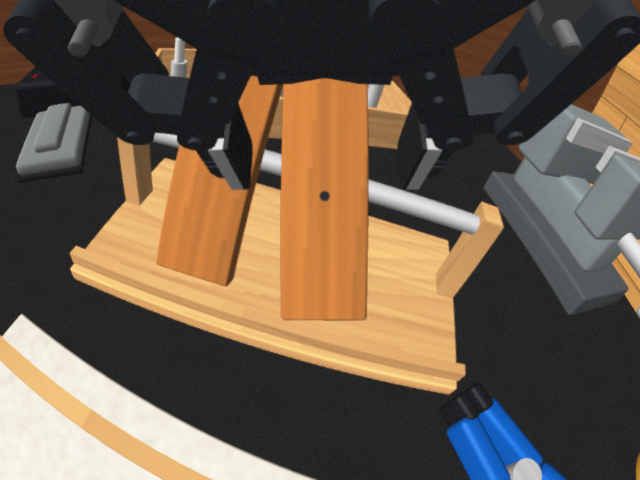

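Emit:
jog_arm(commands=[{"rx": 0,"ry": 0,"rz": 0,"x": 0.009,"y": -0.006,"z": -0.0165,"jaw": -0.42},{"rx": 0,"ry": 0,"rz": 0,"x": 0.019,"y": -0.0121,"z": -0.0345,"jaw": -0.42},{"rx": 0,"ry": 0,"rz": 0,"x": 0.029,"y": -0.0185,"z": -0.0527,"jaw": -0.42},{"rx": 0,"ry": 0,"rz": 0,"x": 0.037,"y": -0.0235,"z": -0.0673,"jaw": -0.42},{"rx": 0,"ry": 0,"rz": 0,"x": 0.041,"y": -0.0261,"z": -0.0745,"jaw": -0.42},{"rx": 0,"ry": 0,"rz": 0,"x": 0.041,"y": -0.0261,"z": -0.0745,"jaw": -0.42},{"rx": 0,"ry": 0,"rz": 0,"x": 0.041,"y": -0.0261,"z": -0.0745,"jaw": -0.42}])

```text
time_s: 48.65
tool_pos: [584.9, -392.5, 54.6]
orientation: [0.251, 0.075, 0.955, -0.135]
wrist_force: [0.4, 0.5, 0.1]
grip_width: 60.7
```

```bash
python3 -c "
from rg import *
go(T,Rt)
w=grab('wrist','w33');cv2.imwrite('pics/w33r.png',cv2.rotate(cv2.imread('pics/w33.png'),cv2.ROTATE_180))
"
```

```text
t=48.65 dxyz [0.0006, -0.0003, -0.0019] | rv0 [-0.0003, 0.0004, 0.0001] | rv1 [1.4443, -0.9305, -2.6297] j [-0.6, 0.31, -0.72, -0.03, 0.01, -0.44] w 60.7 F [0.4 0.5 0.1]
```

View pics/w33r.png

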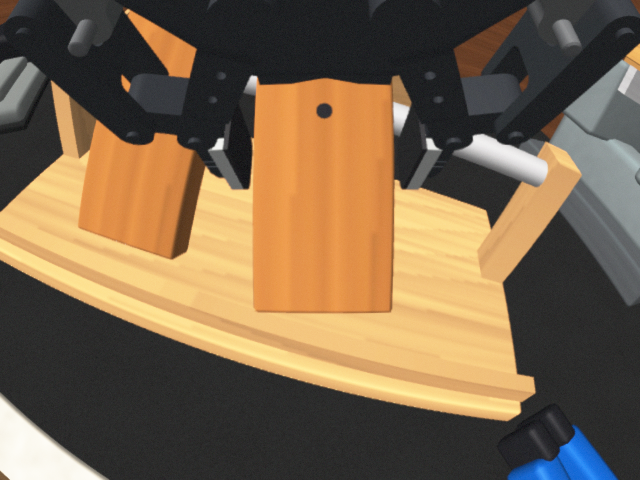

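Well centred on the tilted front; close, then lift it clear along the face.

Emit:
jog_arm(commands=[{"rx": 0,"ry": 0,"rz": 0,"x": 0.0005,"y": 0,"z": -0.001,"jaw": -0.2},{"rx": 0,"ry": 0,"rz": 0,"x": 0.0005,"y": 0,"z": -0.001,"jaw": 0.1},{"rx": 0,"ry": 0,"rz": 0,"x": 0.0005,"y": 0,"z": -0.001,"jaw": 0.3},{"rx": 0,"ry": 0,"rz": 0,"x": 0.0005,"y": 0,"z": -0.001,"jaw": 0.3},{"rx": 0,"ry": 0,"rz": 0,"x": 0.0005,"y": 0,"z": -0.001,"jaw": 0.3},{"rx": 0,"ry": 0,"rz": 0,"x": -0.006,"y": -0.002,"z": 0.005,"jaw": 0.3},{"rx": 0,"ry": 0,"rz": 0,"x": -0.018,"y": -0.006,"z": 0.018,"jaw": 0.3},{"rx": 0,"ry": 0,"rz": 0,"x": -0.032,"y": -0.014,"z": 0.034,"jaw": 0.3},{"rx": 0,"ry": 0,"rz": 0,"x": -0.044,"y": -0.022,"z": 0.045,"jaw": 0.3},{"rx": 0,"ry": 0,"rz": 0,"x": -0.044,"y": -0.022,"z": 0.045,"jaw": 0.3}], squeeze=50)

```text
time_s: 49.53
tool_pos: [540.3, -416.6, 102.7]
orientation: [0.252, 0.076, 0.955, -0.137]
wrist_force: [-0.2, -0.4, 0.0]
grip_width: 51.0
```

```bash
python3 -c "
from h import *
w=grab('wrist','w34');cv2.imwrite('pics/w34r.png',cv2.rotate(cv2.imread('pics/w34.png'),cv2.ROTATE_180))
go([525,-403,100],toolR(67.3,37,-22.7))
"
```

```text
t=49.58 dxyz [-0.0159, 0.0128, -0.0016] | rv0 [0.1822, -0.1668, -0.1633] | rv1 [-1.4537, 0.7449, 2.3616] j [-0.68, 0.2, -0.73, 0.07, 0.06, -0.51] w 51.2 F [ 0.4  0.2 -0.2]
```

View pics/w34r.png

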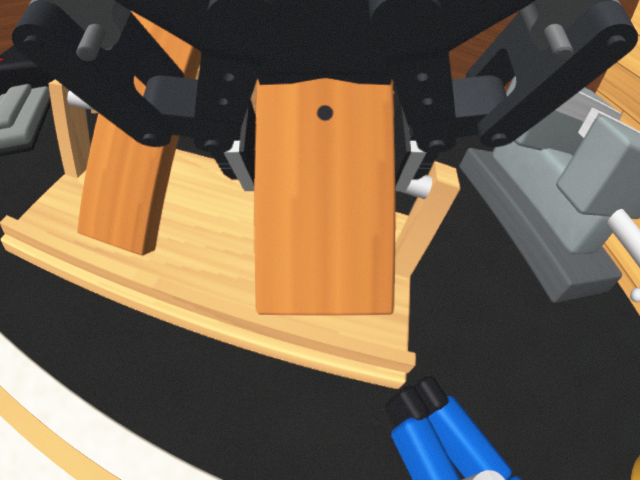

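Emit:
jog_arm(commands=[{"rx": 0.045,"ry": -0.042,"rz": -0.041,"x": -0.007,"y": 0.003,"z": 0.004,"jaw": 0.3},{"rx": 0.09,"ry": -0.083,"rz": -0.082,"x": -0.014,"y": 0.006,"z": 0.004,"jaw": 0.3},{"rx": 0.137,"ry": -0.125,"rz": -0.122,"x": -0.014,"y": 0.008,"z": 0.004,"jaw": 0.3},{"rx": 0.182,"ry": -0.167,"rz": -0.163,"x": -0.014,"y": 0.008,"z": 0.004,"jaw": 0.3},{"rx": 0.182,"ry": -0.167,"rz": -0.163,"x": -0.014,"y": 0.008,"z": 0.004,"jaw": 0.3},{"rx": 0.182,"ry": -0.167,"rz": -0.163,"x": -0.014,"y": 0.008,"z": 0.004,"jaw": 0.3},{"rx": 0.182,"ry": -0.167,"rz": -0.163,"x": -0.014,"y": 0.008,"z": 0.004,"jaw": 0.3}])

```text
time_s: 50.17
tool_pos: [527.3, -406.1, 102.8]
orientation: [0.31, 0.185, 0.931, -0.062]
wrist_force: [0.8, 0.1, 0.2]
grip_width: 50.8
```

```bash
python3 ps.py 4 52.5 -20; python3 -c "
from h import *
a=np.radians(-22.7);X=np.array([np.cos(a),np.sin(a)]);Y=np.array([-np.sin(a),np.cos(a)]);o=np.array([592.6,-372.1])
print(o+3.5*X-58*Y)
go([*(o+3.5*X-58*Y),57],toolR(67.3,37,-22.7))
w=grab('wrist','w35');cv2.imwrite('pics/w35r.png',cv2.rotate(cv2.imread('pics/w35.png'),cv2.ROTATE_180))
"
```

```text
tcp stand [-47.1 -56.6 102.8] lean deg 33.2 yaw err of jaw -0.2 jaw z -0.0
back bottom corner [-79.2  61. ] front bottom [-94.3  70.9] bar along 71.2 gap 70.9
[0.8 0.1 0.2] [-0.77  0.17 -0.8  -0.01  0.22 -0.3 ] 50.1667
[ 573.44633286 -426.95788034]
t=50.17 dxyz [0.0461, -0.0209, -0.0458] | rv0 [-0.0012, -0.0028, -0.0043] | rv1 [-1.7403, 0.7237, 2.5091] j [-0.77, 0.17, -0.8, -0.01, 0.22, -0.3] w 50.8 F [0.8 0.1 0.2]
```

View pics/w35r.png

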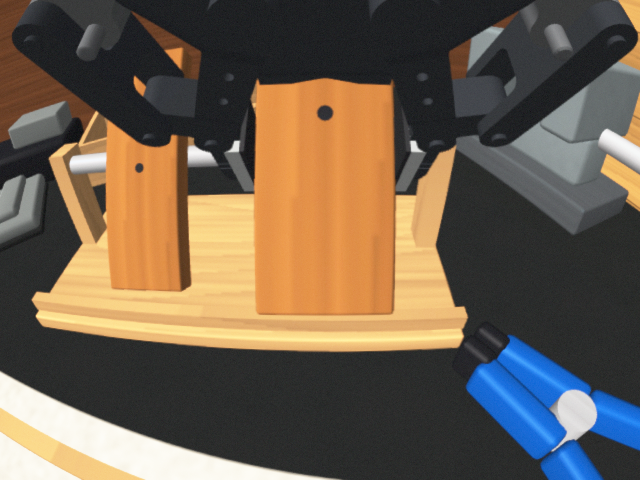

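Emit:
jog_arm(commands=[{"rx": 0,"ry": -0.002,"rz": -0.004,"x": 0.008,"y": -0.0036,"z": -0.008,"jaw": 0.3},{"rx": 0,"ry": -0.002,"rz": -0.004,"x": 0.018,"y": -0.008,"z": -0.018,"jaw": 0.3},{"rx": 0,"ry": -0.002,"rz": -0.004,"x": 0.028,"y": -0.0125,"z": -0.028,"jaw": 0.3},{"rx": 0,"ry": -0.002,"rz": -0.004,"x": 0.036,"y": -0.0164,"z": -0.036,"jaw": 0.3},{"rx": 0,"ry": -0.002,"rz": -0.004,"x": 0.042,"y": -0.019,"z": -0.042,"jaw": 0.3},{"rx": 0,"ry": -0.002,"rz": -0.004,"x": 0.0455,"y": -0.0205,"z": -0.045,"jaw": 0.3},{"rx": 0,"ry": -0.002,"rz": -0.004,"x": 0.0455,"y": -0.0205,"z": -0.045,"jaw": 0.3},{"rx": 0,"ry": -0.002,"rz": -0.004,"x": 0.0455,"y": -0.0205,"z": -0.045,"jaw": 0.3}])

```text
time_s: 50.88
tool_pos: [572.7, -426.6, 57.8]
orientation: [0.311, 0.187, 0.93, -0.062]
wrist_force: [-0.5, -0.5, -1.2]
grip_width: 50.9
```

```bash
python3 ps.py 4 52.5 -20
```

```text
tcp stand [  2.6 -58.   57.8] lean deg 33.1 yaw err of jaw 0.0 jaw z 0.002
back bottom corner [-29.3  16. ] front bottom [-44.4  25.8] bar along 81.6 gap 4.7
[-0.5 -0.5 -1.2] [-0.73  0.32 -0.74 -0.11  0.2  -0.27] 50.8833
```

Emit:
jog_arm(commands=[{"rx": 0,"ry": 0,"rz": 0,"x": 0.001,"y": -0.0004,"z": -0.001,"jaw": 0.3},{"rx": 0,"ry": 0,"rz": 0,"x": 0.002,"y": -0.0008,"z": -0.0025,"jaw": 0.3},{"rx": 0,"ry": 0,"rz": 0,"x": 0.0025,"y": -0.001,"z": -0.0035,"jaw": 0.3},{"rx": 0,"ry": 0,"rz": 0,"x": 0.0025,"y": -0.001,"z": -0.0035,"jaw": 0.3}])

```text
time_s: 51.22
tool_pos: [575.1, -428.0, 55.6]
orientation: [0.312, 0.187, 0.929, -0.062]
wrist_force: [-7.0, 3.5, 7.5]
grip_width: 50.8
```

```bash
python3 ps.py 4 52.5 -20
```

```text
tcp stand [  5.4 -58.3  55.6] lean deg 32.9 yaw err of jaw 0.1 jaw z 0.002
back bottom corner [-26.5  13.7] front bottom [-41.6  23.5] bar along 82.0 gap 1.2
[-7.   3.5  7.5] [-0.73  0.33 -0.74 -0.11  0.2  -0.27] 51.2167
```

Emit:
jog_arm(commands=[{"rx": 0,"ry": 0,"rz": 0,"x": -0.0005,"y": 0.0002,"z": 0,"jaw": 0},{"rx": 0,"ry": 0,"rz": 0,"x": -0.0005,"y": 0.0002,"z": 0,"jaw": -0.25},{"rx": 0,"ry": 0,"rz": 0,"x": -0.0005,"y": 0.0002,"z": 0,"jaw": -0.42},{"rx": 0,"ry": 0,"rz": 0,"x": -0.0005,"y": 0.0002,"z": 0,"jaw": -0.5},{"rx": 0,"ry": 0,"rz": 0,"x": -0.0005,"y": 0.0002,"z": 0,"jaw": -0.5},{"rx": 0,"ry": 0,"rz": 0,"x": -0.0005,"y": 0.0002,"z": 0,"jaw": -0.5}])

```text
time_s: 51.72
tool_pos: [574.6, -427.7, 54.4]
orientation: [0.311, 0.187, 0.93, -0.062]
wrist_force: [-0.5, 0.1, 0.4]
grip_width: 64.0
```

```bash
python3 -c "
from h import *
w=grab('wrist','w36');cv2.imwrite('pics/w36r.png',cv2.rotate(cv2.imread('pics/w36.png'),cv2.ROTATE_180))
"
```

```text
(no output)
```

View pics/w36r.png

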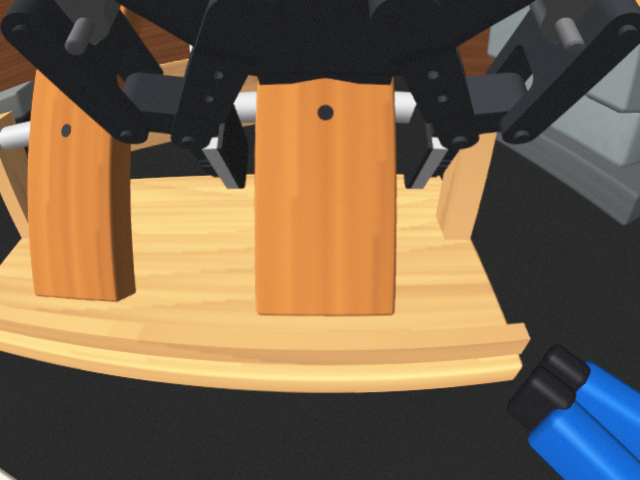

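Free and straight. Retreat purely along the tool axis.

Emit:
jog_arm(commands=[{"rx": 0,"ry": 0,"rz": 0,"x": -0.006,"y": 0.0025,"z": 0.008,"jaw": -0.5},{"rx": 0,"ry": 0,"rz": 0,"x": -0.017,"y": 0.007,"z": 0.024,"jaw": -0.5},{"rx": 0,"ry": 0,"rz": 0,"x": -0.033,"y": 0.014,"z": 0.048,"jaw": -0.5},{"rx": 0,"ry": 0,"rz": 0,"x": -0.05,"y": 0.021,"z": 0.072,"jaw": -0.5},{"rx": 0,"ry": 0,"rz": 0,"x": -0.066,"y": 0.028,"z": 0.096,"jaw": -0.5},{"rx": 0,"ry": 0,"rz": 0,"x": -0.083,"y": 0.035,"z": 0.12,"jaw": -0.5},{"rx": 0,"ry": 0,"rz": 0,"x": -0.1,"y": 0.042,"z": 0.14,"jaw": -0.5},{"rx": 0,"ry": 0,"rz": 0,"x": -0.1,"y": 0.042,"z": 0.14,"jaw": -0.5}])

```text
time_s: 52.43
tool_pos: [473.7, -386.0, 199.5]
orientation: [0.313, 0.187, 0.929, -0.063]
wrist_force: [0.9, 0.4, 0.2]
grip_width: 64.1
```

Emit:
jog_arm(commands=[{"rx": 0,"ry": 0,"rz": 0,"x": -0.02,"y": 0.04,"z": 0.01,"jaw": -0.5},{"rx": 0,"ry": 0,"rz": 0,"x": -0.03,"y": 0.07,"z": 0.02,"jaw": -0.5},{"rx": 0,"ry": 0,"rz": 0,"x": -0.03,"y": 0.07,"z": 0.02,"jaw": -0.5},{"rx": 0,"ry": 0,"rz": 0,"x": -0.03,"y": 0.07,"z": 0.02,"jaw": -0.5},{"rx": 0,"ry": 0,"rz": 0,"x": -0.03,"y": 0.07,"z": 0.02,"jaw": -0.5},{"rx": 0,"ry": 0,"rz": 0,"x": -0.03,"y": 0.07,"z": 0.02,"jaw": -0.5},{"rx": 0,"ry": 0,"rz": 0,"x": -0.03,"y": 0.07,"z": 0.02,"jaw": -0.5}])

```text
time_s: 53.02
tool_pos: [444.8, -316.3, 214.0]
orientation: [0.311, 0.188, 0.93, -0.062]
wrist_force: [-0.6, -0.1, 0.0]
grip_width: 63.8
```

```bash
python3 -c "
from h import *
w=grab('wrist','w37');cv2.imwrite('pics/w37r.png',cv2.rotate(cv2.imread('pics/w37.png'),cv2.ROTATE_180))
t=grab('top','t13');im=cv2.imread('pics/t13.png');cv2.imwrite('pics/t13z.png',cv2.resize(im[130:330,150:500],None,fx=2.2,fy=2.2,interpolation=2));print(manip.get_state()['time_s'])
"
```

```text
53.1167
```

View pics/w37r.png

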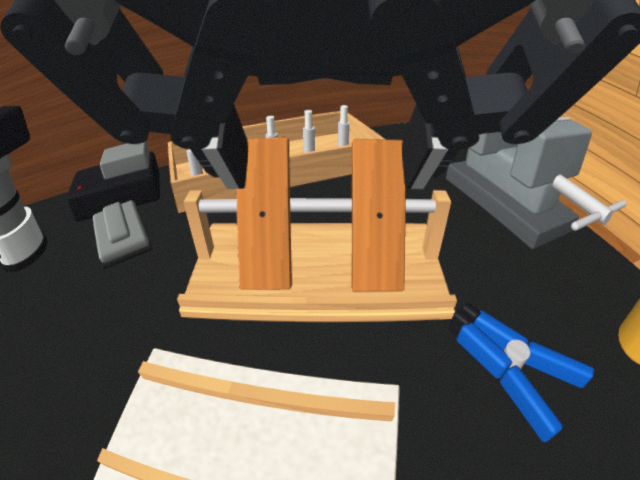

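View pics/t13z.png

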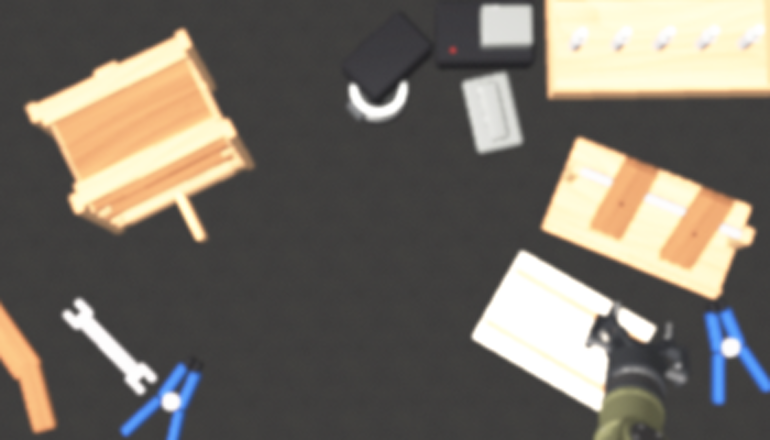

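```bash
python3 -c "
from bench import manip
print(manip.sign_off())"
```

```text
the job is handed in; nothing more can be done
None
```

I handed the job in at about 53 s of the 210 s. No verdict is reported, so what follows rests on my own checks.

- **Feet and tray:** Three bun feet were there, and all three stand in a row on the tray. The one lower panel was on the third runners, so the tray went on the lowest pair. I pushed it in until the stop pushed back with about 9 N. A wrist picture afterwards showed the tray flush with the rack front, the feet upright, and the panels where they were. The final top view showed the fin pull unmoved.
- **Drawer fronts:** Both fronts stand on end on the stand at about y = +55 and −58 mm. They lean back on the bar at roughly 33 degrees, with the foot behind the toe strip. The last wrist and top pictures show both straight and the other items on the bench in place.

Things that went wrong or disagreed:

- **First front:** My first attempt to place it ran into a joint limit. I put it back on the board and gripped it again with the tool tilted.
- **Second front:** It was found turned about 16 degrees and shifted a few cm, leaning against the first one, after I had backed away. I think this was the announced knock, but I can't be sure. I gripped it again and stood it straight.
- **Rack position:** The top and wrist cameras disagreed on the rack's sideways position by about 4.5 mm. I used a value between them, and the tray slid in with no sideways force.

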